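Turn over the pedalboard deck and load the pedals

TASK

The pedalboard deck lies upside down on the grey riser: slide it part-way out over the riser's left or right edge so that you can get under it, turn it over so its black rubber side is up, and push it back to lie flat inside the yellow outline. Then stand every effects pedal there is upright on the rubber, in a row along the deck, each lying crosswise (its long way across the short way of the deck) with its whole base on the deck and none touching another. Do not let the deck fall off the riser, and leave the other things on the table where they are.

Things in the scene. Friction and masses are not known exactly. Their poses are not given: they have to be found in the camera images.
- riser: fixed grey-painted riser standing on the table, 260 mm (x) x 340 mm (y) x 80 mm high, solid, smooth flat top at height 80 mm. Origin: centre of its underside; its x points to the robot's left (roughly world +y) and its y back towards the robot, so its two side edges, right and left, are at its x = -130 and +130 mm
- outline (a point): centre of the yellow outline painted on the riser's top, at the riser's middle, at top-surface height; axes parallel to the riser's. The outline measures 190 mm (x) x 320 mm (y) to the middle of its 6 mm lines
- deck_c (a point): centre of the loose pedalboard deck, a rigid board 150 mm (x) x 280 mm (y) x 12 mm thick, about 0.32 kg: one side bare plywood with four screw heads, the other black rubber. z points out of the BARE side (up at the start, down once turned over); x runs across its short way, to the robot's left at the start. It starts flat on the riser, bare side up; too wide to grip except by its thickness at an edge
- pedal_red_c (a point): centre (half-way up the case) of the red mini effects pedal (may be absent), a case 93 mm long (x) x 42 mm wide (y) x 36 mm high, about 0.24 kg, with a footswitch and knobs up to 10 mm higher on its top; z up through the knobs. Starts upright on the table to the left of the riser
- pedal_blue_c (a point): centre (half-way up the case) of the blue mini effects pedal (may be absent), a case 93 mm long (x) x 42 mm wide (y) x 36 mm high, about 0.24 kg, with a footswitch and knobs up to 10 mm higher on its top; z up through the knobs. Starts upright on the table to the left of the riser
- pedal_green_c (a point): centre (half-way up the case) of the green mini effects pedal (may be absent), a case 93 mm long (x) x 42 mm wide (y) x 36 mm high, about 0.24 kg, with a footswitch and knobs up to 10 mm higher on its top; z up through the knobs. Starts upright on the table to the left of the riser
- pedal_white_c (a point): centre (half-way up the case) of the white mini effects pedal (may be absent), a case 93 mm long (x) x 42 mm wide (y) x 36 mm high, about 0.24 kg, with a footswitch and knobs up to 10 mm higher on its top; z up through the knobs. Starts upright on the table to the left of the riser
- mug: bystander, to be left alone: blue mug, 80 mm wide, 95 mm high; origin at the middle of its underside
- tape: bystander, to be left alone: roll of black tape lying flat, 100 mm across, 50 mm high; origin at the middle of its underside
- tin: bystander, to be left alone: amber glass jar, 60 mm wide, 60 mm high; origin at the middle of its underside
- screwdriver: bystander, to be left alone: screwdriver lying on the table; origin at the tool, on its long axis
- case: bystander, to be left alone: orange plastic case 100 x 70 x 35 mm; origin at the middle of its underside
- battery: bystander, to be left alone: upright block battery, 27 x 18 x 42 mm, black and gold; origin at the middle of its underside
Mind the look-alikes: they are no part of the job. There is more than one size of the part that bears pedal_blue_c; the job needs the middle-sized.

How it is judged:
By the outcome, as a careful person would: the job done as asked, in the order asked, and still so for the second after the job is handed in, with the robot touching nothing.
Of pedal_red, pedal_blue, pedal_green, pedal_white only 2 to 3 are there at a start; the rules pass over those that are not, and their reading is None.
At some moment in a run one of pedal_red, pedal_blue, pedal_green, pedal_white may be knocked a few centimetres aside while the robot is not near it.
It also fails if it takes over 208 s, if anything falls off the work surface, if the arm or the gripper's body presses on something with over 40 N, if the wrist force passes 120 N, or if a joint passes its speed limit or range.

ROBOT

A 6-joint arm with a two-finger parallel gripper is mounted at the origin on the work surface. World frame = base frame: x ahead of the robot, y to its left, z up, the work surface at z = 0. Lengths are in mm, angles in rad, forces in N, time in s.
With the tool pointing down it reaches from about 275 to 1000 mm from the base axis. Payload 8.4 kg.
Tool frame: the origin (TCP) lies at the very end of the fingers, on their centre line; the grasp point (between the pads) lies 19 mm behind it (r.tcp_to_grasp is the distance from the TCP to the grasp point, in mm); z points along the fingers, y is the line along which they close (so a half turn about z gives the same grasp; the last joint's range is limited). The gripper opens to 85 mm and grips with 20 to 120 N. Pads are 22 mm wide; open, the fingers measure 114 mm over their backs; the gripper's body (76 mm by 85 mm) begins 54 mm behind the grasp point. The pads swing forward as they close: fully open they stand 13 mm farther back than shut.
Start: joints at [-1.103, 0.353, 1.633, -0, 1.155, -0.002], TCP at [282.941, -557.29, 210.981] pointing down, gripper open.
Joint ranges: [-2.63, 2.63], [-0.92, 2.1], [0.06, 2.66], [-1.3, 4.44], [0, 2.69], [-3.02, 3.02]. Speed limits (rad/s): [2.22, 2.22, 2.79, 3.14, 3.14, 3.14].

INTERFACE

Orientations are given as [roll, pitch, yaw] about the fixed x, y, z axes, in that order (R = Rz(yaw) Ry(pitch) Rx(roll)).
In Python, from rig import r gives the robot as it stands. The module is installed in compiled form; this text tells all that it offers.
- The arm moves only by the tool play_rows, never from a script. Its argument "rows" is a list of rows, each an object with "dp": the shift along the tool's x, y, z in units of 40 mm (1.0 is 40 mm), a list of three; "turn": the turn, a rotation vector about the tool's x, y, z in units of 6 degrees (1.0 is 6 degrees), a list of three; "fingers": the closure, from 0 (fully open) to 1 (shut). In form: [{"dp": [tx, ty, tz], "turn": [wx, wy, wz], "fingers": fingers}, ...]. A call has 1 to 5 rows; each row shifts and turns the commanded pose from where the row before left it, along the tool's axes as they then stand; what a row does not reach is not made up. A row lasts 1/12 s, in which the tool goes at most 41.7 mm and 7.16 degrees, less where a joint would pass 70% of its speed; a pose out of reach is approached as far as the arm can. A call is refused whole if a number of a shift passes 1 or a number of a turn 1, either way. A call with a gripper value outside its range is refused whole. The fingers move at their own pace and stop on an object; "force" is the grip in N (left out, the last holds). Time passes only in rows, so rows that do not move let the fingers close. It gives the time, the measured TCP pose, the force, the opening and the grip force at its end, in the units of the state.
- r.sense(): the state, without advancing time (a new reading comes with each control period).
- r.grab_frame(name): name is "scene" or "side" or "wrist"; returns a dict with "pixels" (480x640x3 uint8, red, green, blue), "fx", "fy", "cx", "cy" (pixels), "dist" ([k1, k2, p1, p2, k3] as OpenCV has them; the pictures are not rectified), "pose" (4x4, takes a point from camera to world coordinates). Camera axes: x right, y down, z forward; pixel columns grow to the right and rows downward; lengths in mm; the calibration is good to about 2 mm. A picture is of the moment at which its call begins. There is no depth.
- r.sign_off(): hands the job in; it is judged then, once.
The state is a dict: "clock": time; "qpos": joint angles; "qvel": joint speeds; "joint_efforts": joint torques, N m; "eef_pos": TCP position; "tcp_rot": TCP orientation; "contact_force": force on the tool from outside, world axes, zero at the start; "wrist_torque": the same for the moment, N m; "opening": opening from 0.0 (shut) to 1.0 (fully open); "grasp_force": force on a finger pad.
Only numpy, scipy, OpenCV 4.12 (cv2) and the standard library are available. Lean on these libraries where they do the work, as an engineer would, in place of code of your own. Each camera call takes 0.05 s, during which the arm holds its last target. There are 200 camera calls.

## Working session

There is one attempt and no reset: what is moved stays moved. The work goes in short steps, Python scripts to look and compute and a tool call to move; the robot and the scene stay as the last step left them, time stands still between calls to the robot, and variables do not carry over. Pictures are saved under pics/ and viewed, at most 14 in all, crops included, and the job is handed in when it is done.

Besides the shell and the picture viewer there is one more tool, called after "Call:" by a JSON object that holds its "name" and its "arguments". play_rows: Moves the arm, as the interface text tells. Its arguments: {"type":"object","properties":{"rows":{"type":"array"},"force":{"type":"number"}},"required":["rows"]}

```bash
mkdir -p pics
cat > h.py <<'E'
import numpy as np, cv2
from rig import r
def grab(n,save=None):
    f=r.grab_frame(n)
    if save: cv2.imwrite('pics/'+save,f['pixels'][:,:,::-1])
    return f
def ray(f,px):
    K=np.array([[f['fx'],0,f['cx']],[0,f['fy'],f['cy']],[0,0,1.]])
    u=cv2.undistortPoints(np.array(px,float).reshape(-1,1,2),K,np.array(f['dist'],float)).reshape(-1,2)
    T=np.array(f['pose']); d=np.c_[u,np.ones(len(u))]@T[:3,:3].T
    return T[:3,3],d
def onplane(f,px,z):
    o,d=ray(f,px); s=(z-o[2])/d[:,2]; return o+d*s[:,None]
def proj(f,P):
    K=np.array([[f['fx'],0,f['cx']],[0,f['fy'],f['cy']],[0,0,1.]])
    T=np.linalg.inv(np.array(f['pose']))
    return cv2.projectPoints(np.array(P,float).reshape(-1,3),cv2.Rodrigues(T[:3,:3])[0],T[:3,3],K,np.array(f['dist'],float))[0].reshape(-1,2)
E
python3 - <<'E'
from h import *
np.set_printoptions(precision=2,suppress=True)
for n in ['scene','side','wrist']:
    f=grab(n,n+'0.png'); print(n,np.array(f['pose'])[:3,3],np.array(f['pose'])[:3,2],f['fx'])
print(r.sense())
E
```

```text
scene [ 885.49  617.06 1144.74] [-0.28 -0.5  -0.82] 557.9531088133064
side [278.22 659.95 840.48] [ 0.25 -0.64 -0.73] 450.37169293391855
wrist [ 345.11 -525.22  373.3 ] [-0.25 -0.13 -0.96] 347.3344616547832
{'clock': 0.15, 'qpos': array([-1.1 ,  0.35,  1.63,  0.  ,  1.16, -0.  ]), 'qvel': array([ 0., -0., -0., -0., -0.,  0.]), 'joint_efforts': array([ -0.  , -60.56, -34.23,  -0.  ,   0.01,   0.  ]), 'eef_pos': array([ 282.76, -556.94,  210.44]), 'tcp_rot': array([-3.14, -0.  ,  0.47]), 'contact_force': array([ 0.68,  0.76, -0.41]), 'wrist_torque': array([ 0.04, -0.02,  0.  ]), 'grasp_force': 0.0, 'opening': 1.0015389978537548}
```

View pics/scene0.png

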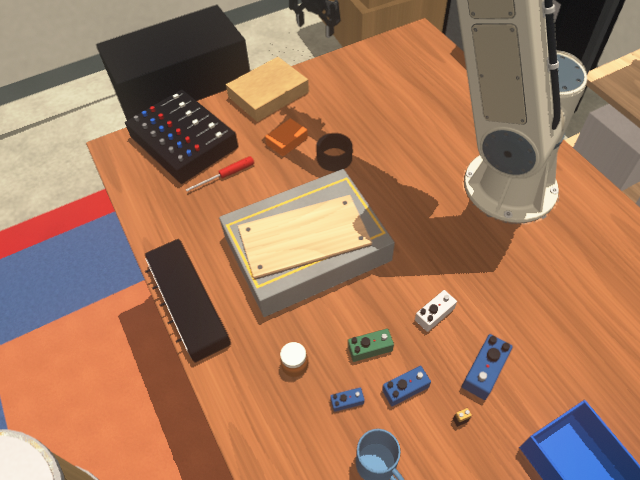

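View pics/side0.png

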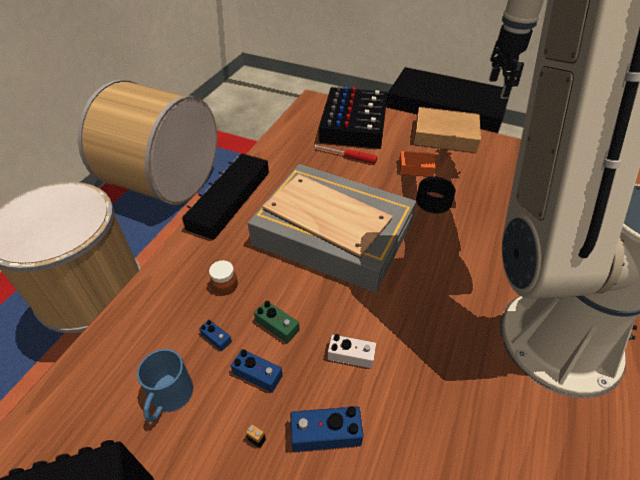

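Run:
```python
from h import *
np.set_printoptions(precision=1,suppress=True)
S=grab('scene');D=grab('side')
def quad(f,mask,z):
    c=max(cv2.findContours(mask,0,2)[0],key=cv2.contourArea)
    P=onplane(f,cv2.convexHull(c).reshape(-1,2),z)
    return cv2.minAreaRect(P[:,:2].astype(np.float32)),len(c)
for n,f in (('scene',S),('side',D)):
    hsv=cv2.cvtColor(f['pixels'],cv2.COLOR_RGB2HSV)
    roi=np.zeros(hsv.shape[:2],np.uint8)
    if n=='scene': roi[165:320,210:400]=255
    else: roi[160:290,240:420]=255
    h,s,v=cv2.split(hsv)
    y=((h>20)&(h<32)&(s>120)&(v>90)).astype(np.uint8)*255&roi
    w=((h>8)&(h<24)&(s>40)&(s<160)&(v>60)).astype(np.uint8)*255&roi
    w=cv2.morphologyEx(w,cv2.MORPH_OPEN,np.ones((3,3)))
    cv2.imwrite(f'pics/m_{n}.png',np.hstack([y,w]))
    ys=np.argwhere(y)[:,::-1]
    print(n,'yellow',cv2.minAreaRect(onplane(f,ys,80)[:,:2].astype(np.float32)))
    print('deck',quad(f,w,92))
    ro=np.zeros_like(roi)
    if n=='scene': ro[285:410,325:520]=255
    else: ro[295:450,190:385]=255
    for k,m in (('green',(h>50)&(h<90)&(s>90)),('blue',(h>98)&(h<125)&(s>120)),('white',(s<50)&(v>110))):
        m=m.astype(np.uint8)*255&ro
        m=cv2.morphologyEx(m,cv2.MORPH_CLOSE,np.ones((5,5)))
        for c in cv2.findContours(m,0,2)[0]:
            if cv2.contourArea(c)>150:
                M=cv2.moments(c);p=[M['m10']/M['m00'],M['m01']/M['m00']]
                P=onplane(f,cv2.convexHull(c).reshape(-1,2),36)
                print(k,np.array(p),'c@25',onplane(f,[p],25)[0],cv2.minAreaRect(P[:,:2].astype(np.float32)))
# manual riser corners
print(onplane(S,[[221,212],[346,172],[392,237],[262,300]],80)) 
big=S['pixels'][160:330,200:480,::-1]; cv2.imwrite('pics/crop1.png',cv2.resize(big,None,fx=2.8,fy=2.8,interpolation=cv2.INTER_CUBIC))
```

```text
scene yellow ((566.6174926757812, -95.76873779296875), (196.09812927246094, 326.3489074707031), 86.8834228515625)
deck (((587.4368286132812, -77.23233032226562), (436.23687744140625, 481.28033447265625), 59.53225326538086), 658)
blue [347.9 397.3] c@25 [676.1 289.6  25. ] ((679.6210327148438, 292.0555419921875), (25.706558227539062, 62.03734588623047), 74.31645202636719)
blue [408.6 381.9] c@25 [550.  324.8  25. ] ((557.6332397460938, 327.440185546875), (37.9031867980957, 89.36856079101562), 86.67782592773438)
blue [487.5 365.8] c@25 [385.8 380.   25. ] ((382.6929931640625, 377.8687438964844), (119.56889343261719, 52.366207122802734), 27.35314178466797)
white [435.4 309.8] c@25 [402.9 215.5  25. ] ((407.9385986328125, 219.38507080078125), (105.45036315917969, 48.00072479248047), 10.970236778259277)
side yellow ((568.0975341796875, -97.59880828857422), (194.4786376953125, 321.93572998046875), 87.21773529052734)
deck (((578.8457641601562, -77.06871032714844), (164.42498779296875, 288.5678405761719), 79.10199737548828), 215)
green [276.9 321.9] c@25 [568.2 214.1  25. ] ((566.8709716796875, 218.6296844482422), (51.11037063598633, 100.99996185302734), 76.14236450195312)
blue [325.2 428.8] c@25 [387.3 378.7  25. ] ((384.93316650390625, 380.21807861328125), (124.37246704101562, 67.87187194824219), 27.635154724121094)
blue [257.2 370.6] c@25 [552.4 328.1  25. ] ((551.4309692382812, 331.7509765625), (50.575599670410156, 98.39835357666016), 87.34629821777344)
blue [215.3 335. ] c@25 [670.1 292.7  25. ] ((665.9247436523438, 297.2374572753906), (33.403724670410156, 73.26648712158203), 74.7449722290039)
white [351.6 351. ] c@25 [398.8 215.7  25. ] ((398.6499938964844, 220.885498046875), (90.61197662353516, 56.372928619384766), 11.53968620300293)
[[ 718.3 -242.    80. ]
 [ 391.5 -199.7   80. ]
 [ 402.    28.7   80. ]
 [ 737.4   26.7   80. ]]
```

View pics/crop1.png

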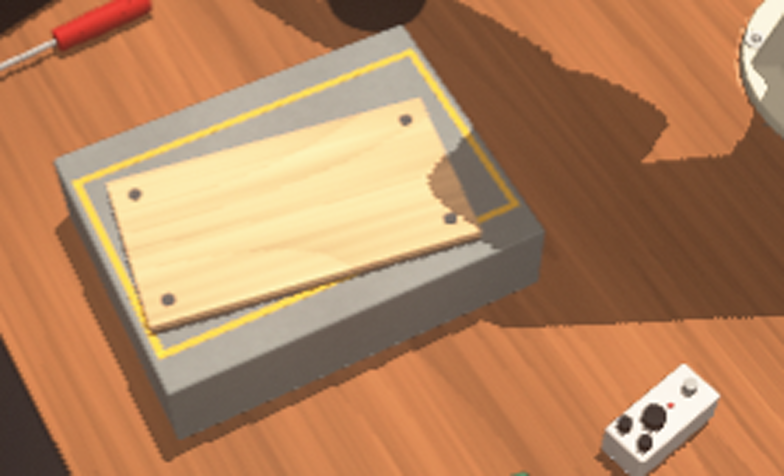

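Run:
```python
from h import *
np.set_printoptions(precision=0,suppress=True)
S=grab('scene')
print('deck',onplane(S,np.array([[108,184],[422,98],[480,234],[152,328]])/2.8+[200,160],92))
print('risercorners',onplane(S,np.array([[56,158],[402,26],[543,236],[170,394]])/2.8+[200,160],80))
for n,px,z in (('tape',[334,142],50),('case',[[264,138],[284,117],[307,134],[288,150]],35),('sd',[[253,160],[190,190],[220,177]],12),('mixer near',[[128,122],[180,180],[236,133]],30),('wood',[[226,87],[250,118],[308,90]],40)):
    print(n,onplane(S,px,z))
```

```text
deck [[ 701. -174.   92.]
 [ 425. -120.   92.]
 [ 458.   27.   92.]
 [ 729.  -27.   92.]]
risercorners [[ 726. -231.   80.]
 [ 392. -211.   80.]
 [ 409.   48.   80.]
 [ 741.   27.   80.]]
tape [[ 350. -333.   50.]]
case [[ 503. -459.   35.]
 [ 417. -506.   35.]
 [ 392. -412.   35.]
 [ 467. -384.   35.]]
sd [[ 559. -420.   12.]
 [ 750. -407.   12.]
 [ 662. -409.   12.]]
mixer near [[ 814. -726.   30.]
 [ 762. -437.   30.]
 [ 561. -523.   30.]]
wood [[ 510. -708.   40.]
 [ 505. -548.   40.]
 [ 304. -569.   40.]]
```

Call:
{"name": "play_rows", "arguments": {"rows": [{"dp": [0,0,-1],"turn": [1,0,0],"fingers": 0},{"dp": [0,0,-1],"turn": [1,0,0],"fingers": 0},{"dp": [0,0,0],"turn": [0,0,0],"fingers": 0}]}}

```text
clock: 0.55
eef_pos: [286.3, -563.9, 289.8]
tcp_rot: [-2.954, -0.0, 0.47]
contact_force: [-0.2, 0.6, 1.2]
opening: 1.005
grasp_force: 0.0
```

Run:
```python
from h import *
np.set_printoptions(precision=3,suppress=True)
s=r.sense();print(s['clock'],s['qpos'],s['eef_pos'],s['tcp_rot'])
```

```text
0.55 [-1.103  0.419  1.375 -0.     1.535 -0.002] [ 286.278 -563.913  289.772] [-2.954 -0.     0.47 ]
```

Call:
{"name": "play_rows", "arguments": {"rows": [{"dp": [0,0,0],"turn": [-1,1,0],"fingers": 0},{"dp": [0,0,0],"turn": [-1,1,1],"fingers": 0},{"dp": [0,0,0],"turn": [0,0,0],"fingers": 0}]}}

```text
clock: 0.8
eef_pos: [282.8, -560.3, 283.0]
tcp_rot: [-3.105, -0.157, 0.374]
contact_force: [-0.4, -1.5, -0.0]
opening: 0.999
grasp_force: 0.0
```

Run:
```python
from h import *
np.set_printoptions(precision=3,suppress=True)
s=r.sense();print(s['clock'],s['qpos'],s['eef_pos'],s['tcp_rot'])
```

```text
0.8 [-1.196  0.32   1.529  0.161  1.332 -0.043] [ 282.788 -560.33   282.984] [-3.105 -0.157  0.374]
```

```bash
cat >> h.py <<'E'
from scipy.spatial.transform import Rotation as Ro
from scipy.optimize import least_squares
def rot(rpy): return Ro.from_euler('xyz',rpy)
def frame(z,y):
    z=np.array(z,float);z/=np.linalg.norm(z);y=np.array(y,float);y-=z*(y@z);y/=np.linalg.norm(y)
    return Ro.from_matrix(np.c_[np.cross(y,z),y,z])
def plan(p,R):
    "turn (units of 6 deg) about present tool axes, then shift (units of 40 mm) in the turned axes"
    s=r.sense();C=rot(s['tcp_rot'])
    t=np.degrees((C.inv()*R).as_rotvec())/6; d=R.inv().apply(np.array(p)-s['eef_pos'])/40
    d0=C.inv().apply(np.array(p)-s['eef_pos'])/40
    print('turn',t.round(2),'then dp',d.round(2),'| dp before turn',d0.round(2))
L=None
def fk(q,L):
    a1,d1,l1,l2,e,d6=L
    R1=Ro.from_euler('z',q[0]);R2=R1*Ro.from_euler('y',q[1]);R3=R2*Ro.from_euler('y',q[2])
    R=R3*Ro.from_euler('z',q[3])*Ro.from_euler('y',q[4])
    w=np.array([0,0,d1])+R1.apply([a1,0,0])+R2.apply([0,0,l1])+R3.apply([e,0,l2])
    return w+R.apply([0,0,d6]),R*Ro.from_euler('z',q[5]+np.pi/2),w
E
python3 - <<'E'
from h import *
np.set_printoptions(precision=3,suppress=True)
data=[([-1.103,.353,1.633,0,1.155,-.002],[282.941,-557.29,210.981]),([-1.103,.419,1.375,0,1.535,-.002],[286.278,-563.913,289.772]),([-1.196,.32,1.529,.161,1.332,-.043],[282.788,-560.33,282.984])]
f=lambda L:np.concatenate([np.concatenate([fk(q,L)[0]-p for q,p in data]),(np.array(L)-[0,350,450,450,0,250])*.003])
s=least_squares(f,[0,350,450,450,0,250]);print(s.x,f(s.x))
print(fk(data[2][0],s.x)[1].as_euler('xyz'))
E
```

```text
[ -2.883 303.347 575.889 497.162  65.342 372.417] [-1.119 -0.557 -0.005 -1.118 -0.54  -0.019 -0.011 -0.036  0.024 -0.009
 -0.14   0.378  0.141  0.196  0.367]
[-3.105 -0.156  0.374]
```

Run:
```python
from h import *
plan([597,27,240],rot([np.pi,0,np.radians(79)]))
```

```text
turn [ 0.44 -1.54 -9.55] then dp [15.91  4.91  1.07] | dp before turn [ 12.35 -10.69   3.43]
```

Call:
{"name": "play_rows", "arguments": {"rows": [{"dp": [0,0,0],"turn": [0.04,-0.15,-0.95],"fingers": 0},{"dp": [0,0,0],"turn": [0.04,-0.15,-0.95],"fingers": 0},{"dp": [0,0,0],"turn": [0.04,-0.15,-0.95],"fingers": 0},{"dp": [0,0,0],"turn": [0.04,-0.15,-0.95],"fingers": 0},{"dp": [0,0,0],"turn": [0.04,-0.15,-0.95],"fingers": 0}]}}

```text
clock: 1.22
eef_pos: [284.8, -560.9, 282.8]
tcp_rot: [-3.141, -0.082, 0.888]
contact_force: [-0.2, 0.0, -0.6]
opening: 0.997
grasp_force: 0.0
```

Call:
{"name": "play_rows", "arguments": {"rows": [{"dp": [0,0,0],"turn": [0.04,-0.15,-0.95],"fingers": 0},{"dp": [0,0,0],"turn": [0.04,-0.15,-0.95],"fingers": 0},{"dp": [0,0,0],"turn": [0.04,-0.15,-0.95],"fingers": 0},{"dp": [0,0,0],"turn": [0.04,-0.15,-0.95],"fingers": 0},{"dp": [0,0,0],"turn": [0.04,-0.15,-0.95],"fingers": 0}]}}

```text
clock: 1.63
eef_pos: [285.0, -560.9, 282.8]
tcp_rot: [-3.141, -0.002, 1.386]
contact_force: [0.0, 0.5, -0.7]
opening: 0.999
grasp_force: 0.0
```

Call:
{"name": "play_rows", "arguments": {"rows": [{"dp": [1,0.3,0],"turn": [0,0,0],"fingers": 0},{"dp": [1,0.3,0],"turn": [0,0,0],"fingers": 0},{"dp": [1,0.3,0],"turn": [0,0,0],"fingers": 0},{"dp": [1,0.3,0],"turn": [0,0,0],"fingers": 0},{"dp": [1,0.3,0],"turn": [0,0,0],"fingers": 0}]}}

```text
clock: 2.05
eef_pos: [382.0, -374.6, 283.7]
tcp_rot: [-3.142, -0.002, 1.381]
contact_force: [1.1, -0.2, 0.5]
opening: 1.0
grasp_force: 0.0
```

Call:
{"name": "play_rows", "arguments": {"rows": [{"dp": [1,0.3,0],"turn": [0,0,0],"fingers": 0},{"dp": [1,0.3,0],"turn": [0,0,0],"fingers": 0},{"dp": [1,0.3,0],"turn": [0,0,0],"fingers": 0},{"dp": [1,0.3,0],"turn": [0,0,0],"fingers": 0},{"dp": [1,0.3,0],"turn": [0,0,0],"fingers": 0}]}}

```text
clock: 2.47
eef_pos: [479.0, -189.8, 284.7]
tcp_rot: [3.141, -0.002, 1.381]
contact_force: [0.8, -1.2, 0.3]
opening: 0.997
grasp_force: 0.0
```

Call:
{"name": "play_rows", "arguments": {"rows": [{"dp": [1,0.3,0],"turn": [0,0,0],"fingers": 0},{"dp": [1,0.3,0],"turn": [0,0,0],"fingers": 0},{"dp": [1,0.3,0],"turn": [0,0,0],"fingers": 0},{"dp": [1,0.3,0],"turn": [0,0,0],"fingers": 0},{"dp": [1,0.3,0],"turn": [0,0,0],"fingers": 0}]}}

```text
clock: 2.88
eef_pos: [575.8, -4.9, 285.3]
tcp_rot: [3.14, -0.001, 1.381]
contact_force: [0.6, -0.4, 0.7]
opening: 1.006
grasp_force: 0.0
```

Run:
```python
from h import *
np.set_printoptions(precision=4,suppress=True)
s=r.sense();print(s['clock'],s['qpos'],s['eef_pos'],s['tcp_rot'])
plan([597,27,100],rot([np.pi,0,np.radians(79)]))
```

```text
2.8833 [-0.0119  0.2127  1.6561  0.0012  1.2713  0.1772] [575.7983  -4.9358 285.2609] [ 3.1403 -0.0014  1.3813]
turn [ 0.01 -0.01  0.02] then dp [0.88 0.37 4.63] | dp before turn [0.88 0.36 4.63]
```

Call:
{"name": "play_rows", "arguments": {"rows": [{"dp": [0.88,0.37,0.5],"turn": [0,0,0],"fingers": 0},{"dp": [0,0,1],"turn": [0,0,0],"fingers": 0},{"dp": [0,0,1],"turn": [0,0,0],"fingers": 0},{"dp": [0,0,1],"turn": [0,0,0],"fingers": 0},{"dp": [0,0,0.5],"turn": [0,0,0],"fingers": 0}]}}

```text
clock: 3.3
eef_pos: [593.3, 24.6, 121.0]
tcp_rot: [-3.137, -0.0, 1.382]
contact_force: [-1.2, 0.2, 0.2]
opening: 1.0
grasp_force: 0.0
```

Call:
{"name": "play_rows", "arguments": {"rows": [{"dp": [0,0,0.6],"turn": [0,0,0],"fingers": 0},{"dp": [0,0,0.4],"turn": [0,0,0],"fingers": 0},{"dp": [0,0,0],"turn": [0,0,0],"fingers": 0}]}}

```text
clock: 3.55
eef_pos: [593.5, 24.4, 82.1]
tcp_rot: [-3.137, -0.001, 1.381]
contact_force: [-1.1, -0.3, -0.6]
opening: 0.998
grasp_force: 0.0
```

Run:
```python
from h import *
np.set_printoptions(precision=4,suppress=True)
s=r.sense();print(s['clock'],s['qpos'],s['eef_pos'],s['tcp_rot'],s['contact_force'])
f=grab('side');cv2.imwrite('pics/side1.png',cv2.resize(f['pixels'][140:340,200:460,::-1],None,fx=3,fy=3))
```

```text
3.55 [0.0375 0.4569 1.8009 0.0021 0.8885 0.2254] [593.5221  24.3503  82.1179] [-3.1367 -0.0006  1.3815] [-1.0767 -0.2534 -0.5612]
```

View pics/side1.png

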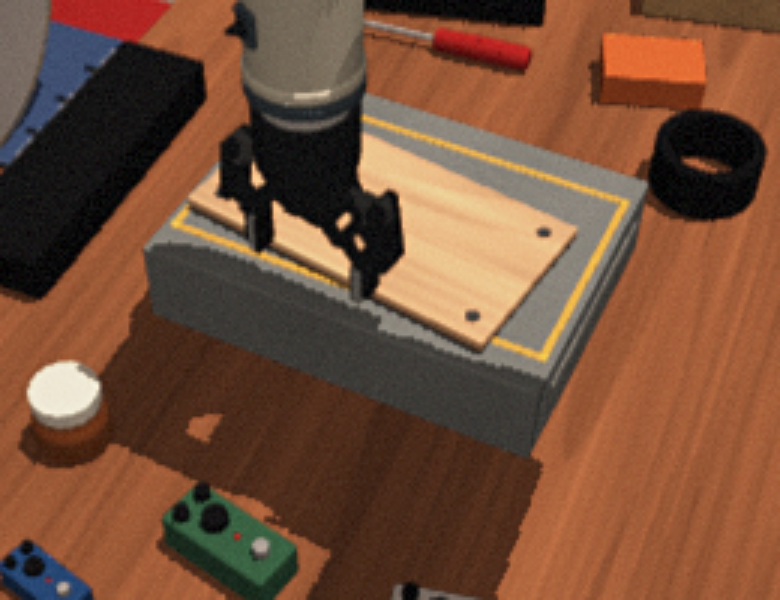

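Call:
{"name": "play_rows", "arguments": {"rows": [{"dp": [-0.3,0,-0.04],"turn": [0,0,0],"fingers": 0},{"dp": [-0.2,0,0],"turn": [0,0,0],"fingers": 0},{"dp": [-0.2,0,0],"turn": [0,0,0],"fingers": 0},{"dp": [-0.25,0,0],"turn": [0,0,-0.1],"fingers": 0},{"dp": [-0.25,-0.02,0],"turn": [0,0,-0.15],"fingers": 0}]}}

```text
clock: 4.02
eef_pos: [586.5, -24.2, 88.6]
tcp_rot: [3.138, -0.003, 1.406]
contact_force: [-0.4, -0.9, -0.5]
opening: 1.001
grasp_force: 0.0
```

Call:
{"name": "play_rows", "arguments": {"rows": [{"dp": [-0.25,-0.02,0],"turn": [0,0,-0.15],"fingers": 0},{"dp": [-0.25,-0.02,0],"turn": [0,0,-0.15],"fingers": 0},{"dp": [-0.25,-0.02,0],"turn": [0,0,-0.15],"fingers": 0},{"dp": [-0.25,-0.03,0],"turn": [0,0,-0.15],"fingers": 0},{"dp": [-0.25,-0.03,0],"turn": [0,0,-0.15],"fingers": 0}]}}

```text
clock: 4.43
eef_pos: [574.8, -73.4, 88.4]
tcp_rot: [3.138, -0.003, 1.484]
contact_force: [0.2, 0.4, 1.0]
opening: 1.004
grasp_force: 0.0
```

Call:
{"name": "play_rows", "arguments": {"rows": [{"dp": [-0.25,-0.03,0],"turn": [0,0,-0.1],"fingers": 0},{"dp": [-0.25,-0.03,0],"turn": [0,0,-0.1],"fingers": 0},{"dp": [-0.15,-0.03,0],"turn": [0,0,0],"fingers": 0},{"dp": [0,0,0],"turn": [0,0,0],"fingers": 0}]}}

```text
clock: 4.77
eef_pos: [568.9, -99.2, 87.9]
tcp_rot: [3.139, -0.003, 1.503]
contact_force: [0.2, 0.3, -0.2]
opening: 1.0
grasp_force: 0.0
```

Run:
```python
from h import *
np.set_printoptions(precision=4,suppress=True)
s=r.sense();print(s['qpos'],s['eef_pos'],s['tcp_rot'],s['contact_force'])
f=grab('scene');cv2.imwrite('pics/scene2.png',cv2.resize(f['pixels'][120:330,180:460,::-1],None,fx=2.8,fy=2.8))
```

```text
[-0.1769  0.424   1.8402  0.0037  0.8748 -0.1117] [568.879  -99.1601  87.8959] [ 3.1386 -0.0025  1.5032] [ 0.1561  0.3073 -0.1522]
```

View pics/scene2.png

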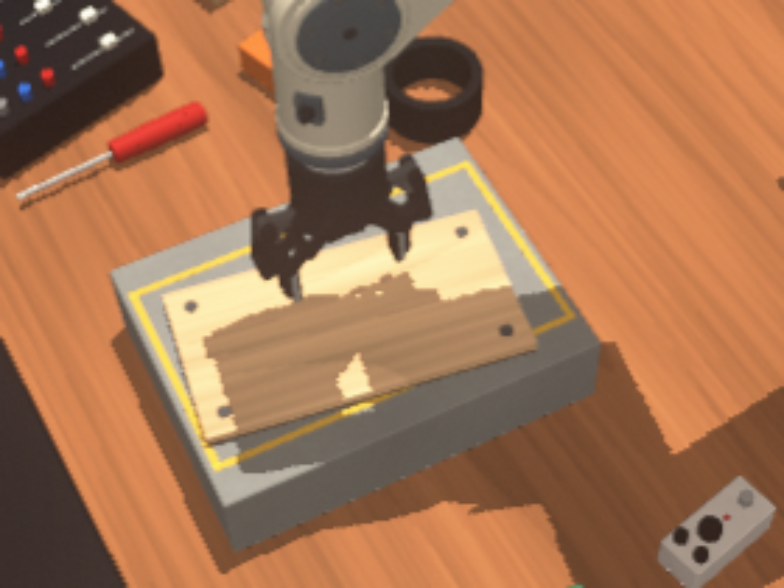

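Run:
```python
from h import *
plan([591,30,88],rot([np.pi,0,np.radians(79)]))
```

```text
turn [ 0.03 -0.03  1.19] then dp [ 3.26 -0.07 -0.01] | dp before turn [3.24 0.33 0.  ]
```

Call:
{"name": "play_rows", "arguments": {"rows": [{"dp": [0.8,0.05,0],"turn": [0.03,-0.03,0.4],"fingers": 0},{"dp": [0.8,0,0],"turn": [0,0,0.4],"fingers": 0},{"dp": [0.8,0,0],"turn": [0,0,0.4],"fingers": 0},{"dp": [0.9,0,0],"turn": [0,0,0],"fingers": 0},{"dp": [0,0,0],"turn": [0,0,0],"fingers": 0}]}}

```text
clock: 5.23
eef_pos: [589.4, 38.5, 87.7]
tcp_rot: [3.141, -0.002, 1.382]
contact_force: [0.2, -1.2, 0.9]
opening: 1.002
grasp_force: 0.0
```

Call:
{"name": "play_rows", "arguments": {"rows": [{"dp": [0,0,0.2],"turn": [0,0,0],"fingers": 0},{"dp": [0,0,0.15],"turn": [0,0,0],"fingers": 0},{"dp": [0,0,0],"turn": [0,0,0],"fingers": 0},{"dp": [0,0,0],"turn": [0,0,0],"fingers": 0}]}}

```text
clock: 5.57
eef_pos: [587.2, 32.1, 72.3]
tcp_rot: [-3.138, 0.001, 1.378]
contact_force: [-0.4, -0.1, -0.3]
opening: 0.998
grasp_force: 0.0
```

Run:
```python
from h import *
plan([591,30,72],rot([np.pi,0,np.radians(79)]));print(r.sense()['contact_force'])
```

```text
turn [-0.03  0.01 -0.01] then dp [-0.03  0.1   0.01] | dp before turn [-0.03  0.1   0.01]
[-0.36095575 -0.14517433 -0.29062155]
```

Call:
{"name": "play_rows", "arguments": {"rows": [{"dp": [-0.3,0,0],"turn": [0,0,0],"fingers": 0},{"dp": [-0.2,0,0],"turn": [0,0,0],"fingers": 0},{"dp": [-0.2,0,0],"turn": [0,0,0],"fingers": 0},{"dp": [-0.25,0,0],"turn": [0,0,0],"fingers": 0},{"dp": [-0.2,0,0],"turn": [0,0,-0.1],"fingers": 0}]}}

```text
clock: 5.98
eef_pos: [579.0, -13.6, 73.3]
tcp_rot: [-3.14, 0.0, 1.389]
contact_force: [0.8, 0.7, -0.5]
opening: 0.998
grasp_force: 0.0
```

Run:
```python
from h import *
np.set_printoptions(precision=3,suppress=True)
plan([566,-116,72],rot([np.pi,0,np.radians(87)]));print(r.sense()['contact_force'],r.sense()['eef_pos'])
f=grab('scene');cv2.imwrite('pics/scene3.png',cv2.resize(f['pixels'][160:330,200:420,::-1],None,fx=2.8,fy=2.8))
```

```text
turn [-0.01  0.   -1.23] then dp [-2.57 -0.19  0.03] | dp before turn [-2.58  0.14  0.03]
[ 0.825  0.701 -0.502] [579.035 -13.606  73.279]
```

View pics/scene3.png

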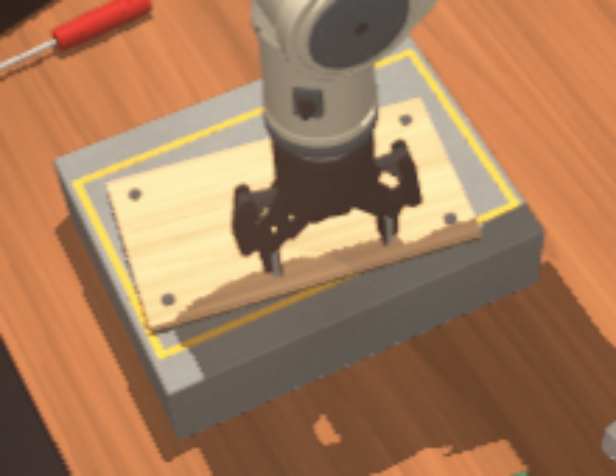

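Run:
```python
from h import *
np.set_printoptions(precision=1,suppress=True)
f=grab('scene')
for z in (75,85,92,100,110): print(z,onplane(f,np.array([[277,277],[388,245]])/2.8+[200,160],z)[:,:2].ravel())
s=r.sense();R=rot(s['tcp_rot']);print([s['eef_pos']+R.apply([0,k,0]) for k in(-45,45)])
f=grab('wrist','w1.png')
```

```text
75 [617.  -29.9 522.9 -11.5]
85 [619.5 -23.9 526.3  -5.7]
92 [621.3 -19.7 528.6  -1.6]
100 [623.3 -14.8 531.3   3.2]
110 [625.8  -8.8 534.7   9. ]
[array([534.7,  -5.5,  73.3]), array([623.2, -21.8,  73.1])]
```

View pics/w1.png

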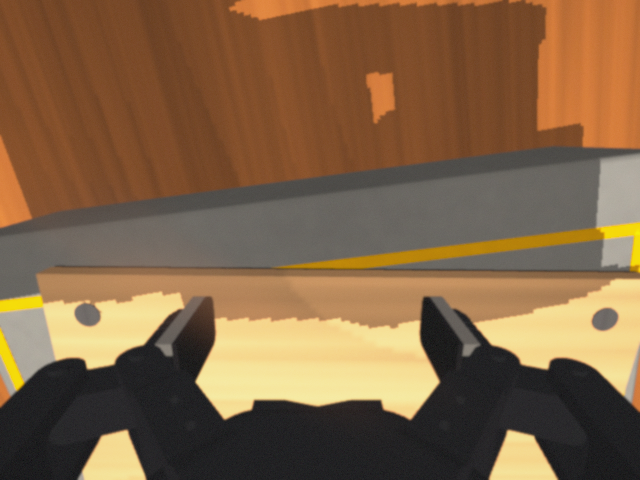

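Call:
{"name": "play_rows", "arguments": {"rows": [{"dp": [0,0,-0.5],"turn": [0,0,0],"fingers": 0.3},{"dp": [0.6,0.15,-0.2],"turn": [0,0,0.1],"fingers": 0.6},{"dp": [0.55,0.15,0],"turn": [0,0,0],"fingers": 0.6},{"dp": [0,0,0],"turn": [0,0,0],"fingers": 0.6},{"dp": [0,0,0],"turn": [0,0,0],"fingers": 0.6}]}}

```text
clock: 6.55
eef_pos: [599.9, 32.0, 101.1]
tcp_rot: [-3.141, 0.0, 1.381]
contact_force: [-0.6, 0.0, -0.3]
opening: 0.398
grasp_force: 0.0
```

Run:
```python
from h import *
plan([597,31,81.5],rot([np.pi,0,np.radians(79)]))
```

```text
turn [-0.01  0.    0.02] then dp [-0.04 -0.07  0.49] | dp before turn [-0.04 -0.07  0.49]
```

Descend, then push a short way and check that the force or the picture shows contact.

Call:
{"name": "play_rows", "arguments": {"rows": [{"dp": [0,-0.05,0.3],"turn": [0,0,0],"fingers": 0.6},{"dp": [0,0,0.18],"turn": [0,0,0],"fingers": 0.6},{"dp": [-0.2,0,0],"turn": [0,0,0],"fingers": 0.6},{"dp": [-0.2,0,0],"turn": [0,0,0],"fingers": 0.6},{"dp": [-0.2,0,0],"turn": [0,0,0],"fingers": 0.6}]}}

```text
clock: 6.97
eef_pos: [592.4, 6.5, 81.5]
tcp_rot: [-3.139, 0.001, 1.379]
contact_force: [0.4, -0.2, -1.1]
opening: 0.398
grasp_force: 0.0
```

Call:
{"name": "play_rows", "arguments": {"rows": [{"dp": [-0.2,0,0],"turn": [0,0,0],"fingers": 0.6},{"dp": [-0.2,0,0],"turn": [0,0,0],"fingers": 0.6},{"dp": [-0.2,0,0],"turn": [0,0,0],"fingers": 0.6}]}}

```text
clock: 7.22
eef_pos: [588.5, -17.0, 82.2]
tcp_rot: [-3.141, 0.0, 1.379]
contact_force: [1.0, -0.1, -0.5]
opening: 0.399
grasp_force: 0.0
```

```bash
cat >> h.py <<'E'
def deck(f,z=92):
    "bare deck by wood colour inside the riser region"
    h,s,v=cv2.split(cv2.cvtColor(f['pixels'],cv2.COLOR_RGB2HSV))
E
python3 - <<'E'
from h import *
np.set_printoptions(precision=3,suppress=True)
s=r.sense();print(s['contact_force'],s['eef_pos'])
f=grab('wrist')
h,sa,v=cv2.split(cv2.cvtColor(f['pixels'],cv2.COLOR_RGB2HSV))
print([ (y,h[y,320],sa[y,320],v[y,320]) for y in range(180,420,15)])
cv2.imwrite('pics/w2.png',f['pixels'][150:,:,::-1])
E
```

```text
[ 1.047 -0.142 -0.484] [588.476 -16.957  82.177]
[(180, np.uint8(30), np.uint8(17), np.uint8(76)), (195, np.uint8(20), np.uint8(22), np.uint8(105)), (210, np.uint8(18), np.uint8(24), np.uint8(106)), (225, np.uint8(21), np.uint8(17), np.uint8(103)), (240, np.uint8(19), np.uint8(19), np.uint8(107)), (255, np.uint8(21), np.uint8(242), np.uint8(190)), (270, np.uint8(14), np.uint8(128), np.uint8(202)), (285, np.uint8(15), np.uint8(127), np.uint8(186)), (300, np.uint8(15), np.uint8(130), np.uint8(190)), (315, np.uint8(22), np.uint8(103), np.uint8(246)), (330, np.uint8(22), np.uint8(105), np.uint8(246)), (345, np.uint8(21), np.uint8(114), np.uint8(244)), (360, np.uint8(23), np.uint8(97), np.uint8(246)), (375, np.uint8(24), np.uint8(90), np.uint8(246)), (390, np.uint8(23), np.uint8(101), np.uint8(246)), (405, np.uint8(16), np.uint8(122), np.uint8(198))]
```

View pics/w2.png

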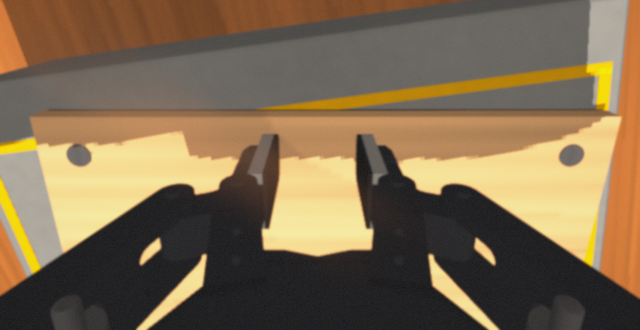

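Call:
{"name": "play_rows", "arguments": {"rows": [{"dp": [0,0,-0.6],"turn": [0,0,0],"fingers": 1},{"dp": [0.6,0,-0.2],"turn": [0,0,0],"fingers": 1},{"dp": [0.6,0,0],"turn": [0,0,0],"fingers": 1},{"dp": [0,0,0],"turn": [0,0,0],"fingers": 1},{"dp": [0,0,0],"turn": [0,0,0],"fingers": 1}]}}

```text
clock: 7.68
eef_pos: [597.9, 31.9, 114.1]
tcp_rot: [-3.141, 0.0, 1.381]
contact_force: [-0.1, -1.4, -0.0]
opening: -0.001
grasp_force: 0.0
```

Call:
{"name": "play_rows", "arguments": {"rows": [{"dp": [0,0,0.4],"turn": [0,0,0],"fingers": 1},{"dp": [0,0,0.3],"turn": [0,0,0],"fingers": 1},{"dp": [0,0,0.07],"turn": [0,0,0],"fingers": 1},{"dp": [0,0,0],"turn": [0,0,0],"fingers": 1},{"dp": [0,0,0],"turn": [0,0,0],"fingers": 1}]}}

```text
clock: 8.1
eef_pos: [597.3, 30.9, 82.7]
tcp_rot: [-3.139, 0.001, 1.379]
contact_force: [0.0, -0.2, -0.3]
opening: -0.001
grasp_force: 0.0
```

Run:
```python
from h import *
np.set_printoptions(precision=3,suppress=True)
plan([595,15,83],rot([np.pi,0,np.radians(79)]))
s=r.sense();print(s['contact_force'],s['eef_pos'],s['opening'])
f=grab('wrist')
cv2.imwrite('pics/w3.png',f['pixels'][100:,:,::-1])
```

```text
turn [-0.02  0.01  0.  ] then dp [-0.4   0.02 -0.01] | dp before turn [-0.4   0.02 -0.01]
[ 0.002 -0.16  -0.305] [597.337  30.858  82.743] -0.0009731112941847066
```

View pics/w3.png

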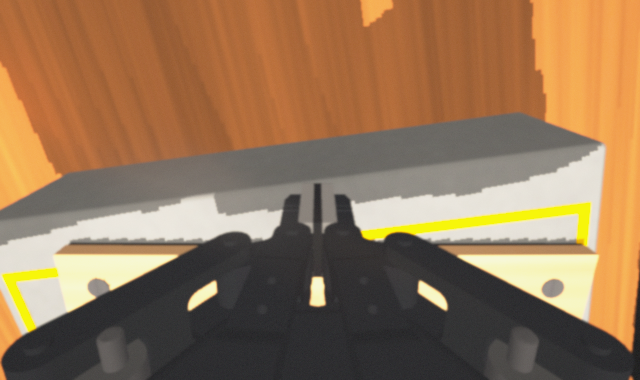

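Call:
{"name": "play_rows", "arguments": {"rows": [{"dp": [-0.2,0,0],"turn": [0,0,0],"fingers": 1},{"dp": [-0.2,0,0],"turn": [0,0,0],"fingers": 1},{"dp": [-0.2,0,0],"turn": [0,0,0],"fingers": 1},{"dp": [-0.2,0,0],"turn": [0,0,0],"fingers": 1},{"dp": [-0.2,0,0],"turn": [0,0,0],"fingers": 1}]}}

```text
clock: 8.57
eef_pos: [589.8, -9.0, 83.3]
tcp_rot: [-3.14, 0.0, 1.379]
contact_force: [0.2, -1.3, -0.2]
opening: -0.002
grasp_force: 0.0
```

Call:
{"name": "play_rows", "arguments": {"rows": [{"dp": [-0.2,0,0],"turn": [0,0,0],"fingers": 1},{"dp": [-0.2,0,0],"turn": [0,0,0],"fingers": 1},{"dp": [-0.2,0,0],"turn": [0,0,0],"fingers": 1}]}}

```text
clock: 8.82
eef_pos: [585.3, -32.4, 83.1]
tcp_rot: [-3.14, 0.0, 1.379]
contact_force: [0.0, -0.1, -0.5]
opening: 0.002
grasp_force: 0.0
```

Run:
```python
from h import *
np.set_printoptions(precision=3,suppress=True)
s=r.sense();print(s['contact_force'],s['eef_pos'],s['opening'])
def screws(f,z=92):
    g=cv2.cvtColor(f['pixels'],cv2.COLOR_RGB2GRAY)
    h,sa,v=cv2.split(cv2.cvtColor(f['pixels'],cv2.COLOR_RGB2HSV))
    w=((h>8)&(h<28)&(sa>60)&(sa<150)&(v>90)).astype(np.uint8)*255
    w[:160]=0;w[330:]=0;w[:,:200]=0;w[:,420:]=0
    w=cv2.morphologyEx(w,cv2.MORPH_OPEN,np.ones((3,3)))
    c=max(cv2.findContours(w,0,2)[0],key=cv2.contourArea)
    P=onplane(f,cv2.convexHull(c).reshape(-1,2),z)
    return cv2.minAreaRect(P[:,:2].astype(np.float32))
f=grab('scene');print(screws(f));
cv2.imwrite('pics/scene4.png',cv2.resize(f['pixels'][130:330,180:440,::-1],None,fx=2.8,fy=2.8))
```

```text
[ 0.042 -0.129 -0.49 ] [585.269 -32.396  83.103] 0.001990962260697819
((580.4335327148438, -73.34341430664062), (159.43690490722656, 285.94134521484375), 78.98141479492188)
```

View pics/scene4.png

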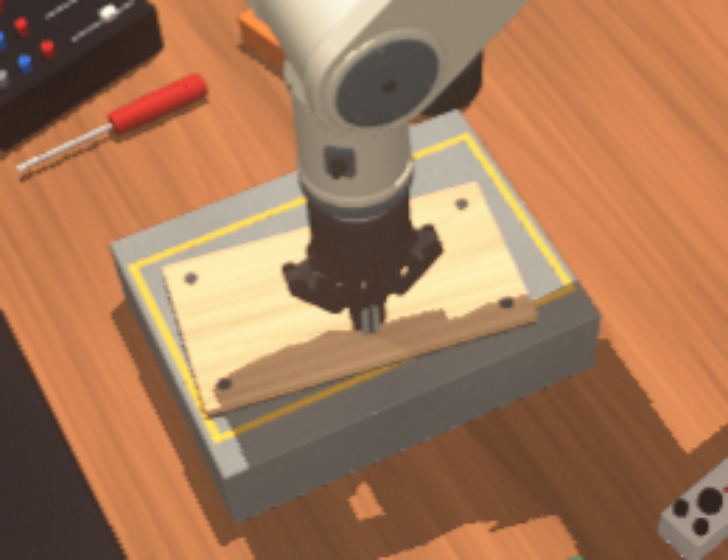

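Run:
```python
from h import *
np.set_printoptions(precision=1,suppress=True)
f=grab('scene')
px=np.array([[370,331]])/2.8+[180,130]
for z in (70,83,92,100,110,120): print(z,onplane(f,px,z)[0])
print(proj(f,r.sense()['eef_pos']),px)
d=grab('side'); print('side tcp proj',proj(d,r.sense()['eef_pos']))
w=grab('wrist'); T=np.array(w['pose']); s=r.sense(); R=rot(s['tcp_rot'])
print('wrist tcp proj',proj(w,s['eef_pos']), 'cam in tool',R.inv().apply(T[:3,3]-s['eef_pos']))
# riser top corners proj + heights check: side view tip of fingers (darkest)
h,sa,v=cv2.split(cv2.cvtColor(d['pixels'],cv2.COLOR_RGB2HSV))
u=proj(d,s['eef_pos'])[0].astype(int)
for y in range(u[1]-14,u[1]+15,2): print(y,v[y,u[0]-12:u[0]+13:2])
```

```text
70 [575.3 -43.7  70. ]
83 [579.  -35.7  83. ]
92 [581.6 -30.2  92. ]
100 [584.  -25.3 100. ]
110 [586.8 -19.1 110. ]
120 [589.7 -13.  120. ]
[[310.4 250.3]] [[312.1 248.2]]
side tcp proj [[316.4 224.7]]
wrist tcp proj [[318.3 282.5]] cam in tool [  69.9   -0.6 -163. ]
210 [228 229 233 255  55  40  47  16  21  15  13  27 126]
212 [224 225 228 249  33  36  84  31  15  12 168 221 238]
214 [131 115 146 222  39  34  83  27  12  10 251 241 234]
216 [125 126 126 118  47  40  86  34  16  14 245 238 235]
218 [119 123 125 128 102  37  83  34  12 213 240 236 235]
220 [124 122 118 123 117  77  78  68 200 230 229 233 235]
222 [128 122 123 126 125 120 109 109 124 227 232 223 228]
224 [130 123 126 126 128 124 121 113 106 113 160 230 230]
226 [139 139 131 123 123 122 122 112 109 107 113 118 172]
228 [122 131 140 142 133 126 125 118 116 115 110 110 106]
230 [ 96  72 121 133 139 141 130 121 109 112 119 120 116]
232 [ 97 129 114  83 120 129 136 136 120 113 111 113 122]
234 [ 60  68  81 113 114  87 121 127 122 124 117 119 114]
236 [ 61  61  60  62  70  83  99  81 108 114 122 123 120]
238 [ 64  53  63  65  60  62  63  68  76  66 114 115 127]
```

Call:
{"name": "play_rows", "arguments": {"rows": [{"dp": [0.3,0,-0.3],"turn": [0,0,0],"fingers": 1},{"dp": [0.6,0,0],"turn": [0,0,0],"fingers": 1},{"dp": [0.5,0,0],"turn": [0,0,0],"fingers": 1},{"dp": [0,0,0.3],"turn": [0,0,0],"fingers": 1},{"dp": [0,0,0],"turn": [0,0,0],"fingers": 1}]}}

```text
clock: 9.43
eef_pos: [595.5, 25.3, 82.1]
tcp_rot: [-3.139, 0.0, 1.382]
contact_force: [-0.6, -0.2, -0.8]
opening: 0.001
grasp_force: 0.0
```

Call:
{"name": "play_rows", "arguments": {"rows": [{"dp": [0,0,0.05],"turn": [0,0,0],"fingers": 1},{"dp": [0,0,0.05],"turn": [0,0,0],"fingers": 1},{"dp": [0,0,0],"turn": [0,0,0],"fingers": 1}]}}

```text
clock: 9.68
eef_pos: [595.7, 23.1, 78.8]
tcp_rot: [-3.14, 0.001, 1.379]
contact_force: [-0.4, 0.4, 0.4]
opening: -0.003
grasp_force: 0.0
```

Call:
{"name": "play_rows", "arguments": {"rows": [{"dp": [0,0,0.05],"turn": [0,0,0],"fingers": 1},{"dp": [0,0,0.0],"turn": [0,0,0],"fingers": 1}]}}

```text
clock: 9.85
eef_pos: [596.0, 23.0, 76.9]
tcp_rot: [-3.14, 0.0, 1.379]
contact_force: [0.0, 0.9, 0.1]
opening: -0.002
grasp_force: 0.0
```

Call:
{"name": "play_rows", "arguments": {"rows": [{"dp": [0,0,0.05],"turn": [0,0,0],"fingers": 1},{"dp": [0,0,0.0],"turn": [0,0,0],"fingers": 1}]}}

```text
clock: 10.02
eef_pos: [596.0, 23.3, 74.8]
tcp_rot: [-3.14, 0.0, 1.379]
contact_force: [-0.5, -0.2, -0.1]
opening: -0.001
grasp_force: 0.0
```

Call:
{"name": "play_rows", "arguments": {"rows": [{"dp": [0,0,0.05],"turn": [0,0,0],"fingers": 1},{"dp": [0,0,0.0],"turn": [0,0,0],"fingers": 1}]}}

```text
clock: 10.18
eef_pos: [595.9, 23.4, 72.7]
tcp_rot: [-3.14, 0.0, 1.379]
contact_force: [0.0, 1.2, -0.1]
opening: 0.001
grasp_force: 0.0
```

Call:
{"name": "play_rows", "arguments": {"rows": [{"dp": [0,0,0.03],"turn": [0,0,0],"fingers": 1},{"dp": [0,0,0.0],"turn": [0,0,0],"fingers": 1}]}}

```text
clock: 10.35
eef_pos: [596.0, 23.5, 71.7]
tcp_rot: [-3.14, 0.0, 1.379]
contact_force: [-0.5, 0.9, 0.4]
opening: 0.0
grasp_force: 0.0
```

Call:
{"name": "play_rows", "arguments": {"rows": [{"dp": [0,0,0.03],"turn": [0,0,0],"fingers": 1},{"dp": [0,0,0.0],"turn": [0,0,0],"fingers": 1}]}}

```text
clock: 10.52
eef_pos: [596.0, 23.5, 70.5]
tcp_rot: [-3.14, 0.0, 1.379]
contact_force: [-0.6, -0.4, -0.4]
opening: 0.008
grasp_force: 0.0
```

Run:
```python
from h import *
np.set_printoptions(precision=2,suppress=True)
s=r.sense();print(s['contact_force'],s['eef_pos'])
for n in('scene','side'):
    d=grab(n);v=d['pixels'].max(2);u=proj(d,s['eef_pos'])[0];print(n,u);u=u.round().astype(int)
    for y in range(u[1]-12,u[1]+6): print(y,v[y,u[0]-10:u[0]+11])
```

```text
[-0.6  -0.41 -0.36] [595.98  23.54  70.46]
scene [318.38 273.27]
261 [ 69  69  68  70  69  67  69  68  69  68  68  68  68  67  67  67  66  78
 151 183 184]
262 [ 70  71  68  69  69  69  68  68  69  67  68  68  84  86  72  66  65  98
 161 184 152]
263 [ 69  69  69  79  76  69  70  68  69  68  74  72  85 113 121  92  65  99
 121 124 116]
264 [ 72  70 134 233 196  67  68  68  67  81 112 104  81 109 125  95  65  80
 101 109 110]
265 [ 94 108 195 219 146  67  67  67  72 102 122 107  81 107 123  94  66  78
 100 108 108]
266 [191 169 186 188 146  89  67  68  71 104 123 106  76 105 124  95  65  72
  96 107 108]
267 [186 180 180 182 177 125  66  66  71 104 123 106  75 105 124  98  68  75
  99 107 109]
268 [184 181 182 184 182 131  69  66  67 101 121 105  75 103 123  99  79  97
 108 109 109]
269 [184 153 126 126 126 102  74  66  66  98 121 111  82 104 125 114 106 108
 109 109 108]
270 [127 117 110 112 112 109  85  65  64  98 121 114  84 103 123 117 110 109
 108 109 109]
271 [111 110 111 111 110 110 100  87  95 110 120 114  84  92 111 111 109 109
 113 111 105]
272 [109 109 111 110 111 110 109 1
[... 1341 characters left out ...]
8 140 134]
239 [75 65 59 65 62 60 58 53 74 86 75 67 57 53 57 64 52 61 89 92 88]
240 [65 66 65 71 64 67 61 59 66 67 64 68 68 59 55 59 64 55 60 60 57]
241 [57 56 64 68 66 66 68 61 62 61 64 59 58 61 59 60 64 59 65 60 58]
242 [61 59 55 59 62 62 66 69 64 70 64 60 65 61 62 60 65 66 58 60 60]
243 [58 59 57 57 55 63 55 63 60 66 65 67 67 61 65 65 60 60 68 64 61]
244 [57 64 58 61 59 58 56 60 57 59 67 63 63 67 64 73 59 62 63 61 65]
245 [59 55 56 61 56 57 61 57 57 54 56 59 59 59 65 66 71 71 68 63 68]
246 [65 57 58 69 56 53 58 59 59 62 56 59 58 58 64 61 58 69 67 71 64]
247 [61 59 59 60 55 57 59 60 57 58 57 55 59 58 60 57 59 56 57 66 65]
248 [58 59 65 57 62 56 60 60 58 56 59 60 62 63 57 58 57 63 65 66 57]
```

Run:
```python
from h import *
np.set_printoptions(precision=2,suppress=True)
s=r.sense();a=grab('scene');b=grab('side')
f=lambda p:np.r_[proj(a,p)[0]-[319.8,271.5],proj(b,p)[0]-[302.2,239.3]]
q=least_squares(f,s['eef_pos']);print(q.x,q.fun,q.x-s['eef_pos'])
```

```text
[594.83  28.79  86.37] [-0.06 -0.46 -0.29  0.37] [-1.25  5.27 15.75]
```

Call:
{"name": "play_rows", "arguments": {"rows": [{"dp": [0,0,0.03],"turn": [0,0,0],"fingers": 1},{"dp": [0,0,0.0],"turn": [0,0,0],"fingers": 1}]}}

```text
clock: 10.88
eef_pos: [596.0, 23.5, 69.3]
tcp_rot: [-3.14, 0.0, 1.379]
contact_force: [-1.5, 0.1, 0.1]
opening: -0.0
grasp_force: 0.0
```

Call:
{"name": "play_rows", "arguments": {"rows": [{"dp": [0,0,0.03],"turn": [0,0,0],"fingers": 1},{"dp": [0,0,0.0],"turn": [0,0,0],"fingers": 1}]}}

```text
clock: 11.05
eef_pos: [596.0, 23.5, 68.1]
tcp_rot: [-3.14, 0.0, 1.379]
contact_force: [0.2, 0.2, 0.6]
opening: 0.001
grasp_force: 0.0
```

Call:
{"name": "play_rows", "arguments": {"rows": [{"dp": [0,0,0.04],"turn": [0,0,0],"fingers": 1},{"dp": [0,0,0.0],"turn": [0,0,0],"fingers": 1}]}}

```text
clock: 11.22
eef_pos: [595.9, 23.5, 66.4]
tcp_rot: [-3.14, 0.0, 1.379]
contact_force: [0.1, -1.0, -0.1]
opening: -0.002
grasp_force: 0.0
```

Call:
{"name": "play_rows", "arguments": {"rows": [{"dp": [0,0,0.03],"turn": [0,0,0],"fingers": 1},{"dp": [0,0,0.0],"turn": [0,0,0],"fingers": 1}]}}

```text
clock: 11.38
eef_pos: [595.9, 23.5, 65.2]
tcp_rot: [-3.14, 0.0, 1.379]
contact_force: [-0.5, -0.4, 0.7]
opening: 0.004
grasp_force: 0.0
```

Call:
{"name": "play_rows", "arguments": {"rows": [{"dp": [0,0,0.03],"turn": [0,0,0],"fingers": 1},{"dp": [0,0,0.0],"turn": [0,0,0],"fingers": 1}]}}

```text
clock: 11.55
eef_pos: [596.0, 23.5, 64.1]
tcp_rot: [-3.14, 0.0, 1.379]
contact_force: [0.7, -0.5, -1.1]
opening: 0.004
grasp_force: 0.0
```

Run:
```python
from h import *
a=grab('scene')['pixels'][220:320,250:400,::-1];b=grab('side')['pixels'][190:290,230:380,::-1]
cv2.imwrite('pics/c5.png',np.hstack([cv2.resize(a,(400,267),interpolation=2),cv2.resize(b,(400,267),interpolation=2)]))
```

```text
(no output)
```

View pics/c5.png

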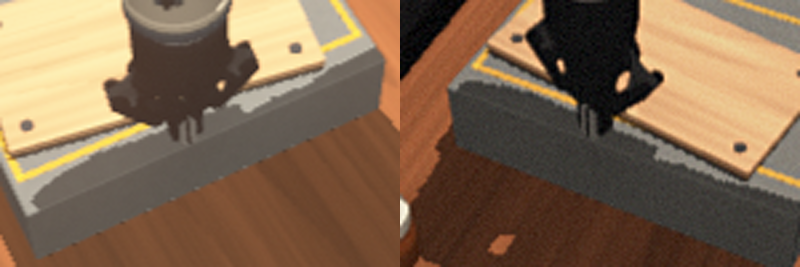

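Run:
```python
from h import *
np.set_printoptions(precision=2,suppress=True)
s=r.sense();a=grab('scene');b=grab('side')
f=lambda p:np.r_[proj(a,p)[0]-[321,273],proj(b,p)[0]-[301.2,241.4]]
q=least_squares(f,s['eef_pos']);print(q.x,q.fun,q.x-s['eef_pos'])
```

```text
[594.49  33.8   85.33] [-0.01 -0.12 -0.07  0.1 ] [-1.57 10.29 21.13]
```

Call:
{"name": "play_rows", "arguments": {"rows": [{"dp": [0,0,0.03],"turn": [0,0,0],"fingers": 1},{"dp": [0,0,0.0],"turn": [0,0,0],"fingers": 1}]}}

```text
clock: 11.92
eef_pos: [596.0, 23.5, 62.9]
tcp_rot: [-3.14, 0.0, 1.379]
contact_force: [-0.3, -0.3, -0.3]
opening: -0.0
grasp_force: 0.0
```

Call:
{"name": "play_rows", "arguments": {"rows": [{"dp": [0,0,0.03],"turn": [0,0,0],"fingers": 1},{"dp": [0,0,0.0],"turn": [0,0,0],"fingers": 1}]}}

```text
clock: 12.08
eef_pos: [595.9, 23.5, 61.6]
tcp_rot: [-3.14, 0.0, 1.379]
contact_force: [0.3, 0.7, -0.9]
opening: -0.001
grasp_force: 0.0
```

Call:
{"name": "play_rows", "arguments": {"rows": [{"dp": [0,0,0.03],"turn": [0,0,0],"fingers": 1},{"dp": [0,0,0.0],"turn": [0,0,0],"fingers": 1}]}}

```text
clock: 12.25
eef_pos: [596.0, 23.5, 60.4]
tcp_rot: [-3.14, 0.0, 1.379]
contact_force: [-0.4, -1.1, -0.5]
opening: 0.002
grasp_force: 0.0
```

Call:
{"name": "play_rows", "arguments": {"rows": [{"dp": [0,0,-0.8],"turn": [0,0,0],"fingers": 1},{"dp": [-1,0,-0.2],"turn": [0,0,0],"fingers": 1},{"dp": [-1,0,0],"turn": [0,0,0],"fingers": 1},{"dp": [0,0,0.3],"turn": [0,0,0],"fingers": 1},{"dp": [0,0,0],"turn": [0,0,0],"fingers": 1}]}}

```text
clock: 12.67
eef_pos: [579.7, -56.6, 87.6]
tcp_rot: [-3.139, 0.0, 1.376]
contact_force: [0.1, 0.3, -0.9]
opening: -0.0
grasp_force: 0.0
```

Call:
{"name": "play_rows", "arguments": {"rows": [{"dp": [0,0,0.1],"turn": [0,0,0],"fingers": 1},{"dp": [0,0,0],"turn": [0,0,0],"fingers": 1}]}}

```text
clock: 12.83
eef_pos: [580.5, -54.2, 83.9]
tcp_rot: [-3.139, 0.0, 1.38]
contact_force: [0.0, 0.1, -0.1]
opening: -0.001
grasp_force: 0.0
```

Call:
{"name": "play_rows", "arguments": {"rows": [{"dp": [0,0,0.05],"turn": [0,0,0],"fingers": 1},{"dp": [0,0,0],"turn": [0,0,0],"fingers": 1}]}}

```text
clock: 13.0
eef_pos: [580.9, -54.0, 82.3]
tcp_rot: [-3.14, 0.0, 1.381]
contact_force: [-0.9, 0.2, -0.7]
opening: -0.005
grasp_force: 0.0
```

Call:
{"name": "play_rows", "arguments": {"rows": [{"dp": [0,0,0.03],"turn": [0,0,0],"fingers": 1},{"dp": [0,0,0],"turn": [0,0,0],"fingers": 1}]}}

```text
clock: 13.17
eef_pos: [580.9, -54.5, 81.4]
tcp_rot: [-3.14, 0.0, 1.38]
contact_force: [-0.9, -0.2, -0.3]
opening: 0.002
grasp_force: 0.0
```

Call:
{"name": "play_rows", "arguments": {"rows": [{"dp": [0,0,0.03],"turn": [0,0,0],"fingers": 1},{"dp": [0,0,0],"turn": [0,0,0],"fingers": 1}]}}

```text
clock: 13.33
eef_pos: [580.9, -54.8, 80.2]
tcp_rot: [-3.14, 0.0, 1.38]
contact_force: [-0.6, 0.6, 0.9]
opening: -0.001
grasp_force: 0.0
```

Call:
{"name": "play_rows", "arguments": {"rows": [{"dp": [0,0,0.03],"turn": [0,0,0],"fingers": 1},{"dp": [0,0,0],"turn": [0,0,0],"fingers": 1}]}}

```text
clock: 13.5
eef_pos: [580.8, -55.0, 78.9]
tcp_rot: [-3.14, 0.0, 1.379]
contact_force: [-1.6, 0.8, 0.6]
opening: -0.004
grasp_force: 0.0
```

Call:
{"name": "play_rows", "arguments": {"rows": [{"dp": [0,0,0.03],"turn": [0,0,0],"fingers": 1},{"dp": [0,0,0],"turn": [0,0,0],"fingers": 1}]}}

```text
clock: 13.67
eef_pos: [580.8, -55.1, 77.7]
tcp_rot: [-3.14, 0.0, 1.379]
contact_force: [-0.5, 0.4, -0.7]
opening: 0.001
grasp_force: 0.0
```

Call:
{"name": "play_rows", "arguments": {"rows": [{"dp": [0,0,0.03],"turn": [0,0,0],"fingers": 1},{"dp": [0,0,0],"turn": [0,0,0],"fingers": 1}]}}

```text
clock: 13.83
eef_pos: [580.7, -55.1, 76.4]
tcp_rot: [-3.14, 0.0, 1.379]
contact_force: [0.8, 0.4, -0.4]
opening: -0.002
grasp_force: 0.0
```

Call:
{"name": "play_rows", "arguments": {"rows": [{"dp": [0,0,0.03],"turn": [0,0,0],"fingers": 1},{"dp": [0,0,0],"turn": [0,0,0],"fingers": 1}]}}

```text
clock: 14.0
eef_pos: [580.8, -55.0, 75.3]
tcp_rot: [-3.14, 0.0, 1.379]
contact_force: [0.4, 0.3, -0.8]
opening: 0.002
grasp_force: 0.0
```

Call:
{"name": "play_rows", "arguments": {"rows": [{"dp": [0,0,0.03],"turn": [0,0,0],"fingers": 1},{"dp": [0,0,0],"turn": [0,0,0],"fingers": 1}]}}

```text
clock: 14.17
eef_pos: [580.8, -55.0, 74.1]
tcp_rot: [-3.14, 0.0, 1.379]
contact_force: [0.2, -0.3, -0.0]
opening: -0.002
grasp_force: 0.0
```

Call:
{"name": "play_rows", "arguments": {"rows": [{"dp": [0,0,0.03],"turn": [0,0,0],"fingers": 1},{"dp": [0,0,0],"turn": [0,0,0],"fingers": 1}]}}

```text
clock: 14.33
eef_pos: [580.8, -55.0, 72.9]
tcp_rot: [-3.14, 0.0, 1.379]
contact_force: [-0.7, -0.3, 0.6]
opening: -0.001
grasp_force: 0.0
```

Call:
{"name": "play_rows", "arguments": {"rows": [{"dp": [0,0,0.03],"turn": [0,0,0],"fingers": 1},{"dp": [0,0,0],"turn": [0,0,0],"fingers": 1}]}}

```text
clock: 14.5
eef_pos: [581.0, -55.0, 71.9]
tcp_rot: [-3.14, 0.0, 1.379]
contact_force: [-0.1, -0.5, -0.2]
opening: 0.001
grasp_force: 0.0
```

Call:
{"name": "play_rows", "arguments": {"rows": [{"dp": [0,0,0.03],"turn": [0,0,0],"fingers": 1},{"dp": [0,0,0],"turn": [0,0,0],"fingers": 1}]}}

```text
clock: 14.67
eef_pos: [581.1, -55.0, 71.8]
tcp_rot: [-3.14, 0.0, 1.379]
contact_force: [-4.4, -0.1, 12.5]
opening: -0.003
grasp_force: 6.2
```

Call:
{"name": "play_rows", "arguments": {"rows": [{"dp": [0,0,0.03],"turn": [0,0,0],"fingers": 1},{"dp": [0,0,0],"turn": [0,0,0],"fingers": 1}]}}

```text
clock: 14.83
eef_pos: [581.1, -55.1, 71.7]
tcp_rot: [-3.141, 0.0, 1.379]
contact_force: [-8.3, 1.6, 25.1]
opening: 0.002
grasp_force: 12.3
```

Run:
```python
from h import *
np.set_printoptions(precision=2,suppress=True)
s=r.sense();print(s['joint_efforts'],s['contact_force'])
a=grab('scene')['pixels'][200:300,250:400,::-1];b=grab('side')['pixels'][170:270,230:380,::-1];c=grab('wrist')['pixels'][100:,:,::-1]
top=np.hstack([cv2.resize(a,(400,267),interpolation=2),cv2.resize(b,(400,267),interpolation=2)])
cv2.imwrite('pics/c6.png',np.vstack([top,cv2.resize(c[80:380],(800,330))]))
```

```text
[  0.02 -47.62 -24.46   0.01  -2.76  -0.  ] [-8.29  1.56 25.12]
```

Run:
```python
from h import *
np.set_printoptions(precision=2,suppress=True,linewidth=200)
s=r.sense();print(r.tcp_to_grasp)
for n in('scene','side'):
    d=grab(n);v=d['pixels'].max(2);u=proj(d,s['eef_pos']+[0,0,20])[0];print(n,u);u=u.round().astype(int)
    for y in range(u[1]-10,u[1]+8): print(y,v[y,u[0]-12:u[0]+13])
```

```text
18.700000000000003
scene [307.18 240.47]
230 [ 70  70  71  71  71  71  70  70  68  70  70  68  67  68  68  68  69  69  68  68 135 234 236 190 163]
231 [ 70  69  70  69  70  68  69  68  68  68  70  69  69  69  68  68  69  69  67  93 230 252 252 251 250]
232 [ 71  68  69  69  69  69  67  69  70  69  69  69  69  68  69  67  70  69  69  97 236 252 252 253 253]
233 [ 71  69  70  69  68  68  69  69  68  70  69  70  69  68  76  72  69  70  69 183 247 253 253 253 253]
234 [ 71  70  69  69  68  96  88  68  69  69  70  69  76  74  87 103  99  79  68 193 249 253 253 253 253]
235 [ 70  69  70  69 134 233 203  85  69  68  69  83 115 101  87 112 115  88  69 193 249 253 253 253 253]
236 [166 108 142 160 232 251 219  89  69  69  77 108 125 103  86 113 116  88  68 151 244 253 253 253 253]
237 [248 248 250 250 252 253 230 122  69  68  73 107 125 101  80 110 124  95  67 145 198 209 209 208 208]
238 [253 253 253 253 253 253 242 157  69  69  73 105 124 106  82 108 125  96  68 109 162 180 179 178 177]
239 [240 213 213 212 213 211 199 142  76  69  70 105 124 106  79 107 126  96  67 118 163 178 178 178 177]
[... 2077 characters left out ...]
 64  36  78  85  41  27  26  75 158 248 244 237 236 235 237 235]
218 [125 127 117 113 114 109 109 108  98  79  56  80  78  59  84 106 119 127 182 240 240 239 237 236 235]
219 [120 122 123 119 112 111 107 110 110  99  97 102  93  98 108 129 124 119 129 176 185 239 241 241 238]
220 [122 117 121 116 118 108 112 117 122 114 108 114 110 108 113 120 124 121 123 123 125 179 243 244 242]
221 [119 120 123 119 117 114 116 114 116 119 114 115 105 109 113 113 117 114 118 120 122 126 171 176 181]
222 [125 120 118 113 122 112 113 107 114 111 112 122 114 114 113 113 112 115 119 126 122 120 123 121 126]
223 [131 125 130 123 120 120 114  98 105 108 111 112 118 111 118 113 112 108 112 108 116 118 122 119 124]
```

Run:
```python
from h import *
np.set_printoptions(precision=2,suppress=True,linewidth=200)
s=r.sense()
a=grab('scene');b=grab('side')
print(onplane(a,[[308.5,243.2]],92),onplane(b,[[321.3,218.3]],92),s['eef_pos'],rot(s['tcp_rot']).apply([11,0,0]))
```

```text
[[582.21 -46.62  92.  ]] [[579.76 -48.15  92.  ]] [581.1  -55.05  71.69] [ 2.09 10.8  -0.  ]
```

Run:
```python
from h import *
np.set_printoptions(precision=2,suppress=True,linewidth=200)
s=r.sense();w=grab('wrist');T=np.array(w['pose']);R=rot(s['tcp_rot'])
for k in(0,-20):print('tip proj',k,proj(w,s['eef_pos']+R.apply([0,0,k])))
# w3 pose
sh=np.array([597.34,30.86,82.74])-s['eef_pos'];w3=dict(w);T3=T.copy();T3[:3,3]+=sh
S=grab('scene');tr=onplane(S,np.array([[450,218],[168,300]])/2.8+[200,160],92);print('true',tr)
for dz in(0,20):
    T4=T3.copy();T4[2,3]+=dz;w3['pose']=T4;print(dz,onplane(w3,[[553,388],[98,388]],92))
```

```text
tip proj 0 [[318.22 283.27]]
tip proj -20 [[318.35 300.94]]
true [[471.02   0.97  92.  ]
 [706.66 -44.14  92.  ]]
0 [[708.8  -47.82  92.  ]
 [472.16  -2.1   92.  ]]
20 [[721.62 -67.06  92.  ]
 [454.19 -15.4   92.  ]]
```

Call:
{"name": "play_rows", "arguments": {"rows": [{"dp": [0,0,-0.5],"turn": [0,0,0],"fingers": 1},{"dp": [0.7,0,0],"turn": [0,0,0],"fingers": 1},{"dp": [0.7,0,0],"turn": [0,0,0],"fingers": 1},{"dp": [0.6,0,0],"turn": [0,0,0],"fingers": 1},{"dp": [0,0,0],"turn": [0,0,0],"fingers": 1}]}}

```text
clock: 15.7
eef_pos: [597.0, 26.9, 89.7]
tcp_rot: [-3.141, -0.001, 1.381]
contact_force: [-0.4, -0.2, -0.5]
opening: -0.001
grasp_force: 0.0
```

Call:
{"name": "play_rows", "arguments": {"rows": [{"dp": [0,0,0.4],"turn": [0,0,0],"fingers": 1},{"dp": [0,0,0.3],"turn": [0,0,0],"fingers": 1},{"dp": [0,0,0],"turn": [0,0,0],"fingers": 1},{"dp": [0,0,0],"turn": [0,0,0],"fingers": 1}]}}

```text
clock: 16.03
eef_pos: [595.4, 23.0, 60.6]
tcp_rot: [-3.139, 0.001, 1.379]
contact_force: [0.1, 0.4, 0.5]
opening: 0.001
grasp_force: 0.0
```

Run:
```python
from h import *
plan([597,25,64],rot([np.pi,0,np.radians(79)]));print(r.sense()['contact_force'],r.sense()['eef_pos'])
```

```text
turn [-0.03  0.01  0.  ] then dp [ 0.06  0.03 -0.09] | dp before turn [ 0.06  0.03 -0.09]
[0.14321364 0.36579639 0.50073699] [595.44112326  22.99190161  60.56835334]
```

Call:
{"name": "play_rows", "arguments": {"rows": [{"dp": [0,0,-0.06],"turn": [0,0,0],"fingers": 1},{"dp": [0,0,0],"turn": [0,0,0],"fingers": 1},{"dp": [-0.15,0,0],"turn": [0,0,0],"fingers": 1},{"dp": [-0.15,0,0],"turn": [0,0,0],"fingers": 1},{"dp": [-0.15,0,0],"turn": [0,0,0],"fingers": 1}]}}

```text
clock: 16.45
eef_pos: [592.4, 5.2, 63.9]
tcp_rot: [-3.14, 0.0, 1.379]
contact_force: [0.3, 4.2, 0.5]
opening: 0.002
grasp_force: 1.7
```

Call:
{"name": "play_rows", "arguments": {"rows": [{"dp": [-0.15,0,0],"turn": [0,0,0],"fingers": 1},{"dp": [-0.15,0,0],"turn": [0,0,0],"fingers": 1},{"dp": [-0.15,0,0],"turn": [0,0,0],"fingers": 1},{"dp": [-0.15,0,0],"turn": [0,0,0],"fingers": 1},{"dp": [-0.15,0,0],"turn": [0,0,0],"fingers": 1}]}}

```text
clock: 16.87
eef_pos: [586.9, -24.2, 63.9]
tcp_rot: [-3.14, 0.0, 1.379]
contact_force: [0.9, 1.8, -0.5]
opening: 0.001
grasp_force: 1.2
```

Call:
{"name": "play_rows", "arguments": {"rows": [{"dp": [-0.15,0,0],"turn": [0,0,0],"fingers": 1},{"dp": [-0.15,0,0],"turn": [0,0,0],"fingers": 1},{"dp": [-0.15,0,0],"turn": [0,0,0],"fingers": 1},{"dp": [-0.15,0,0],"turn": [0,0,0],"fingers": 1},{"dp": [-0.15,0,0],"turn": [0,0,0],"fingers": 1}]}}

```text
clock: 17.28
eef_pos: [581.1, -53.6, 63.9]
tcp_rot: [-3.14, 0.0, 1.379]
contact_force: [-0.0, 1.8, 0.3]
opening: 0.001
grasp_force: 1.3
```

```bash
cat >> h.py <<'E'
def wood(f,box,z=92):
    x0,x1,y0,y1=box
    h,sa,v=cv2.split(cv2.cvtColor(f['pixels'],cv2.COLOR_RGB2HSV))
    w=((h>8)&(h<28)&(sa>60)&(sa<150)&(v>90)).astype(np.uint8)*255
    m=np.zeros_like(w);m[y0:y1,x0:x1]=w[y0:y1,x0:x1]
    m=cv2.morphologyEx(m,cv2.MORPH_OPEN,np.ones((3,3)))
    c=max(cv2.findContours(m,0,2)[0],key=cv2.contourArea)
    return cv2.minAreaRect(onplane(f,cv2.convexHull(c).reshape(-1,2),z)[:,:2].astype(np.float32))
E
python3 - <<'E'
from h import *
print(r.sense()['contact_force'])
print(wood(grab('scene'),(200,420,150,330)),wood(grab('side'),(240,420,150,290)))
E
```

```text
[-0.01304497  1.82989643  0.34110227]
((640.80419921875, -147.8240203857422), (159.91705322265625, 136.1042022705078), 79.64542388916016) ((519.2311401367188, -130.599609375), (161.87344360351562, 188.91366577148438), 79.85089111328125)
```

Call:
{"name": "play_rows", "arguments": {"rows": [{"dp": [-0.15,0,0],"turn": [0,0,0],"fingers": 1},{"dp": [-0.15,0,0],"turn": [0,0,0],"fingers": 1},{"dp": [-0.15,0,0],"turn": [0,0,0],"fingers": 1},{"dp": [-0.15,0,0],"turn": [0,0,0],"fingers": 1},{"dp": [-0.15,0,0],"turn": [0,0,0],"fingers": 1}]}}

```text
clock: 17.8
eef_pos: [575.4, -83.1, 63.9]
tcp_rot: [-3.14, 0.0, 1.379]
contact_force: [0.9, 2.5, -0.5]
opening: 0.002
grasp_force: 1.2
```

Call:
{"name": "play_rows", "arguments": {"rows": [{"dp": [-0.15,0,0],"turn": [0,0,0],"fingers": 1},{"dp": [-0.15,0,0],"turn": [0,0,0],"fingers": 1},{"dp": [-0.15,0,0],"turn": [0,0,0],"fingers": 1},{"dp": [-0.15,0,0],"turn": [0,0,0],"fingers": 1},{"dp": [0,0,0],"turn": [0,0,0],"fingers": 1}]}}

```text
clock: 18.22
eef_pos: [570.7, -107.4, 63.9]
tcp_rot: [-3.14, 0.001, 1.379]
contact_force: [0.6, 0.2, -0.1]
opening: 0.001
grasp_force: 0.0
```

Call:
{"name": "play_rows", "arguments": {"rows": [{"dp": [0.3,0,0],"turn": [0,0,0],"fingers": 1},{"dp": [0.7,0,-0.5],"turn": [0,0,0],"fingers": 0.5},{"dp": [0,0,-1],"turn": [0,0,0],"fingers": 0},{"dp": [0,0,-1],"turn": [0,0,0],"fingers": 0},{"dp": [0,0,-1],"turn": [0,0,0],"fingers": 0}]}}

```text
clock: 18.63
eef_pos: [578.4, -65.4, 205.2]
tcp_rot: [-3.139, 0.0, 1.381]
contact_force: [1.5, 0.2, -0.0]
opening: 0.561
grasp_force: 0.0
```

Run:
```python
from h import *
print(wood(grab('scene'),(180,400,120,300)),wood(grab('side'),(240,440,130,290)))
cv2.imwrite('pics/s7.png',cv2.resize(grab('scene')['pixels'][90:300,190:430,::-1],None,fx=3,fy=2.8))
s=r.sense();print(s['qpos'],s['eef_pos'],s['tcp_rot'])
```

```text
((557.7838745117188, -188.27001953125), (160.77764892578125, 284.1846008300781), 79.5166015625) ((557.5701904296875, -190.042236328125), (159.70350646972656, 285.85980224609375), 79.54265594482422)
[-1.15674580e-01  2.91407315e-01  1.72899510e+00 -2.74532294e-04
  1.11556240e+00  7.52458928e-02] [581.26250367 -66.11881856 207.64065248] [ 3.13596217e+00 -1.76519506e-04  1.37999636e+00]
```

```bash
cat >> h.py <<'E'
LK=[-2.883,303.347,575.889,497.162,65.342,372.417]
def ik(p,R,L=None,q0=None):
    L=L or LK
    lo=np.array([-2.63,-.92,.06,-1.3,0,-3.02]);hi=np.array([2.63,2.1,2.66,4.44,2.69,3.02]);best=None
    def f(q):
        a,b,_=fk(q,L);return np.r_[(a-p)/100,(b.inv()*R).as_rotvec()]
    for s in ([q0] if q0 is not None else [[-.8,.6,1.5,1.2,1.8,x] for x in(-2,-.5,1,2.5)]+[[-.8,.6,1.5,2.5,1.8,x] for x in(-1,1)]):
        o=least_squares(f,np.clip(s,lo+.01,hi-.01),bounds=(lo,hi))
        if best is None or o.cost<best.cost: best=o
    return best.x,best.cost
E
python3 - <<'E'
from h import *
np.set_printoptions(precision=2,suppress=True)
D=[([-1.103,.353,1.633,0,1.155,-.002],[282.941,-557.29,210.981]),([-1.103,.419,1.375,0,1.535,-.002],[286.278,-563.913,289.772]),([-1.196,.32,1.529,.161,1.332,-.043],[282.788,-560.33,282.984]),
([-.0119,.2127,1.6561,.0012,1.2713,.1772],[575.8,-4.94,285.26]),([.0375,.4569,1.8009,.0021,.8885,.2254],[593.52,24.35,82.1]),([-.1769,.424,1.8402,.0037,.8748,-.1117],[568.88,-99.16,87.9]),([-.11567,.29141,1.729,-.0003,1.11556,.0752],[581.26,-66.12,207.64])]
f=lambda L:np.concatenate([np.concatenate([fk(q,L)[0]-p for q,p in D]),(np.array(L)-LK)*.003])
s=least_squares(f,LK);print(s.x,abs(s.fun).max());L=list(s.x);print(repr(L))
u=np.array([np.cos(np.radians(79.5)),np.sin(np.radians(79.5)),0]);t=np.radians(15)
z=np.cos(t)*u-[0,0,np.sin(t)]
E=np.array([543,-268,86.]);G=E+13*u
for sg in(1,-1):
    R=frame(z,[0,0,sg]);
    for nm,p in(('grasp',G+39*z),('back',G-50*z),('raised',G+39*z+[0,0,43]),('high',G+39*z+[0,0,200])):
        q,c=ik(p,R,L);print(sg,nm,p,q,'cost %.4f'%c,'wrist',fk(q,L)[2],R.as_euler('xyz'))
E
```

```text
[ -0.97 299.93 573.49 494.85  61.32 371.27] 1.484705671514039
[np.float64(-0.9720561496455175), np.float64(299.925428141006), np.float64(573.4854117762678), np.float64(494.8450497013991), np.float64(61.31989030604819), np.float64(371.27448366346454)]
1 grasp [ 552.23 -218.18   75.91] [-0.86  1.03  1.44  0.87  1.75 -2.63] cost 0.0000 wrist [ 486.88 -570.8   172.  ] [ 1.83 -0.    2.96]
1 back [ 536.57 -302.71   98.94] [-0.95  1.05  1.3   0.82  1.87 -2.57] cost 0.0000 wrist [ 471.21 -655.32  195.03] [ 1.83 -0.    2.96]
1 raised [ 552.23 -218.18  118.91] [-0.86  0.96  1.46  0.87  1.78 -2.59] cost 0.0000 wrist [ 486.88 -570.8   215.  ] [ 1.83 -0.    2.96]
1 high [ 552.23 -218.18  275.91] [-0.86  0.75  1.46  0.92  1.91 -2.42] cost 0.0000 wrist [ 486.88 -570.8   372.  ] [ 1.83 -0.    2.96]
-1 grasp [ 552.23 -218.18   75.91] [-0.86  1.03  1.44  0.87  1.75  0.51] cost 0.0000 wrist [ 486.88 -570.8   172.  ] [-1.83  0.   -0.18]
-1 back [ 536.57 -302.71   98.94] [-0.95  1.05  1.3   0.82  1.87  0.57] cost 0.0000 wrist [ 471.21 -655.32  195.03] [-1.83  0.   -0.18]
-1 raised [ 552.23 -218.18  118.91] [-0.86  0.96  1.46  0.87  1.78  0.55] cost 0.0000 wrist [ 486.88 -570.8   215.  ] [-1.83  0.   -0.18]
-1 high [ 552.23 -218.18  275.91] [-0.86  0.75  1.46  0.92  1.91  0.72] cost 0.0000 wrist [ 486.88 -570.8   372.  ] [-1.83  0.   -0.18]
```

View pics/s7.png

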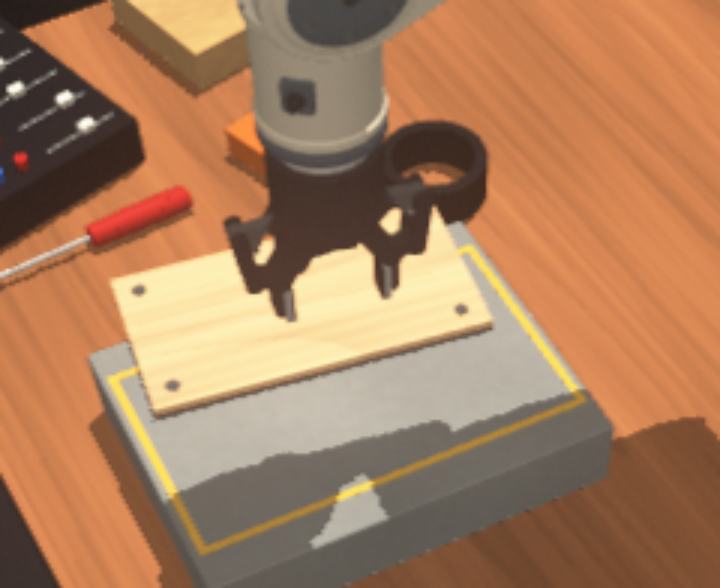

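```bash
cat >> h.py <<'E'
LK=[-0.972,299.925,573.485,494.845,61.32,371.274]
u=np.array([np.cos(np.radians(79.5)),np.sin(np.radians(79.5)),0]);t15=np.radians(15)
zt=np.cos(t15)*u-[0,0,np.sin(t15)]
E0=np.array([543,-268,86.]);G0=E0+13*u
RG=frame(zt,[0,0,-1])
E
python3 - <<'E'
from h import *
p=G0-60*zt+[0,0,150];print(p)
plan(p,RG)
E
```

```text
[ 534.8075018  -312.20276474  251.52914271]
turn [ 9.75  9.61 12.6 ] then dp [-0.02  0.56 -6.33] | dp before turn [-6.26  0.03 -1.1 ]
```

Call:
{"name": "play_rows", "arguments": {"rows": [{"dp": [-0.9,0,-0.3],"turn": [0,0,0],"fingers": 0.65},{"dp": [-0.9,0,-0.3],"turn": [0,0,0],"fingers": 0.65},{"dp": [-0.9,0,-0.3],"turn": [0,0,0],"fingers": 0.65},{"dp": [-0.9,0,-0.3],"turn": [0,0,0],"fingers": 0.65},{"dp": [-0.9,0,-0.3],"turn": [0,0,0],"fingers": 0.65}]}}

```text
clock: 19.2
eef_pos: [543.7, -244.1, 263.0]
tcp_rot: [-3.138, -0.0, 1.38]
contact_force: [0.5, 0.6, 0.1]
opening: 0.351
grasp_force: 0.0
```

Call:
{"name": "play_rows", "arguments": {"rows": [{"dp": [-0.9,0,-0.3],"turn": [0,0,0],"fingers": 0.65},{"dp": [-0.9,0,0],"turn": [0,0,0],"fingers": 0.65},{"dp": [0,0,0],"turn": [0.75,0.74,0.97],"fingers": 0.65},{"dp": [0,0,0],"turn": [0.75,0.74,0.97],"fingers": 0.65},{"dp": [0,0,0],"turn": [0.75,0.74,0.97],"fingers": 0.65}]}}

```text
clock: 19.62
eef_pos: [530.9, -313.8, 275.3]
tcp_rot: [-2.915, -0.167, 1.1]
contact_force: [0.2, -0.1, 0.1]
opening: 0.346
grasp_force: 0.0
```

Call:
{"name": "play_rows", "arguments": {"rows": [{"dp": [0,0,0],"turn": [0.75,0.74,0.97],"fingers": 0.65},{"dp": [0,0,0],"turn": [0.75,0.74,0.97],"fingers": 0.65},{"dp": [0,0,0],"turn": [0.75,0.74,0.97],"fingers": 0.65},{"dp": [0,0,0],"turn": [0.75,0.74,0.97],"fingers": 0.65},{"dp": [0,0,0],"turn": [0.75,0.74,0.97],"fingers": 0.65}]}}

```text
clock: 20.03
eef_pos: [531.4, -313.6, 274.5]
tcp_rot: [-2.459, -0.273, 0.568]
contact_force: [0.4, -0.3, -0.7]
opening: 0.348
grasp_force: 0.0
```

Call:
{"name": "play_rows", "arguments": {"rows": [{"dp": [0,0,0],"turn": [0.75,0.74,0.97],"fingers": 0.65},{"dp": [0,0,0],"turn": [0.75,0.74,0.97],"fingers": 0.65},{"dp": [0,0,0],"turn": [0.75,0.74,0.97],"fingers": 0.65},{"dp": [0,0,0],"turn": [0.75,0.74,0.97],"fingers": 0.65},{"dp": [0,0,0],"turn": [0,0,0],"fingers": 0.65}]}}

```text
clock: 20.45
eef_pos: [529.1, -314.3, 271.3]
tcp_rot: [-2.091, -0.177, 0.138]
contact_force: [-0.6, -0.9, -1.1]
opening: 0.351
grasp_force: 0.0
```

Run:
```python
from h import *
np.set_printoptions(precision=3,suppress=True)
s=r.sense();print(s['qpos'],s['eef_pos'],s['tcp_rot'],s['contact_force'])
plan(G0-60*zt+[0,0,150],RG)
```

```text
[-0.864  0.781  1.195  0.645  2.022  0.483] [ 529.111 -314.347  271.306] [-2.091 -0.177  0.138] [-0.589 -0.917 -1.147]
turn [2.16 2.2  2.72] then dp [0.13 0.46 0.2 ] | dp before turn [0.06 0.43 0.28]
```

Call:
{"name": "play_rows", "arguments": {"rows": [{"dp": [0,0,0],"turn": [0.54,0.55,0.68],"fingers": 0.65},{"dp": [0,0,0],"turn": [0.54,0.55,0.68],"fingers": 0.65},{"dp": [0,0,0],"turn": [0.54,0.55,0.68],"fingers": 0.65},{"dp": [0,0,0],"turn": [0.54,0.55,0.68],"fingers": 0.65},{"dp": [0,0,0],"turn": [0,0,0],"fingers": 0.65}]}}

```text
clock: 20.87
eef_pos: [529.6, -313.4, 273.3]
tcp_rot: [-1.836, -0.006, -0.18]
contact_force: [0.1, 0.3, -0.6]
opening: 0.351
grasp_force: 0.0
```

Run:
```python
from h import *
plan(G0-60*zt,RG)
```

```text
turn [0.04 0.02 0.06] then dp [0.12 4.13 1.16] | dp before turn [0.1  4.13 1.18]
```

Call:
{"name": "play_rows", "arguments": {"rows": [{"dp": [0.03,0.8,0.23],"turn": [0.04,0.02,0.06],"fingers": 0.65},{"dp": [0.03,0.8,0.23],"turn": [0,0,0],"fingers": 0.65},{"dp": [0.03,0.8,0.23],"turn": [0,0,0],"fingers": 0.65},{"dp": [0.03,0.8,0.23],"turn": [0,0,0],"fingers": 0.65},{"dp": [0,0.6,0.16],"turn": [0,0,0],"fingers": 0.65}]}}

```text
clock: 21.28
eef_pos: [537.5, -312.2, 115.3]
tcp_rot: [-1.84, -0.009, -0.175]
contact_force: [-0.0, -0.2, -0.7]
opening: 0.35
grasp_force: 0.0
```

Call:
{"name": "play_rows", "arguments": {"rows": [{"dp": [0,0.3,0.08],"turn": [0,0,0],"fingers": 0.65},{"dp": [0,0,0],"turn": [0,0,0],"fingers": 0.65},{"dp": [0,0,0],"turn": [0,0,0],"fingers": 0.65}]}}

```text
clock: 21.53
eef_pos: [537.7, -313.3, 106.1]
tcp_rot: [-1.837, -0.008, -0.178]
contact_force: [0.3, -0.4, -0.0]
opening: 0.352
grasp_force: 0.0
```

Run:
```python
from h import *
np.set_printoptions(precision=1,suppress=True,linewidth=200)
plan(G0-60*zt,RG);plan(G0+39*zt,RG)
s=r.sense();R=rot(s['tcp_rot']);p=s['eef_pos'];print(p,s['contact_force'])
# where do the fingertips show, for check of the tip offset
for n in('scene','side'):
    d=grab(n);print(n,[proj(d,p+R.apply([0,0,k]))[0] for k in(0,-20)],[proj(d,p+R.apply([0,k,-24]))[0] for k in(-20,20)], proj(d,E0+[0,0,6]))
    cv2.imwrite(f'pics/i_{n}.png',d['pixels'][60:260,160:460,::-1])
a,b=[cv2.imread(f'pics/i_{n}.png') for n in('scene','side')]
cv2.imwrite('pics/c8.png',np.vstack([cv2.resize(a[:150],(600,300)),cv2.resize(b[:150],(600,300))]))
```

```text
turn [0.  0.  0.1] then dp [-0.1  0.1  0. ] | dp before turn [-0.1  0.1  0. ]
turn [0.  0.  0.1] then dp [-0.1  0.1  2.5] | dp before turn [-0.1  0.1  2.5]
[ 537.7 -313.3  106.1] [ 0.3 -0.4 -0. ]
scene [array([273.7, 158. ]), array([271.4, 151.4])] [array([270.8, 146.1]), array([271.1, 153.9])] [[280.3 174.1]]
side [array([374.4, 156.5]), array([378. , 151.4])] [array([378.5, 145.4]), array([378.9, 155.2])] [[366.6 169.6]]
```

View pics/c8.png

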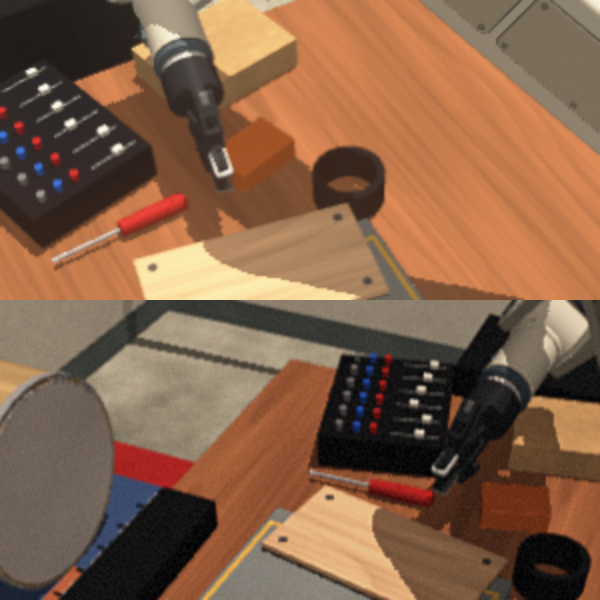

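Call:
{"name": "play_rows", "arguments": {"rows": [{"dp": [-0.05,0.05,0.4],"turn": [0,0,0.1],"fingers": 0.65},{"dp": [-0.05,0.02,0.5],"turn": [0,0,0],"fingers": 0.65},{"dp": [0,0,0.5],"turn": [0,0,0],"fingers": 0.65},{"dp": [0,0,0.4],"turn": [0,0,0],"fingers": 0.65},{"dp": [0,0,0],"turn": [0,0,0],"fingers": 0.65}]}}

```text
clock: 22.05
eef_pos: [546.1, -243.1, 85.3]
tcp_rot: [-1.836, 0.003, -0.181]
contact_force: [0.2, 1.2, -0.8]
opening: 0.351
grasp_force: 0.0
```

Call:
{"name": "play_rows", "arguments": {"rows": [{"dp": [0,0,0.25],"turn": [0,0,0],"fingers": 0.65},{"dp": [0,0,0.2],"turn": [0,0,0],"fingers": 0.65},{"dp": [0,0,0.2],"turn": [0,0,0],"fingers": 0.65},{"dp": [0,0,0],"turn": [0,0,0],"fingers": 0.65}]}}

```text
clock: 22.38
eef_pos: [550.3, -219.5, 77.2]
tcp_rot: [-1.836, 0.004, -0.183]
contact_force: [-0.2, 0.6, 0.8]
opening: 0.347
grasp_force: 0.0
```

Run:
```python
from h import *
np.set_printoptions(precision=1,suppress=True,linewidth=200)
plan(G0+39*zt,RG);s=r.sense();print(s['eef_pos'],s['contact_force'])
print(wood(grab('scene'),(180,400,120,300)),wood(grab('side'),(240,440,130,290)))
```

```text
turn [ 0.  0. -0.] then dp [0.  0.  0.1] | dp before turn [0.  0.  0.1]
[ 550.3 -219.5   77.2] [-0.2  0.6  0.8]
((554.0281372070312, -208.93545532226562), (201.9136199951172, 284.3348693847656), 79.5340347290039) ((557.5878295898438, -189.74124145507812), (158.83541870117188, 286.2076721191406), 79.85237121582031)
```

Call:
{"name": "play_rows", "arguments": {"rows": [{"dp": [0,-0.2,-0.05],"turn": [0,0,0],"fingers": 0.65},{"dp": [0,-0.2,-0.05],"turn": [0,0,0],"fingers": 0.65},{"dp": [0,-0.2,-0.05],"turn": [0,0,0],"fingers": 0.65},{"dp": [0,-0.2,-0.05],"turn": [0,0,0],"fingers": 0.65},{"dp": [0,-0.2,-0.05],"turn": [0,0,0],"fingers": 0.65}]}}

```text
clock: 22.9
eef_pos: [550.7, -220.1, 119.5]
tcp_rot: [-1.836, 0.004, -0.184]
contact_force: [-0.4, 0.7, -2.3]
opening: 0.346
grasp_force: 0.9
```

Call:
{"name": "play_rows", "arguments": {"rows": [{"dp": [0,-0.1,0],"turn": [0,0,0],"fingers": 0.65},{"dp": [0,0,0],"turn": [0,0,0],"fingers": 0.65},{"dp": [0,0,0],"turn": [0,0,0],"fingers": 0.65}]}}

```text
clock: 23.15
eef_pos: [550.9, -219.1, 122.6]
tcp_rot: [-1.837, 0.003, -0.184]
contact_force: [0.1, -0.8, -2.0]
opening: 0.353
grasp_force: 0.9
```

Call:
{"name": "play_rows", "arguments": {"rows": [{"dp": [0,0,0],"turn": [0,0,0],"fingers": 0.75},{"dp": [0,0,0],"turn": [0,0,0],"fingers": 0.85},{"dp": [0,0,0],"turn": [0,0,0],"fingers": 1},{"dp": [0,0,0],"turn": [0,0,0],"fingers": 1},{"dp": [0,0,0],"turn": [0,0,0],"fingers": 1}], "force": 100}}

```text
clock: 23.57
eef_pos: [550.7, -218.7, 121.7]
tcp_rot: [-1.836, 0.005, -0.184]
contact_force: [0.2, -0.7, -4.7]
opening: 0.115
grasp_force: 99.4
```

Call:
{"name": "play_rows", "arguments": {"rows": [{"dp": [0,0,0],"turn": [0,0,0],"fingers": 1},{"dp": [0,0,0],"turn": [0,0,0],"fingers": 1}]}}

```text
clock: 23.73
eef_pos: [550.8, -218.7, 122.0]
tcp_rot: [-1.836, 0.004, -0.184]
contact_force: [-0.2, 0.6, -3.4]
opening: 0.111
grasp_force: 99.4
```

Run:
```python
from h import *
np.set_printoptions(precision=2,suppress=True,linewidth=200)
s=r.sense();print(s['eef_pos'],s['tcp_rot'],s['contact_force'],s['wrist_torque'],s['opening'],s['grasp_force'])
```

```text
[ 550.76 -218.72  122.03] [-1.84  0.   -0.18] [-0.19  0.58 -3.37] [-1.28  0.25  0.04] 0.11055915695540247 99.35003913938999
```

Call:
{"name": "play_rows", "arguments": {"rows": [{"dp": [0,-0.5,-0.13],"turn": [0,0,0],"fingers": 1},{"dp": [0,-0.9,-0.24],"turn": [0,0,0],"fingers": 1},{"dp": [0,-0.9,-0.24],"turn": [0,0,0],"fingers": 1},{"dp": [0,-0.9,-0.24],"turn": [0,0,0],"fingers": 1},{"dp": [0,-0.9,-0.24],"turn": [0,0,0],"fingers": 1}]}}

```text
clock: 24.15
eef_pos: [551.3, -217.8, 293.5]
tcp_rot: [-1.835, 0.005, -0.183]
contact_force: [1.3, -0.6, -3.4]
opening: 0.111
grasp_force: 99.3
```

Call:
{"name": "play_rows", "arguments": {"rows": [{"dp": [0,-0.9,-0.24],"turn": [0,0,0],"fingers": 1},{"dp": [0,-0.3,-0.08],"turn": [0,0,0],"fingers": 1},{"dp": [0,0,0],"turn": [0,0,0],"fingers": 1},{"dp": [0,0,0],"turn": [0,0,-0.5],"fingers": 1},{"dp": [0,0,0],"turn": [0,0,-0.5],"fingers": 1}]}}

```text
clock: 24.57
eef_pos: [551.4, -217.6, 339.5]
tcp_rot: [-1.837, -0.097, -0.156]
contact_force: [0.9, 0.9, -3.8]
opening: 0.113
grasp_force: 99.2
```

Call:
{"name": "play_rows", "arguments": {"rows": [{"dp": [0,0,0],"turn": [0,0,-1],"fingers": 1},{"dp": [0,0,0],"turn": [0,0,-1],"fingers": 1},{"dp": [0,0,0],"turn": [0,0,-1],"fingers": 1},{"dp": [0,0,0],"turn": [0,0,-1],"fingers": 1},{"dp": [0,0,0],"turn": [0,0,-1],"fingers": 1}]}}

```text
clock: 24.98
eef_pos: [551.4, -217.5, 338.7]
tcp_rot: [-1.892, -0.601, 0.004]
contact_force: [0.3, 0.2, -2.9]
opening: 0.115
grasp_force: 99.3
```

Run:
```python
from h import *
np.set_printoptions(precision=2,suppress=True,linewidth=200)
s=r.sense();print(s['qpos'],s['eef_pos'],s['tcp_rot'],s['contact_force'],s['wrist_torque'],s['opening'],s['grasp_force'])
```

```text
[-0.86  0.67  1.45  0.95  1.96  0.18] [ 551.44 -217.55  338.72] [-1.89 -0.6   0.  ] [ 0.28  0.25 -2.92] [-1.28  0.26 -0.02] 0.11482168915164681 99.26491021178663
```

Call:
{"name": "play_rows", "arguments": {"rows": [{"dp": [0,0,0],"turn": [0,0,-1],"fingers": 1},{"dp": [0,0,0],"turn": [0,0,-1],"fingers": 1},{"dp": [0,0,0],"turn": [0,0,-1],"fingers": 1},{"dp": [0,0,0],"turn": [0,0,-1],"fingers": 1},{"dp": [0,0,0],"turn": [0,0,-1],"fingers": 1}]}}

```text
clock: 25.4
eef_pos: [551.4, -217.6, 338.7]
tcp_rot: [-2.154, -1.078, 0.345]
contact_force: [-0.2, -0.4, -4.8]
opening: 0.114
grasp_force: 99.2
```

Call:
{"name": "play_rows", "arguments": {"rows": [{"dp": [0,0,0],"turn": [0,0,-1],"fingers": 1},{"dp": [0,0,0],"turn": [0,0,-1],"fingers": 1},{"dp": [0,0,0],"turn": [0,0,-1],"fingers": 1},{"dp": [0,0,0],"turn": [0,0,-1],"fingers": 1},{"dp": [0,0,0],"turn": [0,0,-1],"fingers": 1}]}}

```text
clock: 25.82
eef_pos: [551.4, -217.6, 338.7]
tcp_rot: [2.781, -1.289, 1.763]
contact_force: [0.4, -0.5, -3.2]
opening: 0.108
grasp_force: 99.1
```

Call:
{"name": "play_rows", "arguments": {"rows": [{"dp": [0,0,0],"turn": [0,0,-1],"fingers": 1},{"dp": [0,0,0],"turn": [0,0,-1],"fingers": 1},{"dp": [0,0,0],"turn": [0,0,-1],"fingers": 1},{"dp": [0,0,0],"turn": [0,0,-1],"fingers": 1},{"dp": [0,0,0],"turn": [0,0,-1],"fingers": 1}]}}

```text
clock: 26.23
eef_pos: [551.5, -217.6, 338.7]
tcp_rot: [2.003, -0.899, 2.614]
contact_force: [-0.2, 0.0, -3.8]
opening: 0.115
grasp_force: 99.0
```

Call:
{"name": "play_rows", "arguments": {"rows": [{"dp": [0,0,0],"turn": [0,0,-1],"fingers": 1},{"dp": [0,0,0],"turn": [0,0,-1],"fingers": 1},{"dp": [0,0,0],"turn": [0,0,-1],"fingers": 1},{"dp": [0,0,0],"turn": [0,0,-1],"fingers": 1},{"dp": [0,0,0],"turn": [0,0,-1],"fingers": 1}]}}

```text
clock: 26.65
eef_pos: [551.4, -217.6, 338.7]
tcp_rot: [1.858, -0.406, 2.844]
contact_force: [0.5, 0.0, -3.3]
opening: 0.114
grasp_force: 99.0
```

Call:
{"name": "play_rows", "arguments": {"rows": [{"dp": [0,0,0],"turn": [0,0,-1],"fingers": 1},{"dp": [0,0,0],"turn": [0,0,-1],"fingers": 1},{"dp": [0,0,0],"turn": [0,0,-1],"fingers": 1},{"dp": [0,0,0],"turn": [0,0,-0.5],"fingers": 1},{"dp": [0,0,0],"turn": [0,0,0],"fingers": 1}]}}

```text
clock: 27.07
eef_pos: [551.5, -217.6, 338.9]
tcp_rot: [1.835, -0.056, 2.945]
contact_force: [-0.8, -0.4, -4.1]
opening: 0.111
grasp_force: 99.0
```

Run:
```python
from h import *
np.set_printoptions(precision=3,suppress=True,linewidth=200)
s=r.sense();print(s['qpos'],s['eef_pos'],s['tcp_rot'],s['contact_force'],s['opening'],s['grasp_force'])
plan([550.8,-218.7,122],rot([-1.836,.004,-.184])*Ro.from_euler('z',np.pi))
```

```text
[-0.858  0.669  1.447  0.952  1.962 -2.278] [ 551.468 -217.6    338.945] [ 1.835 -0.056  2.945] [-0.826 -0.356 -4.066] 0.11110094215433622 98.9659309387207
turn [ 0.01 -0.01 -0.51] then dp [-0.01 -5.24  1.39] | dp before turn [-0.29 -5.24  1.38]
```

Call:
{"name": "play_rows", "arguments": {"rows": [{"dp": [0,0,0],"turn": [0,0,-0.5],"fingers": 1},{"dp": [0,-0.9,0.24],"turn": [0,0,0],"fingers": 1},{"dp": [0,-0.9,0.24],"turn": [0,0,0],"fingers": 1},{"dp": [0,-0.9,0.24],"turn": [0,0,0],"fingers": 1},{"dp": [0,-0.9,0.24],"turn": [0,0,0],"fingers": 1}]}}

```text
clock: 27.48
eef_pos: [550.5, -217.9, 189.3]
tcp_rot: [1.836, -0.008, 2.957]
contact_force: [0.3, -1.2, -4.4]
opening: 0.108
grasp_force: 99.0
```

Call:
{"name": "play_rows", "arguments": {"rows": [{"dp": [0,-0.7,0.19],"turn": [0,0,0],"fingers": 1},{"dp": [0,-0.5,0.13],"turn": [0,0,0],"fingers": 1},{"dp": [0,-0.2,0.05],"turn": [0,0,0],"fingers": 1},{"dp": [0,0,0],"turn": [0,0,0],"fingers": 1},{"dp": [0,0,0],"turn": [0,0,0],"fingers": 1}]}}

```text
clock: 27.9
eef_pos: [550.8, -218.7, 134.6]
tcp_rot: [1.835, -0.006, 2.958]
contact_force: [0.7, -0.0, -3.6]
opening: 0.11
grasp_force: 99.0
```

Call:
{"name": "play_rows", "arguments": {"rows": [{"dp": [0,-0.1,0.03],"turn": [0,0,0],"fingers": 1},{"dp": [0,0,0],"turn": [0,0,0],"fingers": 1}]}}

```text
clock: 28.07
eef_pos: [551.2, -219.0, 131.2]
tcp_rot: [1.837, -0.003, 2.958]
contact_force: [-0.3, 1.1, -4.3]
opening: 0.113
grasp_force: 99.0
```

Run:
```python
from h import *
np.set_printoptions(precision=3,suppress=True,linewidth=200)
s=r.sense();print(s['qpos'],s['eef_pos'],s['tcp_rot'],s['contact_force'],s['wrist_torque'],s['opening'],s['grasp_force'])
```

```text
[-0.86   0.933  1.473  0.878  1.783 -2.573] [ 551.16  -218.957  131.219] [ 1.837 -0.003  2.958] [-0.347  1.089 -4.263] [-1.28   0.224  0.011] 0.1129039982759885 99.00845646858215
```

Call:
{"name": "play_rows", "arguments": {"rows": [{"dp": [0,-0.15,0.04],"turn": [0,0,0],"fingers": 1},{"dp": [0,0,0],"turn": [0,0,0],"fingers": 1}]}}

```text
clock: 28.23
eef_pos: [550.8, -218.7, 124.1]
tcp_rot: [1.837, -0.004, 2.958]
contact_force: [-0.2, -0.5, -4.7]
opening: 0.114
grasp_force: 98.9
```

Call:
{"name": "play_rows", "arguments": {"rows": [{"dp": [0,-0.08,0.02],"turn": [0,0,0],"fingers": 1},{"dp": [0,0,0],"turn": [0,0,0],"fingers": 1}]}}

```text
clock: 28.4
eef_pos: [550.7, -218.7, 120.7]
tcp_rot: [1.836, -0.004, 2.958]
contact_force: [-0.7, -0.1, -3.5]
opening: 0.112
grasp_force: 99.0
```

Call:
{"name": "play_rows", "arguments": {"rows": [{"dp": [0,-0.05,0.01],"turn": [0,0,0],"fingers": 1},{"dp": [0,0,0],"turn": [0,0,0],"fingers": 1}]}}

```text
clock: 28.57
eef_pos: [550.7, -218.8, 118.7]
tcp_rot: [1.836, -0.004, 2.958]
contact_force: [-0.3, 0.4, -3.4]
opening: 0.115
grasp_force: 99.0
```

Call:
{"name": "play_rows", "arguments": {"rows": [{"dp": [0,-0.05,0.01],"turn": [0,0,0],"fingers": 1},{"dp": [0,0,0],"turn": [0,0,0],"fingers": 1}]}}

```text
clock: 28.73
eef_pos: [550.7, -219.0, 116.6]
tcp_rot: [1.836, -0.004, 2.958]
contact_force: [0.2, 0.7, -3.3]
opening: 0.111
grasp_force: 99.0
```

Call:
{"name": "play_rows", "arguments": {"rows": [{"dp": [0,-0.05,0.01],"turn": [0,0,0],"fingers": 1},{"dp": [0,0,0],"turn": [0,0,0],"fingers": 1}]}}

```text
clock: 28.9
eef_pos: [550.6, -219.1, 114.5]
tcp_rot: [1.836, -0.004, 2.958]
contact_force: [0.3, 0.4, -3.6]
opening: 0.113
grasp_force: 99.0
```

Call:
{"name": "play_rows", "arguments": {"rows": [{"dp": [0,-0.05,0.01],"turn": [0,0,0],"fingers": 1},{"dp": [0,0,0],"turn": [0,0,0],"fingers": 1}]}}

```text
clock: 29.07
eef_pos: [550.6, -219.2, 112.6]
tcp_rot: [1.835, -0.004, 2.958]
contact_force: [0.4, 0.0, -3.2]
opening: 0.112
grasp_force: 99.0
```

Call:
{"name": "play_rows", "arguments": {"rows": [{"dp": [0,-0.05,0.01],"turn": [0,0,0],"fingers": 1},{"dp": [0,0,0],"turn": [0,0,0],"fingers": 1}]}}

```text
clock: 29.23
eef_pos: [550.7, -219.5, 111.2]
tcp_rot: [1.835, -0.004, 2.958]
contact_force: [0.5, -1.1, -0.4]
opening: 0.11
grasp_force: 99.5
```

Run:
```python
from h import *
np.set_printoptions(precision=1,suppress=True,linewidth=160)
s=r.sense();print(s['eef_pos'],s['contact_force'],s['wrist_torque'])
R=rot(s['tcp_rot']);G=s['eef_pos']-39*R.apply([0,0,1])
far=G+137*R.apply([0,0,1]);print('G',G,'far edge est',far)
for n in('scene','side'):
    d=grab(n);hsv=cv2.cvtColor(d['pixels'],cv2.COLOR_RGB2HSV)
    m=((hsv[...,2]<75)).astype(np.uint8)*255
    c=proj(d,far)[0];print(n,'far edge proj',c,'ctr',proj(d,G+60*R.apply([0,0,1]))[0])
    x,y=c.astype(int); print(d['pixels'][y-8:y+20:1,x].max(1))
```

```text
[ 550.7 -219.5  111.2] [ 0.5 -1.1 -0.4] [-0.4  0.  -0. ]
G [ 543.9 -256.5  121.4] far edge est [ 567.9 -126.5   85.6]
scene far edge proj [297.9 218.4] ctr [288.3 190.4]
[ 47  47  47  47  47  48  52  60  61  60  60  61  61 102 148 133 117 188 196 196 196 198 199 200 199 199 200 200]
side far edge proj [338.1 201.4] ctr [353.9 179.5]
[ 13   9  23  16   4  14  20  31  28  24  23  29  78 109  89  76 130 146 147 147 144 141 137 139 138 140 136 138]
```

Call:
{"name": "play_rows", "arguments": {"rows": [{"dp": [0,0,0],"turn": [0,0,0],"fingers": 0.8},{"dp": [0,0,0],"turn": [0,0,0],"fingers": 0.7},{"dp": [0,0,0],"turn": [0,0,0],"fingers": 0.65},{"dp": [0,0,0],"turn": [0,0,0],"fingers": 0.65}], "force": 30}}

```text
clock: 29.67
eef_pos: [550.6, -219.2, 110.8]
tcp_rot: [1.836, -0.004, 2.958]
contact_force: [0.6, 1.4, -2.7]
opening: 0.354
grasp_force: 0.9
```

Call:
{"name": "play_rows", "arguments": {"rows": [{"dp": [0,-0.16,0.04],"turn": [0,0,0],"fingers": 0.65},{"dp": [0,-0.16,0.04],"turn": [0,0,0],"fingers": 0.65},{"dp": [0,-0.16,0.04],"turn": [0,0,0],"fingers": 0.65},{"dp": [0,-0.16,0.04],"turn": [0,0,0],"fingers": 0.65},{"dp": [0,-0.16,0.04],"turn": [0,0,0],"fingers": 0.65}]}}

```text
clock: 30.08
eef_pos: [550.3, -219.9, 77.1]
tcp_rot: [1.835, -0.004, 2.958]
contact_force: [-0.4, 0.0, 0.7]
opening: 0.351
grasp_force: 0.0
```

Run:
```python
from h import *
np.set_printoptions(precision=1,suppress=True,linewidth=160)
s=r.sense();print(s['eef_pos'],s['contact_force'],s['opening'])
plan([550.5,-219,77.5],rot(s['tcp_rot']))
```

```text
[ 550.3 -219.9   77.1] [-0.4  0.   0.7] 0.3513116767627015
turn [0. 0. 0.] then dp [-0.  0.  0.] | dp before turn [-0.  0.  0.]
```

Call:
{"name": "play_rows", "arguments": {"rows": [{"dp": [0,0,-0.3],"turn": [0,0,0],"fingers": 0.65},{"dp": [0,0,-0.5],"turn": [0,0,0],"fingers": 0.65},{"dp": [0,0,-0.6],"turn": [0,0,0],"fingers": 0.65},{"dp": [0,0,-0.7],"turn": [0,0,0],"fingers": 0.65},{"dp": [0,0,-0.4],"turn": [0,0,0],"fingers": 0.65}]}}

```text
clock: 30.5
eef_pos: [532.4, -318.1, 105.2]
tcp_rot: [1.837, -0.003, 2.957]
contact_force: [-0.1, -0.5, 0.3]
opening: 0.35
grasp_force: 0.0
```

Call:
{"name": "play_rows", "arguments": {"rows": [{"dp": [0,0.8,-0.2],"turn": [0,0,0],"fingers": 1},{"dp": [0,0.9,-0.2],"turn": [0,0,0],"fingers": 1},{"dp": [0,0.9,-0.2],"turn": [0,0,0],"fingers": 1},{"dp": [0,0.9,-0.2],"turn": [0,0,0],"fingers": 1},{"dp": [0,0.9,-0.2],"turn": [0,0,0],"fingers": 1}]}}

```text
clock: 30.92
eef_pos: [534.4, -308.2, 286.6]
tcp_rot: [1.835, -0.004, 2.958]
contact_force: [0.7, 0.3, 0.3]
opening: -0.003
grasp_force: 0.0
```

```bash
cat >> h.py <<'E'
def dark(f,box,z=92,th=62):
    x0,x1,y0,y1=box
    v=cv2.medianBlur(f['pixels'].max(2),3)
    m=np.zeros_like(v);m[y0:y1,x0:x1]=(v[y0:y1,x0:x1]<th)*255
    m=cv2.morphologyEx(m,cv2.MORPH_OPEN,np.ones((5,5)))
    c=max(cv2.findContours(m,0,2)[0],key=cv2.contourArea)
    return cv2.minAreaRect(onplane(f,cv2.convexHull(c).reshape(-1,2),z)[:,:2].astype(np.float32)),cv2.boundingRect(c)
E
python3 - <<'E'
from h import *
S=grab('scene','s9.png');D=grab('side','d9.png')
C=np.array([557,-194,92]);v=S['pixels'].max(2);w=D['pixels'].max(2)
for f,im in((S,v),(D,w)):
    for k in (-100,-70,-40,0,40,70,85,100,120):
        x,y=proj(f,C+k*u)[0].astype(int);print(k,(x,y),im[y,x],end=' | ')
    print()
print(dark(S,(205,400,130,290)));print(dark(D,(240,440,140,260)))
s=r.sense();print(s['eef_pos'],s['tcp_rot'],s['qpos'])
E
```

```text
-100 (np.int64(277), np.int64(167)) 110 | -70 (np.int64(280), np.int64(175)) 118 | -40 (np.int64(284), np.int64(184)) 59 | 0 (np.int64(288), np.int64(195)) 47 | 40 (np.int64(293), np.int64(208)) 45 | 70 (np.int64(297), np.int64(217)) 61 | 85 (np.int64(299), np.int64(222)) 92 | 100 (np.int64(301), np.int64(227)) 195 | 120 (np.int64(303), np.int64(233)) 197 | 
-100 (np.int64(371), np.int64(164)) 92 | -70 (np.int64(365), np.int64(170)) 85 | -40 (np.int64(359), np.int64(176)) 32 | 0 (np.int64(351), np.int64(184)) 16 | 40 (np.int64(343), np.int64(193)) 15 | 70 (np.int64(337), np.int64(199)) 28 | 85 (np.int64(334), np.int64(202)) 28 | 100 (np.int64(330), np.int64(206)) 149 | 120 (np.int64(326), np.int64(211)) 147 | 
(((472.32049560546875, -192.01956176757812), (301.62060546875, 221.24765014648438), 13.696778297424316), (250, 137, 105, 86))
(((551.171142578125, -185.76368713378906), (153.22909545898438, 278.6001281738281), 79.35690307617188), (295, 157, 118, 68))
[ 535.59603141 -309.35077641  291.15904776] [1.84055163 0.00421736 2.95844908] [-0.94752586  0.80338692  1.29781538  0.88759002  2.0262781  -2.37880805]
```

Run:
```python
from h import *
T=rot([np.pi,0,np.radians(79.4)])
plan([533,-290,200],T)
R=rot(r.sense()['tcp_rot'])
A=R*Ro.from_euler('z',np.pi);print('after roll', np.degrees((A.inv()*T).as_rotvec())/6)
# joint check of direct path
rv=(R.inv()*T).as_rotvec();q=r.sense()['qpos']
for k in np.linspace(0,1,9):
    q,c=ik(r.sense()['eef_pos'],R*Ro.from_rotvec(rv*k),q0=q);print(k,q.round(2),'%.1e'%c)
```

```text
turn [ 9.65 -9.62 12.69] then dp [ 0.46 -0.15  2.28] | dp before turn [ 0.16 -2.07  1.05]
after roll [ -9.6043033   -9.63971568 -12.61136137]
0.0 [-0.95  0.81  1.29  0.88  2.03 -2.38] 3.9e-23
0.125 [-0.97  0.7   1.39  0.86  1.87 -2.23] 1.1e-28
0.25 [-0.97  0.59  1.48  0.82  1.71 -2.05] 4.3e-26
0.375 [-0.95  0.48  1.56  0.77  1.56 -1.85] 4.8e-24
0.5 [-0.9   0.38  1.61  0.68  1.42 -1.61] 3.9e-21
0.625 [-0.83  0.31  1.63  0.55  1.31 -1.33] 3.0e-30
0.75 [-0.73  0.26  1.63  0.37  1.24 -1.  ] 1.1e-30
0.875 [-0.63  0.25  1.61  0.18  1.24 -0.66] 4.1e-29
1.0 [-0.52  0.28  1.56 -0.    1.31 -0.34] 1.2e-29
```

Direct path is smooth; turn in 15 rows with the fingers open.

Call:
{"name": "play_rows", "arguments": {"rows": [{"dp": [0,0,0],"turn": [0.65,-0.64,0.85],"fingers": 0},{"dp": [0,0,0],"turn": [0.65,-0.64,0.85],"fingers": 0},{"dp": [0,0,0],"turn": [0.65,-0.64,0.85],"fingers": 0},{"dp": [0,0,0],"turn": [0.65,-0.64,0.85],"fingers": 0},{"dp": [0,0,0],"turn": [0.65,-0.64,0.85],"fingers": 0}]}}

```text
clock: 31.43
eef_pos: [534.2, -308.8, 284.4]
tcp_rot: [2.234, -0.247, 2.474]
contact_force: [0.8, 0.0, 1.0]
opening: 0.712
grasp_force: 0.0
```

Call:
{"name": "play_rows", "arguments": {"rows": [{"dp": [0,0,0],"turn": [0.65,-0.64,0.85],"fingers": 0},{"dp": [0,0,0],"turn": [0.65,-0.64,0.85],"fingers": 0},{"dp": [0,0,0],"turn": [0.65,-0.64,0.85],"fingers": 0},{"dp": [0,0,0],"turn": [0.65,-0.64,0.85],"fingers": 0},{"dp": [0,0,0],"turn": [0.65,-0.64,0.85],"fingers": 0}]}}

```text
clock: 31.85
eef_pos: [534.4, -308.7, 285.3]
tcp_rot: [2.709, -0.259, 1.925]
contact_force: [0.0, 0.5, -0.4]
opening: 1.004
grasp_force: 0.0
```

Call:
{"name": "play_rows", "arguments": {"rows": [{"dp": [0,0,0],"turn": [0.65,-0.64,0.85],"fingers": 0},{"dp": [0,0,0],"turn": [0.65,-0.64,0.85],"fingers": 0},{"dp": [0,0,0],"turn": [0.65,-0.64,0.85],"fingers": 0},{"dp": [0,0,0],"turn": [0.65,-0.64,0.85],"fingers": 0},{"dp": [0,0,0],"turn": [0.5,-0.5,0.6],"fingers": 0}]}}

```text
clock: 32.27
eef_pos: [535.1, -308.1, 285.9]
tcp_rot: [3.103, -0.049, 1.458]
contact_force: [0.2, -0.1, -0.9]
opening: 1.001
grasp_force: 0.0
```

Call:
{"name": "play_rows", "arguments": {"rows": [{"dp": [0,0,0],"turn": [0,0,0],"fingers": 0},{"dp": [0,0,0],"turn": [0,0,0],"fingers": 0}]}}

```text
clock: 32.43
eef_pos: [535.5, -307.0, 284.5]
tcp_rot: [3.101, -0.055, 1.467]
contact_force: [0.0, 0.6, -0.2]
opening: 1.004
grasp_force: 0.0
```

Run:
```python
from h import *
plan([533,-285,120],rot([np.pi,0,np.radians(79.4)]));print(r.sense()['eef_pos'])
D=grab('side');print(dark(D,(240,440,140,260)))
S=grab('scene');print(dark(S,(205,400,170,290)))
```

```text
turn [ 0.37 -0.54  0.76] then dp [ 0.53 -0.16  4.11] | dp before turn [ 0.31 -0.29  4.13]
[ 535.52493321 -306.9895524   284.45568633]
(((552.7599487304688, -183.96617126464844), (149.1090545654297, 281.66705322265625), 79.35690307617188), (295, 156, 117, 70))
(((551.6622314453125, -182.131591796875), (145.13726806640625, 275.9329833984375), 79.05191802978516), (233, 178, 122, 47))
```

Call:
{"name": "play_rows", "arguments": {"rows": [{"dp": [0,0,0],"turn": [0.37,-0.54,0.76],"fingers": 0},{"dp": [0.35,-0.12,0.6],"turn": [0,0,0],"fingers": 0},{"dp": [0,0,1],"turn": [0,0,0],"fingers": 0},{"dp": [0,0,1],"turn": [0,0,0],"fingers": 0},{"dp": [0,0,1],"turn": [0,0,0],"fingers": 0}]}}

```text
clock: 32.95
eef_pos: [532.0, -293.9, 139.2]
tcp_rot: [3.141, 0.0, 1.382]
contact_force: [0.4, -1.2, -0.4]
opening: 1.002
grasp_force: 0.0
```

Call:
{"name": "play_rows", "arguments": {"rows": [{"dp": [0,0,1],"turn": [0,0,0],"fingers": 0},{"dp": [0,0,0.7],"turn": [0,0,0],"fingers": 0},{"dp": [0,0,0.4],"turn": [0,0,0],"fingers": 0},{"dp": [0,0,0],"turn": [0,0,0],"fingers": 0},{"dp": [0,0,0],"turn": [0,0,0],"fingers": 0}]}}

```text
clock: 33.37
eef_pos: [531.5, -293.8, 55.7]
tcp_rot: [-3.139, -0.0, 1.382]
contact_force: [0.0, 0.0, 1.4]
opening: 0.999
grasp_force: 0.0
```

Call:
{"name": "play_rows", "arguments": {"rows": [{"dp": [0,0,0],"turn": [0,0,0],"fingers": 0},{"dp": [0,0,0],"turn": [0,0,0],"fingers": 0}]}}

```text
clock: 33.53
eef_pos: [533.6, -294.2, 58.1]
tcp_rot: [3.14, 0.002, 1.382]
contact_force: [-0.3, 0.2, -0.2]
opening: 1.002
grasp_force: 0.0
```

Run:
```python
from h import *
plan([533,-287,52],rot([np.pi,0,np.radians(79.4)]));print(r.sense()['eef_pos'],r.sense()['contact_force'])
```

```text
turn [ 0.02  0.01 -0.03] then dp [ 0.18 -0.05  0.15] | dp before turn [ 0.18 -0.05  0.15]
[ 533.55222883 -294.24901222   58.14558885] [-0.31044541  0.19172785 -0.2179613 ]
```

Call:
{"name": "play_rows", "arguments": {"rows": [{"dp": [0.15,0,0.14],"turn": [0,0,0],"fingers": 0},{"dp": [0.15,0,0],"turn": [0,0,0],"fingers": 0},{"dp": [0.15,0,0],"turn": [0,0,0],"fingers": 0},{"dp": [0.15,0,0],"turn": [0,0,0],"fingers": 0},{"dp": [0.15,0,0],"turn": [0,0,0],"fingers": 0}]}}

```text
clock: 33.95
eef_pos: [538.6, -263.2, 51.0]
tcp_rot: [-3.141, 0.001, 1.383]
contact_force: [-0.6, -2.7, -0.1]
opening: 1.004
grasp_force: 1.4
```

Call:
{"name": "play_rows", "arguments": {"rows": [{"dp": [0.15,0,0],"turn": [0,0,0],"fingers": 0},{"dp": [0.15,0,0],"turn": [0,0,0],"fingers": 0}]}}

```text
clock: 34.12
eef_pos: [540.9, -251.6, 51.0]
tcp_rot: [-3.141, 0.001, 1.383]
contact_force: [-0.8, -3.7, 1.8]
opening: 0.999
grasp_force: 1.8
```

Run:
```python
from h import *
plan([562.6,-180.4,52],rot([np.pi,0,np.radians(87)]));print(r.sense()['eef_pos'],r.sense()['contact_force'])
D=grab('side');print(dark(D,(240,440,140,260)))
```

```text
turn [-0.    0.01 -1.29] then dp [ 1.81  0.45 -0.03] | dp before turn [ 1.85  0.2  -0.03]
[ 540.8625345  -251.58924025   50.96406098] [-0.84159472 -3.74609612  1.771167  ]
(((554.8408203125, -168.65957641601562), (156.22300720214844, 278.5878601074219), 79.23467254638672), (290, 160, 118, 70))
```

Call:
{"name": "play_rows", "arguments": {"rows": [{"dp": [0.2,0.02,-0.02],"turn": [0,0,-0.14],"fingers": 0},{"dp": [0.2,0.02,0],"turn": [0,0,-0.14],"fingers": 0},{"dp": [0.2,0.03,0],"turn": [0,0,-0.14],"fingers": 0},{"dp": [0.2,0.03,0],"turn": [0,0,-0.14],"fingers": 0},{"dp": [0.2,0.04,0],"turn": [0,0,-0.14],"fingers": 0}]}}

```text
clock: 34.58
eef_pos: [552.6, -212.6, 51.5]
tcp_rot: [-3.141, 0.001, 1.458]
contact_force: [-0.1, -3.0, 1.1]
opening: 1.003
grasp_force: 1.4
```

Call:
{"name": "play_rows", "arguments": {"rows": [{"dp": [0.2,0.04,0],"turn": [0,0,-0.14],"fingers": 0},{"dp": [0.2,0.04,0],"turn": [0,0,-0.14],"fingers": 0},{"dp": [0.2,0.05,0],"turn": [0,0,-0.14],"fingers": 0},{"dp": [0,0,0],"turn": [0,0,0],"fingers": 0},{"dp": [0,0,0],"turn": [0,0,0],"fingers": 0}]}}

```text
clock: 35.0
eef_pos: [560.0, -189.1, 51.3]
tcp_rot: [-3.14, 0.0, 1.501]
contact_force: [-0.1, 0.1, 0.6]
opening: 1.004
grasp_force: 0.0
```

Run:
```python
from h import *
plan([562.6,-180.4,52],rot([np.pi,0,np.radians(87)]));print(r.sense()['eef_pos'],r.sense()['contact_force'])
D=grab('side');print(dark(D,(240,440,140,270)))
def yel(f,box):
    x0,x1,y0,y1=box;h,s,v=cv2.split(cv2.cvtColor(f['pixels'],cv2.COLOR_RGB2HSV))
    m=((h>20)&(h<32)&(s>120)&(v>90));z=np.zeros_like(m);z[y0:y1,x0:x1]=m[y0:y1,x0:x1]
    return cv2.minAreaRect(onplane(f,np.argwhere(z)[:,::-1],80)[:,:2].astype(np.float32))
print('yellow',yel(D,(240,420,160,290)))
```

```text
turn [-0.01  0.   -0.17] then dp [ 0.22  0.05 -0.02] | dp before turn [ 0.22  0.05 -0.02]
[ 559.99386572 -189.08269538   51.32192177] [-0.120058    0.11371936  0.55090634]
(((564.8342895507812, -102.62550354003906), (154.52035522460938, 278.9391784667969), 86.19763946533203), (274, 175, 123, 70))
yellow ((567.57421875, -97.46898651123047), (194.4763946533203, 323.11407470703125), 87.18029022216797)
```

Call:
{"name": "play_rows", "arguments": {"rows": [{"dp": [0.12,0.03,0],"turn": [0,0,-0.09],"fingers": 0},{"dp": [0.1,0.02,0],"turn": [0,0,-0.09],"fingers": 0},{"dp": [0,0,0],"turn": [0,0,0],"fingers": 0},{"dp": [-0.3,0,0],"turn": [0,0,0],"fingers": 0},{"dp": [-0.6,0,-0.2],"turn": [0,0,0],"fingers": 0}]}}

```text
clock: 35.47
eef_pos: [559.6, -215.9, 58.2]
tcp_rot: [-3.138, -0.001, 1.521]
contact_force: [0.9, -0.6, 0.2]
opening: 0.998
grasp_force: 0.0
```

Call:
{"name": "play_rows", "arguments": {"rows": [{"dp": [-0.3,0,-1],"turn": [0,0,0],"fingers": 0},{"dp": [0,0,-1],"turn": [0,0,0],"fingers": 0},{"dp": [0,0,-1],"turn": [0,0,0],"fingers": 0},{"dp": [0,0,-1],"turn": [0,0,0],"fingers": 0},{"dp": [0,0,-1],"turn": [0,0,0],"fingers": 0}]}}

```text
clock: 35.88
eef_pos: [559.6, -230.0, 261.5]
tcp_rot: [-3.141, 0.001, 1.518]
contact_force: [1.0, -1.0, -0.1]
opening: 0.997
grasp_force: 0.0
```

```bash
cat >> h.py <<'E'
def yel(f,box):
    x0,x1,y0,y1=box;h,s,v=cv2.split(cv2.cvtColor(f['pixels'],cv2.COLOR_RGB2HSV))
    m=((h>20)&(h<32)&(s>120)&(v>90));z=np.zeros_like(m);z[y0:y1,x0:x1]=m[y0:y1,x0:x1]
    return cv2.minAreaRect(onplane(f,np.argwhere(z)[:,::-1],80)[:,:2].astype(np.float32))
def pedals(f,n,zt=36):
    h,s,v=cv2.split(cv2.cvtColor(f['pixels'],cv2.COLOR_RGB2HSV));ro=np.zeros_like(h)
    if n=='scene': ro[285:410,325:520]=255
    elif n=='side': ro[295:450,190:385]=255
    else: ro[:]=255
    for k,m in (('green',(h>50)&(h<90)&(s>70)),('blue',(h>98)&(h<125)&(s>120)),('white',(s<50)&(v>140))):
        m=cv2.morphologyEx(m.astype(np.uint8)*255&ro,cv2.MORPH_CLOSE,np.ones((5,5)))
        for c in cv2.findContours(m,0,2)[0]:
            if cv2.contourArea(c)>250:
                M=cv2.moments(c);p=[M['m10']/M['m00'],M['m01']/M['m00']]
                P=onplane(f,cv2.convexHull(c).reshape(-1,2),zt);rc=cv2.minAreaRect(P[:,:2].astype(np.float32))
                print(k,np.array(p).round(),'c@25',onplane(f,[p],25)[0].round(),np.round(rc[0]),np.round(rc[1]),round(rc[2],1))
E
python3 - <<'E'
from h import *
for n,b in(('scene',(205,400,160,310)),('side',(240,420,150,290))):
    f=grab(n);print(n,dark(f,(b[0]+15,b[1]-15,b[2]+10,b[3]-10)),yel(f,b));pedals(f,n)
print(r.sense()['eef_pos'],r.sense()['tcp_rot'])
E
```

```text
scene (((566.315673828125, -92.05309295654297), (146.18807983398438, 276.280517578125), 86.69435119628906), (241, 202, 129, 53)) ((566.3510131835938, -95.62325286865234), (195.97735595703125, 325.6705322265625), 86.97846984863281)
green [371. 342.] c@25 [570. 209.  25.] [574. 212.] [40. 91.] 76.3
blue [349. 397.] c@25 [674. 290.  25.] [680. 292.] [26. 62.] 74.2
blue [409. 382.] c@25 [550. 325.  25.] [558. 327.] [38. 89.] 86.7
blue [488. 366.] c@25 [386. 380.  25.] [383. 378.] [119.  53.] 27.9
white [436. 310.] c@25 [402. 217.  25.] [408. 220.] [105.  47.] 11.4
side (((567.5394287109375, -94.83219146728516), (152.7972412109375, 282.9566650390625), 87.03221893310547), (272, 175, 124, 72)) ((555.8203125, -62.97259521484375), (366.3000183105469, 133.70831298828125), 18.218812942504883)
green [277. 322.] c@25 [569. 214.  25.] [567. 219.] [ 52. 101.] 76.4
blue [325. 429.] c@25 [387. 379.  25.] [385. 380.] [124.  68.] 27.8
blue [257. 370.] c@25 [553. 328.  25.] [551. 332.] [51. 99.] 87.3
blue [215. 335.] c@25 [670. 293.  25.] [666. 297.] [33. 73.] 74.6
[ 563.46877701 -231.42593269  267.04526654] [3.13125537 0.00473505 1.51828031]
```

Run:
```python
from h import *
plan([572,213,180],rot([np.pi,0,np.radians(166.3)]))
```

```text
turn [  0.05   0.11 -13.22] then dp [ 2.42 10.85  2.18] | dp before turn [11.12 -0.39  2.12]
```

Call:
{"name": "play_rows", "arguments": {"rows": [{"dp": [0.95,-0.03,0],"turn": [0,0,0],"fingers": 0},{"dp": [0.95,-0.03,0],"turn": [0,0,0],"fingers": 0},{"dp": [0.95,-0.03,0],"turn": [0,0,0],"fingers": 0},{"dp": [0.95,-0.03,0],"turn": [0,0,0],"fingers": 0},{"dp": [0.95,-0.03,0],"turn": [0,0,0],"fingers": 0}]}}

```text
clock: 36.4
eef_pos: [563.7, -38.2, 258.9]
tcp_rot: [-3.141, 0.001, 1.518]
contact_force: [0.1, 0.2, -0.2]
opening: 0.997
grasp_force: 0.0
```

Call:
{"name": "play_rows", "arguments": {"rows": [{"dp": [0.95,-0.03,0],"turn": [0,0,0],"fingers": 0},{"dp": [0.95,-0.03,0],"turn": [0,0,0],"fingers": 0},{"dp": [0.95,-0.03,0],"turn": [0,0,0],"fingers": 0},{"dp": [0.95,-0.03,0],"turn": [0,0,0],"fingers": 0},{"dp": [0.95,-0.03,0],"turn": [0,0,0],"fingers": 0}]}}

```text
clock: 36.82
eef_pos: [567.8, 152.2, 258.8]
tcp_rot: [-3.141, 0.001, 1.519]
contact_force: [0.4, -0.3, -1.0]
opening: 0.999
grasp_force: 0.0
```

Call:
{"name": "play_rows", "arguments": {"rows": [{"dp": [0.95,-0.03,0.5],"turn": [0,0,0],"fingers": 0},{"dp": [0.7,0,0.5],"turn": [0,0,0],"fingers": 0},{"dp": [0,0,0],"turn": [0,0,-1],"fingers": 0},{"dp": [0,0,0],"turn": [0,0,-1],"fingers": 0},{"dp": [0,0,0],"turn": [0,0,-1],"fingers": 0}]}}

```text
clock: 37.23
eef_pos: [569.9, 215.9, 218.4]
tcp_rot: [-3.139, 0.001, 1.839]
contact_force: [-0.5, -1.0, -0.9]
opening: 1.002
grasp_force: 0.0
```

Call:
{"name": "play_rows", "arguments": {"rows": [{"dp": [0,0,0],"turn": [0,0,-1],"fingers": 0},{"dp": [0,0,0],"turn": [0,0,-1],"fingers": 0},{"dp": [0,0,0],"turn": [0,0,-1],"fingers": 0},{"dp": [0,0,0],"turn": [0,0,-1],"fingers": 0},{"dp": [0,0,0],"turn": [0,0,-1],"fingers": 0}]}}

```text
clock: 37.65
eef_pos: [570.3, 215.1, 219.1]
tcp_rot: [-3.14, -0.0, 2.361]
contact_force: [-0.8, -0.9, 0.8]
opening: 1.0
grasp_force: 0.0
```

Call:
{"name": "play_rows", "arguments": {"rows": [{"dp": [0,0,0],"turn": [0,0,-1],"fingers": 0},{"dp": [0,0,0],"turn": [0,0,-1],"fingers": 0},{"dp": [0,0,0],"turn": [0,0,-1],"fingers": 0},{"dp": [0,0,0],"turn": [0,0,-1],"fingers": 0},{"dp": [0,0,0],"turn": [0,0,-1],"fingers": 0}]}}

```text
clock: 38.07
eef_pos: [570.3, 215.1, 219.1]
tcp_rot: [-3.14, -0.001, 2.885]
contact_force: [0.4, 0.4, 0.4]
opening: 1.002
grasp_force: 0.0
```

Run:
```python
from h import *
print(r.sense()['eef_pos'],r.sense()['tcp_rot'])
pedals(grab('wrist','w10.png'),'wrist')
plan([572,213,80],rot([np.pi,0,np.radians(166.3)]))
```

```text
[570.30000459 215.06418341 219.10504628] [-3.14029016e+00 -1.05101240e-03  2.88505085e+00]
green [313. 213.] c@25 [572. 210.  25.] [571. 210.] [39. 91.] 76.0
blue [403. 280.] c@25 [670. 286.  25.] [668. 284.] [30. 66.] 75.0
blue [418. 169.] c@25 [555. 324.  25.] [557. 322.] [44. 90.] 87.1
blue [460.  17.] c@25 [431. 385.  25.] [439. 381.] [83. 38.] 75.6
white [307. 371.] c@25 [757. 153.  25.] [751. 155.] [58. 59.] 43.6
white [456. 324.] c@25 [740. 335.  25.] [732. 333.] [88. 20.] 16.6
white [ 60. 227.] c@25 [518. -55.  25.] [543. -54.] [ 28. 278.] 87.1
white [ 89. 210.] c@25 [509. -18.  25.] [530. -23.] [ 63. 278.] 87.7
white [270.  43.] c@25 [407. 212.  25.] [408. 213.] [87. 40.] 11.0
turn [-0.01 -0.01 -0.1 ] then dp [-0.05 -0.04  3.48] | dp before turn [-0.06 -0.04  3.48]
```

Call:
{"name": "play_rows", "arguments": {"rows": [{"dp": [-0.05,-0.09,0.9],"turn": [0,0,-0.1],"fingers": 0},{"dp": [0,0,1],"turn": [0,0,0],"fingers": 0},{"dp": [0,0,1],"turn": [0,0,0],"fingers": 0},{"dp": [0,0,1],"turn": [0,0,0],"fingers": 0},{"dp": [0,0,0.9],"turn": [0,0,0],"fingers": 0}]}}

```text
clock: 38.53
eef_pos: [570.6, 210.8, 25.3]
tcp_rot: [-3.14, -0.001, 2.888]
contact_force: [-0.1, -0.1, -0.1]
opening: 1.0
grasp_force: 0.0
```

Call:
{"name": "play_rows", "arguments": {"rows": [{"dp": [0,0,0.6],"turn": [0,0,0],"fingers": 0},{"dp": [0,0,0.3],"turn": [0,0,0],"fingers": 0},{"dp": [0,0,0.1],"turn": [0,0,0],"fingers": 0},{"dp": [0,0,0],"turn": [0,0,0],"fingers": 0},{"dp": [0,0,0],"turn": [0,0,0],"fingers": 0}]}}

```text
clock: 38.95
eef_pos: [572.1, 211.9, -11.1]
tcp_rot: [3.141, 0.001, 2.89]
contact_force: [0.4, 0.1, 0.2]
opening: 0.997
grasp_force: 0.0
```

Call:
{"name": "play_rows", "arguments": {"rows": [{"dp": [0,0,0.1],"turn": [0,0,0],"fingers": 0.2},{"dp": [0,0,0],"turn": [0,0,0],"fingers": 0.4},{"dp": [0,0,0],"turn": [0,0,0],"fingers": 0.7},{"dp": [0,0,0],"turn": [0,0,0],"fingers": 1},{"dp": [0,0,0],"turn": [0,0,0],"fingers": 1}], "force": 50}}

```text
clock: 39.37
eef_pos: [571.5, 211.8, -15.4]
tcp_rot: [-3.141, 0.0, 2.891]
contact_force: [-0.5, -1.3, 6.1]
opening: 0.484
grasp_force: 52.2
```

Call:
{"name": "play_rows", "arguments": {"rows": [{"dp": [0,0,0],"turn": [0,0,0],"fingers": 1},{"dp": [0,0,0],"turn": [0,0,0],"fingers": 1}]}}

```text
clock: 39.53
eef_pos: [571.5, 211.8, -15.4]
tcp_rot: [-3.141, 0.001, 2.891]
contact_force: [-1.1, -1.3, 6.0]
opening: 0.481
grasp_force: 52.2
```

Call:
{"name": "play_rows", "arguments": {"rows": [{"dp": [0,0,-0.5],"turn": [0,0,0],"fingers": 1},{"dp": [0,0,-1],"turn": [0,0,0],"fingers": 1},{"dp": [0,0,-1],"turn": [0,0,0],"fingers": 1},{"dp": [0,0,-1],"turn": [0,0,0],"fingers": 1},{"dp": [0,0,-1],"turn": [0,0,0],"fingers": 1}]}}

```text
clock: 39.95
eef_pos: [570.4, 211.6, 165.4]
tcp_rot: [-3.14, -0.001, 2.891]
contact_force: [0.9, 0.1, -2.5]
opening: 0.481
grasp_force: 51.3
```

Call:
{"name": "play_rows", "arguments": {"rows": [{"dp": [0,0,-0.5],"turn": [0,0,1],"fingers": 1},{"dp": [0,0,0],"turn": [0,0,1],"fingers": 1},{"dp": [0,0,0],"turn": [0,0,1],"fingers": 1},{"dp": [0,0,0],"turn": [0,0,1],"fingers": 1},{"dp": [0,0,0],"turn": [0,0,1],"fingers": 1}]}}

```text
clock: 40.37
eef_pos: [570.8, 211.7, 183.9]
tcp_rot: [-3.141, 0.0, 2.362]
contact_force: [0.7, 0.5, -2.1]
opening: 0.484
grasp_force: 51.5
```

Call:
{"name": "play_rows", "arguments": {"rows": [{"dp": [0,0,0],"turn": [0,0,1],"fingers": 1},{"dp": [0,0,0],"turn": [0,0,1],"fingers": 1},{"dp": [0,0,0],"turn": [0,0,1],"fingers": 1},{"dp": [0,0,0],"turn": [0,0,1],"fingers": 1},{"dp": [0,0,0],"turn": [0,0,1],"fingers": 1}]}}

```text
clock: 40.78
eef_pos: [570.7, 211.7, 183.6]
tcp_rot: [-3.14, 0.001, 1.838]
contact_force: [-0.5, -0.5, -2.5]
opening: 0.485
grasp_force: 51.4
```

Call:
{"name": "play_rows", "arguments": {"rows": [{"dp": [0,0,0],"turn": [0,0,1],"fingers": 1},{"dp": [0,0,0],"turn": [0,0,1],"fingers": 1},{"dp": [0,0,0],"turn": [0,0,1],"fingers": 1},{"dp": [-0.95,0.3,0],"turn": [0,0,0],"fingers": 1},{"dp": [-0.95,0.3,0],"turn": [0,0,0],"fingers": 1}]}}

```text
clock: 41.2
eef_pos: [591.5, 135.6, 183.6]
tcp_rot: [-3.141, 0.001, 1.532]
contact_force: [0.7, -1.5, -1.8]
opening: 0.486
grasp_force: 51.4
```

Call:
{"name": "play_rows", "arguments": {"rows": [{"dp": [-0.95,0.3,0],"turn": [0,0,0],"fingers": 1},{"dp": [-0.95,0.3,0],"turn": [0,0,0],"fingers": 1},{"dp": [-0.95,0.3,0],"turn": [0,0,0],"fingers": 1},{"dp": [-0.95,0.3,0],"turn": [0,0,0],"fingers": 1},{"dp": [-0.9,0.3,0],"turn": [0,0,0],"fingers": 1}]}}

```text
clock: 41.62
eef_pos: [643.9, -57.6, 183.9]
tcp_rot: [-3.141, 0.001, 1.529]
contact_force: [1.1, -0.1, -2.2]
opening: 0.485
grasp_force: 51.4
```

Run:
```python
from h import *
s=r.sense();print(s['eef_pos'],s['opening'],s['grasp_force'],s['contact_force'])
plan([652,-98.5,76.6],rot([np.pi,0,np.radians(87)]))
```

```text
[643.90219286 -57.57145539 183.861284  ] 0.48511444229652717 51.438462138175964 [ 1.14485684 -0.0898177  -2.22264165]
turn [-0.01  0.01  0.1 ] then dp [-1.01  0.26  2.68] | dp before turn [-1.01  0.25  2.68]
```

Call:
{"name": "play_rows", "arguments": {"rows": [{"dp": [-0.9,0.2,0],"turn": [0,0,0.1],"fingers": 1},{"dp": [-0.1,0.05,0.5],"turn": [0,0,0],"fingers": 1},{"dp": [0,0,0.8],"turn": [0,0,0],"fingers": 1},{"dp": [0,0,0.8],"turn": [0,0,0],"fingers": 1},{"dp": [0,0,0.3],"turn": [0,0,0],"fingers": 1}]}}

```text
clock: 42.03
eef_pos: [649.2, -95.9, 83.5]
tcp_rot: [-3.135, 0.0, 1.518]
contact_force: [-1.2, 0.4, -1.9]
opening: 0.484
grasp_force: 51.3
```

Call:
{"name": "play_rows", "arguments": {"rows": [{"dp": [0,0,0.15],"turn": [0,0,0],"fingers": 1},{"dp": [0,0,0],"turn": [0,0,0],"fingers": 1},{"dp": [0,0,0],"turn": [0,0,0],"fingers": 1}]}}

```text
clock: 42.28
eef_pos: [653.2, -95.8, 83.1]
tcp_rot: [3.141, 0.001, 1.519]
contact_force: [-0.4, -0.9, -1.5]
opening: 0.483
grasp_force: 51.3
```

Run:
```python
from h import *
s=r.sense();print(s['eef_pos'],s['opening'],s['grasp_force'],s['contact_force'])
plan([652,-98.5,76.6],rot([np.pi,0,np.radians(87)]))
```

```text
[653.19161707 -95.77288084  83.11507563] 0.48304765978429914 51.25454843044281 [-0.39874376 -0.91537007 -1.51919797]
turn [0.01 0.01 0.01] then dp [-0.07 -0.03  0.16] | dp before turn [-0.07 -0.03  0.16]
```

Lower to contact, release by opening part-way, and lift.

Call:
{"name": "play_rows", "arguments": {"rows": [{"dp": [-0.05,-0.02,0.08],"turn": [0,0,0],"fingers": 1},{"dp": [0,0,0.03],"turn": [0,0,0],"fingers": 1},{"dp": [0,0,0],"turn": [0,0,0],"fingers": 1}]}}

```text
clock: 42.53
eef_pos: [651.8, -98.0, 78.3]
tcp_rot: [3.141, 0.001, 1.519]
contact_force: [-0.6, -0.1, -2.3]
opening: 0.484
grasp_force: 51.3
```

Call:
{"name": "play_rows", "arguments": {"rows": [{"dp": [0,0,0.03],"turn": [0,0,0],"fingers": 1},{"dp": [0,0,0],"turn": [0,0,0],"fingers": 1}]}}

```text
clock: 42.7
eef_pos: [651.7, -97.9, 76.7]
tcp_rot: [3.142, 0.001, 1.519]
contact_force: [-0.2, -0.6, 0.0]
opening: 0.481
grasp_force: 51.7
```

Call:
{"name": "play_rows", "arguments": {"rows": [{"dp": [0,0,0.02],"turn": [0,0,0],"fingers": 1},{"dp": [0,0,0],"turn": [0,0,0],"fingers": 1}]}}

```text
clock: 42.87
eef_pos: [651.7, -97.9, 76.6]
tcp_rot: [-3.142, 0.001, 1.519]
contact_force: [-2.5, 0.1, 6.1]
opening: 0.486
grasp_force: 52.6
```

Call:
{"name": "play_rows", "arguments": {"rows": [{"dp": [0,0,0],"turn": [0,0,0],"fingers": 0.4},{"dp": [0,0,0],"turn": [0,0,0],"fingers": 0.3},{"dp": [0,0,0],"turn": [0,0,0],"fingers": 0.25},{"dp": [0,0,0],"turn": [0,0,0],"fingers": 0.25}]}}

```text
clock: 43.2
eef_pos: [651.5, -97.9, 75.4]
tcp_rot: [-3.141, 0.001, 1.519]
contact_force: [-0.5, -0.1, 0.9]
opening: 0.752
grasp_force: 0.0
```

Call:
{"name": "play_rows", "arguments": {"rows": [{"dp": [0,0,-0.5],"turn": [0,0,0],"fingers": 0.25},{"dp": [0,0,-1],"turn": [0,0,0],"fingers": 0.1},{"dp": [0,0,-1],"turn": [0,0,0],"fingers": 0},{"dp": [0,0,-1],"turn": [0,0,0],"fingers": 0}]}}

```text
clock: 43.53
eef_pos: [651.0, -97.7, 216.5]
tcp_rot: [-3.14, 0.001, 1.519]
contact_force: [1.4, 0.0, -0.1]
opening: 1.0
grasp_force: 0.0
```

Run:
```python
from h import *
s=r.sense();print(s['eef_pos'],s['tcp_rot'])
f=grab('wrist','w11.png');pedals(f,'wrist',128)
for n in('scene','side'): print(n);pedals(grab(n),n)
plan([556,326,200],rot([np.pi,0,np.radians(176.9)]))
```

```text
[650.99619454 -97.7032048  216.52825071] [-3.13961349e+00  7.48846059e-04  1.51891685e+00]
green [318. 235.] c@25 [ 650. -125.   25.] [ 651. -100.] [95. 43.] 87.1
white [458. 328.] c@25 [ 805. -244.   25.] [ 760. -178.] [15. 62.] 27.0
white [617. 344.] c@25 [ 994. -276.   25.] [ 891. -218.] [ 50. 123.] 12.0
white [ 94. 320.] c@25 [ 388. -214.   25.] [ 479. -106.] [166.  81.] 86.9
white [108. 284.] c@25 [ 414. -169.   25.] [ 476. -118.] [ 93. 179.] 38.4
white [280. 186.] c@25 [613. -72.  25.] [582. -86.] [153. 261.] 87.1
white [245. 146.] c@25 [582. -30.  25.] [582. -86.] [216. 282.] 87.1
scene
blue [348. 397.] c@25 [676. 290.  25.] [679. 292.] [26. 62.] 74.3
blue [409. 382.] c@25 [550. 325.  25.] [558. 327.] [38. 89.] 86.7
blue [487. 365.] c@25 [385. 379.  25.] [383. 377.] [120.  53.] 27.9
white [436. 310.] c@25 [402. 217.  25.] [408. 220.] [105.  47.] 11.4
side
blue [325. 429.] c@25 [387. 379.  25.] [385. 380.] [124.  68.] 27.8
blue [257. 370.] c@25 [554. 328.  25.] [551. 332.] [51. 98.] 87.3
blue [215. 335.] c@25 [670. 293.  25.] [666. 297.] [33. 73.] 74.2
turn [  0.04   0.06 -14.98] then dp [ 3.02 10.46  0.49] | dp before turn [10.46 -3.    0.45]
```

Call:
{"name": "play_rows", "arguments": {"rows": [{"dp": [0.95,-0.27,0],"turn": [0,0,0],"fingers": 0},{"dp": [0.95,-0.27,0],"turn": [0,0,0],"fingers": 0},{"dp": [0.95,-0.27,0],"turn": [0,0,0],"fingers": 0},{"dp": [0.95,-0.27,0],"turn": [0,0,0],"fingers": 0},{"dp": [0.95,-0.27,0],"turn": [0,0,0],"fingers": 0}]}}

```text
clock: 44.1
eef_pos: [605.9, 96.1, 213.7]
tcp_rot: [-3.139, 0.001, 1.518]
contact_force: [0.4, 0.5, 0.4]
opening: 0.996
grasp_force: 0.0
```

Call:
{"name": "play_rows", "arguments": {"rows": [{"dp": [0.95,-0.27,0],"turn": [0,0,0],"fingers": 0},{"dp": [0.95,-0.27,0],"turn": [0,0,0],"fingers": 0},{"dp": [0.95,-0.27,0],"turn": [0,0,0],"fingers": 0},{"dp": [0.95,-0.27,0],"turn": [0,0,0],"fingers": 0},{"dp": [0.95,-0.27,0],"turn": [0,0,0],"fingers": 0}]}}

```text
clock: 44.52
eef_pos: [561.9, 288.8, 213.6]
tcp_rot: [-3.139, 0.002, 1.519]
contact_force: [1.4, -0.1, -0.3]
opening: 1.005
grasp_force: 0.0
```

Call:
{"name": "play_rows", "arguments": {"rows": [{"dp": [0.95,-0.27,0],"turn": [0,0,0],"fingers": 0},{"dp": [0,0,0],"turn": [0,0,-1],"fingers": 0},{"dp": [0,0,0],"turn": [0,0,-1],"fingers": 0},{"dp": [0,0,0],"turn": [0,0,-1],"fingers": 0},{"dp": [0,0,0],"turn": [0,0,-1],"fingers": 0}]}}

```text
clock: 44.93
eef_pos: [553.5, 325.8, 213.2]
tcp_rot: [-3.138, 0.001, 1.944]
contact_force: [-0.0, 0.6, -1.0]
opening: 1.002
grasp_force: 0.0
```

Call:
{"name": "play_rows", "arguments": {"rows": [{"dp": [0,0,0],"turn": [0,0,-1],"fingers": 0},{"dp": [0,0,0],"turn": [0,0,-1],"fingers": 0},{"dp": [0,0,0],"turn": [0,0,-1],"fingers": 0},{"dp": [0,0,0],"turn": [0,0,-1],"fingers": 0},{"dp": [0,0,0],"turn": [0,0,-1],"fingers": 0}]}}

```text
clock: 45.35
eef_pos: [553.8, 325.4, 213.3]
tcp_rot: [-3.138, -0.001, 2.467]
contact_force: [-0.3, -0.2, 0.9]
opening: 0.999
grasp_force: 0.0
```

Call:
{"name": "play_rows", "arguments": {"rows": [{"dp": [0,0,0],"turn": [0,0,-1],"fingers": 0},{"dp": [0,0,0],"turn": [0,0,-1],"fingers": 0},{"dp": [0,0,0],"turn": [0,0,-1],"fingers": 0},{"dp": [0,0,0],"turn": [0,0,-1],"fingers": 0},{"dp": [0,0,0],"turn": [0,0,-1],"fingers": 0}]}}

```text
clock: 45.77
eef_pos: [553.8, 325.4, 213.3]
tcp_rot: [-3.139, -0.003, 2.99]
contact_force: [0.1, 1.2, -0.4]
opening: 1.004
grasp_force: 0.0
```

Call:
{"name": "play_rows", "arguments": {"rows": [{"dp": [0,0,0],"turn": [0,0,-1],"fingers": 0},{"dp": [0,0,0],"turn": [0,0,0],"fingers": 0}]}}

```text
clock: 45.93
eef_pos: [553.8, 325.4, 213.5]
tcp_rot: [-3.139, -0.003, 3.094]
contact_force: [1.2, 0.6, 0.4]
opening: 1.003
grasp_force: 0.0
```

Run:
```python
from h import *
s=r.sense();print(s['eef_pos'],s['tcp_rot'])
pedals(grab('wrist','w12.png'),'wrist')
plan([556,325,-15],rot([np.pi,0,np.radians(176.9)]))
```

```text
[553.83831445 325.39918935 213.47829863] [-3.13943478e+00 -2.76879226e-03  3.09431845e+00]
blue [291. 314.] c@25 [669. 290.  25.] [667. 290.] [26. 69.] 75.4
blue [318. 214.] c@25 [556. 325.  25.] [556. 325.] [39. 91.] 87.3
blue [585.  35.] c@25 [403. 575.  25.] [405. 571.] [ 58. 100.] 0.1
blue [376.  47.] c@25 [404. 386.  25.] [398. 382.] [100.  61.] 27.9
white [ 10. 346.] c@25 [697. -41.  25.] [679. -20.] [ 34. 177.] 72.8
white [396.  61.] c@25 [416. 404.  25.] [419. 401.] [17. 16.] 87.4
white [186.  51.] c@25 [399. 212.  25.] [402. 216.] [93. 46.] 11.1
turn [-0.02 -0.02  0.  ] then dp [-0.05 -0.01  5.72] | dp before turn [-0.07  0.    5.72]
```

Call:
{"name": "play_rows", "arguments": {"rows": [{"dp": [-0.05,0,0.9],"turn": [0,0,0],"fingers": 0},{"dp": [0,0,1],"turn": [0,0,0],"fingers": 0},{"dp": [0,0,1],"turn": [0,0,0],"fingers": 0},{"dp": [0,0,1],"turn": [0,0,0],"fingers": 0},{"dp": [0,0,0.8],"turn": [0,0,0],"fingers": 0}]}}

```text
clock: 46.4
eef_pos: [554.8, 324.7, 23.7]
tcp_rot: [-3.139, -0.003, 3.085]
contact_force: [0.0, 0.5, -0.4]
opening: 1.002
grasp_force: 0.0
```

Call:
{"name": "play_rows", "arguments": {"rows": [{"dp": [0,0,0.6],"turn": [0,0,0],"fingers": 0},{"dp": [0,0,0.3],"turn": [0,0,0],"fingers": 0},{"dp": [0,0,0.1],"turn": [0,0,0],"fingers": 0},{"dp": [0,0,0],"turn": [0,0,0],"fingers": 0},{"dp": [0,0,0],"turn": [0,0,0],"fingers": 0}]}}

```text
clock: 46.82
eef_pos: [557.2, 326.0, -11.7]
tcp_rot: [3.142, 0.001, 3.089]
contact_force: [-0.3, 1.0, -0.2]
opening: 0.998
grasp_force: 0.0
```

Call:
{"name": "play_rows", "arguments": {"rows": [{"dp": [0,0,0],"turn": [0,0,0],"fingers": 0.2},{"dp": [0,0,0],"turn": [0,0,0],"fingers": 0.4},{"dp": [0,0,0],"turn": [0,0,0],"fingers": 0.7},{"dp": [0,0,0],"turn": [0,0,0],"fingers": 1},{"dp": [0,0,0],"turn": [0,0,0],"fingers": 1}], "force": 50}}

```text
clock: 47.23
eef_pos: [557.0, 325.9, -11.6]
tcp_rot: [3.142, 0.001, 3.09]
contact_force: [-0.6, -1.3, 7.2]
opening: 0.484
grasp_force: 52.4
```

Call:
{"name": "play_rows", "arguments": {"rows": [{"dp": [0,0,0],"turn": [0,0,0],"fingers": 1},{"dp": [0,0,0],"turn": [0,0,0],"fingers": 1}]}}

```text
clock: 47.4
eef_pos: [557.0, 325.9, -11.6]
tcp_rot: [-3.142, 0.001, 3.09]
contact_force: [-1.1, -0.6, 7.2]
opening: 0.484
grasp_force: 52.4
```

Call:
{"name": "play_rows", "arguments": {"rows": [{"dp": [0,0,-0.5],"turn": [0,0,0],"fingers": 1},{"dp": [0,0,-1],"turn": [0,0,0],"fingers": 1},{"dp": [0,0,-1],"turn": [0,0,0],"fingers": 1},{"dp": [0,0,-1],"turn": [0,0,0],"fingers": 1},{"dp": [0,0,-1],"turn": [0,0,0],"fingers": 1}]}}

```text
clock: 47.82
eef_pos: [555.9, 325.4, 169.0]
tcp_rot: [-3.14, -0.001, 3.089]
contact_force: [1.0, 0.3, -3.1]
opening: 0.485
grasp_force: 51.3
```

Call:
{"name": "play_rows", "arguments": {"rows": [{"dp": [0,0,-0.6],"turn": [0,0,1],"fingers": 1},{"dp": [0,0,0],"turn": [0,0,1],"fingers": 1},{"dp": [0,0,0],"turn": [0,0,1],"fingers": 1},{"dp": [0,0,0],"turn": [0,0,1],"fingers": 1},{"dp": [0,0,0],"turn": [0,0,1],"fingers": 1}]}}

```text
clock: 48.23
eef_pos: [556.2, 325.5, 191.4]
tcp_rot: [-3.141, -0.0, 2.561]
contact_force: [-0.2, 0.9, -1.7]
opening: 0.485
grasp_force: 51.6
```

Call:
{"name": "play_rows", "arguments": {"rows": [{"dp": [0,0,0],"turn": [0,0,1],"fingers": 1},{"dp": [0,0,0],"turn": [0,0,1],"fingers": 1},{"dp": [0,0,0],"turn": [0,0,1],"fingers": 1},{"dp": [0,0,0],"turn": [0,0,1],"fingers": 1},{"dp": [0,0,0],"turn": [0,0,1],"fingers": 1}]}}

```text
clock: 48.65
eef_pos: [556.1, 325.5, 191.1]
tcp_rot: [-3.14, 0.0, 2.037]
contact_force: [-0.6, -0.7, -2.1]
opening: 0.48
grasp_force: 51.5
```

Call:
{"name": "play_rows", "arguments": {"rows": [{"dp": [0,0,0],"turn": [0,0,1],"fingers": 1},{"dp": [0,0,0],"turn": [0,0,1],"fingers": 1},{"dp": [0,0,0],"turn": [0,0,1],"fingers": 1},{"dp": [0,0,0],"turn": [0,0,1],"fingers": 1},{"dp": [0,0,0],"turn": [0,0,1],"fingers": 1}]}}

```text
clock: 49.07
eef_pos: [556.2, 325.5, 191.1]
tcp_rot: [-3.14, 0.001, 1.514]
contact_force: [-0.4, 0.2, -2.4]
opening: 0.485
grasp_force: 51.5
```

Run:
```python
from h import *
s=r.sense();print(s['eef_pos'],s['opening'],s['grasp_force'],s['contact_force'])
plan([567,-94,78],rot([np.pi,0,np.radians(87)]))
```

```text
[556.1585507  325.49813797 191.08459598] 0.4853373746432924 51.452152132987976 [-0.44566453  0.16591839 -2.37373703]
turn [-0.01  0.01 -0.05] then dp [-10.46   0.82   2.83] | dp before turn [-10.45   0.87   2.84]
```

Call:
{"name": "play_rows", "arguments": {"rows": [{"dp": [-0.95,0.08,0],"turn": [0,0,-0.05],"fingers": 1},{"dp": [-0.95,0.08,0],"turn": [0,0,0],"fingers": 1},{"dp": [-0.95,0.08,0],"turn": [0,0,0],"fingers": 1},{"dp": [-0.95,0.08,0],"turn": [0,0,0],"fingers": 1},{"dp": [-0.95,0.08,0],"turn": [0,0,0],"fingers": 1}]}}

```text
clock: 49.48
eef_pos: [562.8, 133.5, 191.4]
tcp_rot: [-3.141, 0.001, 1.525]
contact_force: [0.4, 0.1, -2.1]
opening: 0.483
grasp_force: 51.4
```

Call:
{"name": "play_rows", "arguments": {"rows": [{"dp": [-0.95,0.08,0],"turn": [0,0,0],"fingers": 1},{"dp": [-0.95,0.08,0],"turn": [0,0,0],"fingers": 1},{"dp": [-0.95,0.08,0],"turn": [0,0,0],"fingers": 1},{"dp": [-0.95,0.08,0],"turn": [0,0,0],"fingers": 1},{"dp": [-0.95,0.08,0],"turn": [0,0,0],"fingers": 1}]}}

```text
clock: 49.9
eef_pos: [570.0, -57.2, 191.6]
tcp_rot: [-3.141, 0.001, 1.524]
contact_force: [0.9, -0.0, -1.8]
opening: 0.484
grasp_force: 51.4
```

Call:
{"name": "play_rows", "arguments": {"rows": [{"dp": [-0.95,0.08,0],"turn": [0,0,0],"fingers": 1},{"dp": [0,0,0.5],"turn": [0,0,0],"fingers": 1},{"dp": [0,0,0.8],"turn": [0,0,0],"fingers": 1},{"dp": [0,0,0.5],"turn": [0,0,0],"fingers": 1},{"dp": [0,0,0.3],"turn": [0,0,0],"fingers": 1}]}}

```text
clock: 50.32
eef_pos: [570.1, -93.7, 105.1]
tcp_rot: [-3.137, 0.0, 1.523]
contact_force: [-0.5, -0.4, -1.1]
opening: 0.481
grasp_force: 51.3
```

Run:
```python
from h import *
s=r.sense();print(s['eef_pos'],s['opening'],s['grasp_force'],s['contact_force'])
plan([567,-94,80.4],rot([np.pi,0,np.radians(87)]))
```

```text
[570.05583181 -93.70601971 105.09693662] 0.4808107966154475 51.34708821773529 [-0.51867725 -0.38889419 -1.12276813]
turn [-0.04  0.    0.05] then dp [-0.01 -0.08  0.62] | dp before turn [-0.01 -0.07  0.62]
```

Call:
{"name": "play_rows", "arguments": {"rows": [{"dp": [0,-0.08,0.3],"turn": [0,0,0.05],"fingers": 1},{"dp": [0,0,0.2],"turn": [0,0,0],"fingers": 1},{"dp": [0,0,0],"turn": [0,0,0],"fingers": 1},{"dp": [0,0,0],"turn": [0,0,0],"fingers": 1}]}}

```text
clock: 50.65
eef_pos: [569.0, -93.3, 87.8]
tcp_rot: [-3.141, 0.001, 1.519]
contact_force: [0.4, -0.9, -1.5]
opening: 0.482
grasp_force: 51.3
```

Call:
{"name": "play_rows", "arguments": {"rows": [{"dp": [0,0,0.05],"turn": [0,0,0],"fingers": 1},{"dp": [0,0,0],"turn": [0,0,0],"fingers": 1}]}}

```text
clock: 50.82
eef_pos: [569.4, -93.4, 86.2]
tcp_rot: [3.141, 0.001, 1.519]
contact_force: [-0.3, 0.7, -2.3]
opening: 0.48
grasp_force: 51.3
```

Call:
{"name": "play_rows", "arguments": {"rows": [{"dp": [0,0,0.03],"turn": [0,0,0],"fingers": 1},{"dp": [0,0,0],"turn": [0,0,0],"fingers": 1}]}}

```text
clock: 50.98
eef_pos: [568.9, -93.4, 84.6]
tcp_rot: [-3.141, 0.001, 1.519]
contact_force: [-0.7, 0.4, -2.7]
opening: 0.485
grasp_force: 51.3
```

Call:
{"name": "play_rows", "arguments": {"rows": [{"dp": [0,-0.03,0.06],"turn": [0,0,0],"fingers": 1},{"dp": [0,0,0],"turn": [0,0,0],"fingers": 1}]}}

```text
clock: 51.15
eef_pos: [567.1, -93.3, 81.7]
tcp_rot: [-3.14, 0.001, 1.519]
contact_force: [-0.1, -0.4, -2.6]
opening: 0.485
grasp_force: 51.3
```

Call:
{"name": "play_rows", "arguments": {"rows": [{"dp": [0,0,0.03],"turn": [0,0,0],"fingers": 1},{"dp": [0,0,0],"turn": [0,0,0],"fingers": 1}]}}

```text
clock: 51.32
eef_pos: [567.3, -93.3, 80.5]
tcp_rot: [-3.14, 0.001, 1.519]
contact_force: [-0.4, -0.2, -2.3]
opening: 0.479
grasp_force: 51.3
```

Call:
{"name": "play_rows", "arguments": {"rows": [{"dp": [0,0,0.02],"turn": [0,0,0],"fingers": 1},{"dp": [0,0,0],"turn": [0,0,0],"fingers": 1}]}}

```text
clock: 51.48
eef_pos: [567.4, -93.4, 80.4]
tcp_rot: [-3.141, 0.001, 1.519]
contact_force: [-3.2, 1.1, 4.0]
opening: 0.483
grasp_force: 52.1
```

Call:
{"name": "play_rows", "arguments": {"rows": [{"dp": [0,0,0],"turn": [0,0,0],"fingers": 0.4},{"dp": [0,0,0],"turn": [0,0,0],"fingers": 0.3},{"dp": [0,0,0],"turn": [0,0,0],"fingers": 0.25},{"dp": [0,0,0],"turn": [0,0,0],"fingers": 0.25}]}}

```text
clock: 51.82
eef_pos: [567.3, -93.4, 79.8]
tcp_rot: [-3.14, 0.001, 1.519]
contact_force: [-0.8, 0.8, -0.3]
opening: 0.75
grasp_force: 0.5
```

Call:
{"name": "play_rows", "arguments": {"rows": [{"dp": [0,0,-0.5],"turn": [0,0,0],"fingers": 0.25},{"dp": [0,0,-1],"turn": [0,0,0],"fingers": 0.1},{"dp": [0,0,-1],"turn": [0,0,0],"fingers": 0},{"dp": [0,0,-1],"turn": [0,0,0],"fingers": 0}]}}

```text
clock: 52.15
eef_pos: [567.2, -93.2, 221.3]
tcp_rot: [-3.14, 0.001, 1.519]
contact_force: [1.9, 0.0, 0.4]
opening: 0.998
grasp_force: 0.0
```

Run:
```python
from h import *
s=r.sense();print(s['eef_pos'],s['tcp_rot'])
f=grab('wrist','w13.png');pedals(f,'wrist',128)
for n in('scene','side'): print(n);pedals(grab(n),n)
plan([401,216,200],rot([np.pi,0,np.radians(11.2)]));plan([401,216,200],rot([np.pi,0,np.radians(191.2)]))
```

```text
[567.24716194 -93.17843144 221.25687265] [-3.14010946e+00  7.42285467e-04  1.51887490e+00]
green [402. 212.] c@25 [ 655. -102.   25.] [631. -83.] [94. 47.] 87.2
blue [318. 231.] c@25 [ 566. -118.   25.] [567. -93.] [95. 42.] 87.0
white [631. 372.] c@25 [ 939. -316.   25.] [ 832. -235.] [18. 80.] 12.0
white [318. 336.] c@25 [ 559. -245.   25.] [ 562. -182.] [ 24. 178.] 87.1
white [317. 310.] c@25 [ 560. -211.   25.] [ 563. -157.] [ 11. 170.] 87.1
white [320. 184.] c@25 [571. -68.  25.] [ 566. -104.] [191. 272.] 87.1
white [320. 100.] c@25 [575.  13.  25.] [569. -80.] [206. 284.] 87.0
scene
blue [349. 397.] c@25 [674. 290.  25.] [679. 292.] [26. 62.] 74.3
blue [487. 365.] c@25 [385. 379.  25.] [383. 377.] [120.  53.] 27.9
white [436. 310.] c@25 [403. 216.  25.] [408. 219.] [105.  48.] 11.0
side
blue [325. 429.] c@25 [387. 379.  25.] [385. 380.] [124.  68.] 27.8
blue [215. 335.] c@25 [670. 293.  25.] [666. 297.] [33. 73.] 75.1
turn [ 0.06 -0.03 12.64] then dp [-2.64 -8.41  0.59] | dp before turn [ 7.51 -4.63  0.55]
turn [  0.03   0.07 -17.36] then dp [2.64 8.41 0.59] | dp before turn [ 7.51 -4.63  0.55]
```

Call:
{"name": "play_rows", "arguments": {"rows": [{"dp": [0.94,-0.58,0],"turn": [0,0,0],"fingers": 0},{"dp": [0.94,-0.58,0],"turn": [0,0,0],"fingers": 0},{"dp": [0.94,-0.58,0],"turn": [0,0,0],"fingers": 0},{"dp": [0.94,-0.58,0],"turn": [0,0,0],"fingers": 0},{"dp": [0.94,-0.58,0],"turn": [0,0,0],"fingers": 0}]}}

```text
clock: 52.72
eef_pos: [465.7, 90.6, 218.5]
tcp_rot: [-3.139, 0.001, 1.518]
contact_force: [1.5, 0.7, -0.2]
opening: 0.999
grasp_force: 0.0
```

Call:
{"name": "play_rows", "arguments": {"rows": [{"dp": [0.94,-0.58,0],"turn": [0,0,0],"fingers": 0},{"dp": [0.94,-0.58,0],"turn": [0,0,0],"fingers": 0},{"dp": [0.94,-0.58,0],"turn": [0,0,0],"fingers": 0},{"dp": [0,0,0],"turn": [0,0,1],"fingers": 0},{"dp": [0,0,0],"turn": [0,0,1],"fingers": 0}]}}

```text
clock: 53.13
eef_pos: [405.6, 201.1, 218.6]
tcp_rot: [-3.14, 0.002, 1.31]
contact_force: [0.3, 0.3, -0.2]
opening: 1.001
grasp_force: 0.0
```

Call:
{"name": "play_rows", "arguments": {"rows": [{"dp": [0,0,0],"turn": [0,0,1],"fingers": 0},{"dp": [0,0,0],"turn": [0,0,1],"fingers": 0},{"dp": [0,0,0],"turn": [0,0,1],"fingers": 0},{"dp": [0,0,0],"turn": [0,0,1],"fingers": 0},{"dp": [0,0,0],"turn": [0,0,1],"fingers": 0}]}}

```text
clock: 53.55
eef_pos: [406.9, 198.9, 218.5]
tcp_rot: [-3.141, 0.003, 0.781]
contact_force: [-0.3, 0.2, 0.5]
opening: 1.002
grasp_force: 0.0
```

Call:
{"name": "play_rows", "arguments": {"rows": [{"dp": [0,0,0],"turn": [0,0,1],"fingers": 0},{"dp": [0,0,0],"turn": [0,0,1],"fingers": 0},{"dp": [0,0,0],"turn": [0,0,1],"fingers": 0},{"dp": [0,0,0],"turn": [0,0,1],"fingers": 0},{"dp": [0,0,0],"turn": [0,0,1],"fingers": 0}]}}

```text
clock: 53.97
eef_pos: [406.9, 198.8, 218.5]
tcp_rot: [3.141, 0.003, 0.257]
contact_force: [-0.2, -1.0, -0.3]
opening: 0.998
grasp_force: 0.0
```

Call:
{"name": "play_rows", "arguments": {"rows": [{"dp": [0,0,0],"turn": [0,0,0.6],"fingers": 0},{"dp": [0,0,0],"turn": [0,0,0],"fingers": 0},{"dp": [0,0,0],"turn": [0,0,0],"fingers": 0}]}}

```text
clock: 54.22
eef_pos: [407.0, 198.9, 218.9]
tcp_rot: [3.141, 0.002, 0.202]
contact_force: [-0.1, -0.6, -0.4]
opening: 1.0
grasp_force: 0.0
```

Run:
```python
from h import *
s=r.sense();print(s['eef_pos'],s['tcp_rot'])
pedals(grab('wrist','w14.png'),'wrist')
plan([401,216,-14],rot([np.pi,0,np.radians(11.2)]))
f=grab('side');h,sa,v=cv2.split(cv2.cvtColor(f['pixels'],cv2.COLOR_RGB2HSV))
for k,m in(('g',(h>50)&(h<90)&(sa>70)),('b',(h>98)&(h<125)&(sa>120))):
    m=m.astype(np.uint8)*255;m[:150]=0;m[300:]=0;m[:,:240]=0;m[:,420:]=0
    c=max(cv2.findContours(m,0,2)[0],key=cv2.contourArea);print(k,cv2.contourArea(c),cv2.minAreaRect(onplane(f,cv2.convexHull(c).reshape(-1,2),128)[:,:2].astype(np.float32)))
```

```text
[407.04779273 198.88799184 218.87285431] [3.14061147e+00 2.35410166e-03 2.01602983e-01]
blue [139. 164.] c@25 [416. 384.  25.] [416. 373.] [106.  63.] 49.4
white [173. 333.] c@25 [229. 333.  25.] [238. 331.] [20. 61.] 74.1
white [303. 210.] c@25 [403. 212.  25.] [403. 212.] [92. 39.] 10.8
white [107. 156.] c@25 [417. 415.  25.] [418. 409.] [21. 19.] 56.2
white [590. 173.] c@25 [499. -67.  25.] [498. -49.] [268. 113.] 26.0
white [557. 133.] c@25 [529. -19.  25.] [517. -81.] [184. 252.] 87.0
turn [0.01 0.02 0.06] then dp [-0.07 -0.45  5.83] | dp before turn [-0.05 -0.45  5.83]
g 644.5 ((624.6607055664062, -65.85153198242188), (126.0261459350586, 58.90998458862305), 88.10047149658203)
b 447.0 ((567.4873657226562, -68.73838806152344), (48.62405776977539, 118.35594177246094), 18.235624313354492)
```

Call:
{"name": "play_rows", "arguments": {"rows": [{"dp": [-0.03,-0.35,0.8],"turn": [0,0,0.1],"fingers": 0},{"dp": [0,0,1],"turn": [0,0,0],"fingers": 0},{"dp": [0,0,1],"turn": [0,0,0],"fingers": 0},{"dp": [0,0,1],"turn": [0,0,0],"fingers": 0},{"dp": [0,0,0.9],"turn": [0,0,0],"fingers": 0}]}}

```text
clock: 54.73
eef_pos: [403.0, 212.3, 29.9]
tcp_rot: [3.141, 0.001, 0.191]
contact_force: [0.1, -0.4, -0.4]
opening: 0.998
grasp_force: 0.0
```

Call:
{"name": "play_rows", "arguments": {"rows": [{"dp": [0,0,0.6],"turn": [0,0,0],"fingers": 0},{"dp": [0,0,0.3],"turn": [0,0,0],"fingers": 0},{"dp": [0,0,0.15],"turn": [0,0,0],"fingers": 0},{"dp": [0,0,0],"turn": [0,0,0],"fingers": 0},{"dp": [0,0,0],"turn": [0,0,0],"fingers": 0}]}}

```text
clock: 55.15
eef_pos: [403.7, 212.6, -9.9]
tcp_rot: [3.141, 0.001, 0.19]
contact_force: [-0.7, 1.1, -0.6]
opening: 1.001
grasp_force: 0.0
```

Run:
```python
from h import *
s=r.sense();print(s['eef_pos'],s['contact_force'])
plan([403,212.5,-13],rot([np.pi,0,np.radians(11)]))
```

```text
[403.68346454 212.56097509  -9.93660273] [-0.71585508  1.07825257 -0.62469929]
turn [ 0.01  0.01 -0.02] then dp [-0.02 -0.    0.08] | dp before turn [-0.02 -0.    0.08]
```

Call:
{"name": "play_rows", "arguments": {"rows": [{"dp": [0,0,0.05],"turn": [0,0,0],"fingers": 0.2},{"dp": [0,0,0],"turn": [0,0,0],"fingers": 0.4},{"dp": [0,0,0],"turn": [0,0,0],"fingers": 0.7},{"dp": [0,0,0],"turn": [0,0,0],"fingers": 1},{"dp": [0,0,0],"turn": [0,0,0],"fingers": 1}], "force": 50}}

```text
clock: 55.57
eef_pos: [403.9, 212.6, -11.4]
tcp_rot: [3.141, -0.0, 0.189]
contact_force: [-1.2, -0.3, 8.0]
opening: 0.483
grasp_force: 50.7
```

Call:
{"name": "play_rows", "arguments": {"rows": [{"dp": [0,0,0],"turn": [0,0,0],"fingers": 1},{"dp": [0,0,0],"turn": [0,0,0],"fingers": 1}]}}

```text
clock: 55.73
eef_pos: [403.9, 212.6, -11.4]
tcp_rot: [3.141, -0.0, 0.189]
contact_force: [-1.7, -0.6, 6.9]
opening: 0.482
grasp_force: 50.7
```

Call:
{"name": "play_rows", "arguments": {"rows": [{"dp": [0,0,-0.5],"turn": [0,0,0],"fingers": 1},{"dp": [0,0,-1],"turn": [0,0,0],"fingers": 1},{"dp": [0,0,-1],"turn": [0,0,0],"fingers": 1},{"dp": [0,0,-1],"turn": [0,0,0],"fingers": 1},{"dp": [0,0,-1],"turn": [0,0,0],"fingers": 1}]}}

```text
clock: 56.15
eef_pos: [402.9, 212.2, 169.9]
tcp_rot: [3.141, 0.001, 0.189]
contact_force: [1.2, 0.3, -1.9]
opening: 0.482
grasp_force: 51.8
```

Call:
{"name": "play_rows", "arguments": {"rows": [{"dp": [0,0,-0.6],"turn": [0,0,-1],"fingers": 1},{"dp": [0,0,0],"turn": [0,0,-1],"fingers": 1},{"dp": [0,0,0],"turn": [0,0,-1],"fingers": 1},{"dp": [0,0,0],"turn": [0,0,-1],"fingers": 1},{"dp": [0,0,0],"turn": [0,0,-1],"fingers": 1}]}}

```text
clock: 56.57
eef_pos: [403.3, 212.4, 192.2]
tcp_rot: [3.141, 0.001, 0.718]
contact_force: [-0.7, 0.5, -2.0]
opening: 0.481
grasp_force: 52.0
```

Call:
{"name": "play_rows", "arguments": {"rows": [{"dp": [0,0,0],"turn": [0,0,-1],"fingers": 1},{"dp": [0,0,0],"turn": [0,0,-1],"fingers": 1},{"dp": [0,0,0],"turn": [0,0,-1],"fingers": 1},{"dp": [0,0,0],"turn": [0,0,-1],"fingers": 1},{"dp": [0,0,0],"turn": [0,0,-1],"fingers": 1}]}}

```text
clock: 56.98
eef_pos: [403.2, 212.4, 191.9]
tcp_rot: [-3.141, 0.001, 1.241]
contact_force: [0.7, -0.2, -2.4]
opening: 0.484
grasp_force: 51.8
```

Call:
{"name": "play_rows", "arguments": {"rows": [{"dp": [0,0,0],"turn": [0,0,-1],"fingers": 1},{"dp": [0,0,0],"turn": [0,0,-1],"fingers": 1},{"dp": [0,0,0],"turn": [0,0,-0.65],"fingers": 1},{"dp": [-0.93,0.3,0],"turn": [0,0,0],"fingers": 1},{"dp": [-0.93,0.3,0],"turn": [0,0,0],"fingers": 1}]}}

```text
clock: 57.4
eef_pos: [422.9, 137.3, 192.0]
tcp_rot: [-3.141, 0.001, 1.519]
contact_force: [0.5, -0.7, -2.0]
opening: 0.482
grasp_force: 51.9
```

Call:
{"name": "play_rows", "arguments": {"rows": [{"dp": [-0.93,0.3,0],"turn": [0,0,0],"fingers": 1},{"dp": [-0.93,0.3,0],"turn": [0,0,0],"fingers": 1},{"dp": [-0.93,0.3,0],"turn": [0,0,0],"fingers": 1},{"dp": [-0.93,0.3,0],"turn": [0,0,0],"fingers": 1},{"dp": [-0.93,0.3,0],"turn": [0,0,0],"fingers": 1}]}}

```text
clock: 57.82
eef_pos: [472.3, -54.1, 192.2]
tcp_rot: [-3.141, 0.001, 1.514]
contact_force: [1.3, 1.0, -2.6]
opening: 0.483
grasp_force: 51.9
```

Run:
```python
from h import *
s=r.sense();print(s['eef_pos'],s['opening'],s['grasp_force'],s['contact_force'])
plan([482,-89.5,80],rot([np.pi,0,np.radians(87)]))
```

```text
[472.2761942  -54.10338085 192.18355119] 0.48315903059077003 51.92071974277496 [ 1.32433373  1.03077922 -2.56674177]
turn [-0.    0.01 -0.05] then dp [-0.87  0.29  2.8 ] | dp before turn [-0.87  0.29  2.81]
```

Call:
{"name": "play_rows", "arguments": {"rows": [{"dp": [-0.85,0.22,0],"turn": [0,0,-0.03],"fingers": 1},{"dp": [0,0,0.6],"turn": [0,0,0],"fingers": 1},{"dp": [0,0,0.8],"turn": [0,0,0],"fingers": 1},{"dp": [0,0,0.8],"turn": [0,0,0],"fingers": 1},{"dp": [0,0,0.4],"turn": [0,0,0],"fingers": 1}]}}

```text
clock: 58.23
eef_pos: [477.1, -86.8, 85.2]
tcp_rot: [-3.137, 0.0, 1.516]
contact_force: [-0.9, -0.3, -2.4]
opening: 0.485
grasp_force: 51.8
```

Call:
{"name": "play_rows", "arguments": {"rows": [{"dp": [0,0,0.05],"turn": [0,0,0],"fingers": 1},{"dp": [0,0,0],"turn": [0,0,0],"fingers": 1},{"dp": [0,0,0],"turn": [0,0,0],"fingers": 1}]}}

```text
clock: 58.48
eef_pos: [480.0, -86.8, 86.9]
tcp_rot: [3.141, 0.001, 1.517]
contact_force: [0.4, -0.2, -0.9]
opening: 0.482
grasp_force: 51.8
```

Run:
```python
from h import *
s=r.sense();print(s['eef_pos'],s['contact_force'])
plan([482,-89.5,80.6],rot([np.pi,0,np.radians(87)]))
```

```text
[479.98330347 -86.78383102  86.94681413] [ 0.40665553 -0.24804019 -0.87307948]
turn [ 0.    0.01 -0.01] then dp [-0.07  0.05  0.16] | dp before turn [-0.06  0.05  0.16]
```

Call:
{"name": "play_rows", "arguments": {"rows": [{"dp": [-0.05,0.03,0.08],"turn": [0,0,0],"fingers": 1},{"dp": [0,0,0.04],"turn": [0,0,0],"fingers": 1},{"dp": [0,0,0],"turn": [0,0,0],"fingers": 1},{"dp": [0,0,0],"turn": [0,0,0],"fingers": 1}]}}

```text
clock: 58.82
eef_pos: [480.7, -88.8, 81.6]
tcp_rot: [3.142, 0.001, 1.517]
contact_force: [-0.9, -0.3, -2.7]
opening: 0.483
grasp_force: 51.9
```

Call:
{"name": "play_rows", "arguments": {"rows": [{"dp": [0,0,0.03],"turn": [0,0,0],"fingers": 1},{"dp": [0,0,0],"turn": [0,0,0],"fingers": 1}]}}

```text
clock: 58.98
eef_pos: [480.8, -88.8, 80.7]
tcp_rot: [3.141, 0.001, 1.517]
contact_force: [-1.9, 0.1, 6.3]
opening: 0.482
grasp_force: 52.9
```

Call:
{"name": "play_rows", "arguments": {"rows": [{"dp": [0,0,0.02],"turn": [0,0,0],"fingers": 1},{"dp": [0,0,0],"turn": [0,0,0],"fingers": 1}]}}

```text
clock: 59.15
eef_pos: [480.8, -88.8, 80.6]
tcp_rot: [3.142, 0.001, 1.517]
contact_force: [-5.6, 0.8, 18.1]
opening: 0.482
grasp_force: 54.3
```

Run:
```python
from h import *
s=r.sense();print(s['eef_pos'],s['contact_force'])
```

```text
[480.76827511 -88.84955672  80.62019881] [-5.60352803  0.78155225 18.06394136]
```

Call:
{"name": "play_rows", "arguments": {"rows": [{"dp": [0,0,0],"turn": [0,0,0],"fingers": 0.4},{"dp": [0,0,0],"turn": [0,0,0],"fingers": 0.3},{"dp": [0,0,0],"turn": [0,0,0],"fingers": 0.25},{"dp": [0,0,0],"turn": [0,0,0],"fingers": 0.25}]}}

```text
clock: 59.48
eef_pos: [480.4, -88.8, 79.1]
tcp_rot: [-3.141, 0.001, 1.517]
contact_force: [-0.4, -0.9, -0.3]
opening: 0.747
grasp_force: 0.0
```

Call:
{"name": "play_rows", "arguments": {"rows": [{"dp": [0,0,-0.5],"turn": [0,0,0],"fingers": 0.25},{"dp": [0,0,-1],"turn": [0,0,0],"fingers": 0.1},{"dp": [0,0,-1],"turn": [0,0,0],"fingers": 0},{"dp": [0,0,-1],"turn": [0,0,0],"fingers": 0},{"dp": [0,0,-0.5],"turn": [0,0,0],"fingers": 0}]}}

```text
clock: 59.9
eef_pos: [482.2, -89.0, 243.7]
tcp_rot: [3.137, 0.002, 1.517]
contact_force: [1.0, -0.1, 0.5]
opening: 1.002
grasp_force: 0.0
```

Call:
{"name": "play_rows", "arguments": {"rows": [{"dp": [0,0.9,0],"turn": [0,0,0],"fingers": 0},{"dp": [0,0.9,0],"turn": [0,0,0],"fingers": 0},{"dp": [0,0.9,0],"turn": [0,0,0],"fingers": 0},{"dp": [0,0.9,0],"turn": [0,0,0],"fingers": 0},{"dp": [0,0,0],"turn": [0,0,0],"fingers": 0}]}}

```text
clock: 60.32
eef_pos: [629.7, -96.6, 238.2]
tcp_rot: [3.139, 0.001, 1.517]
contact_force: [-2.3, 0.1, 0.7]
opening: 1.0
grasp_force: 0.0
```

Run:
```python
from h import *
s=r.sense();print(s['eef_pos'],s['tcp_rot'])
pedals(grab('wrist','w15.png'),'wrist',128)
plan([634,-80,180],rot([np.pi,0,np.radians(87)]))
```

```text
[629.69372902 -96.6488598  238.19947047] [3.13948493e+00 8.77050918e-04 1.51711616e+00]
green [321. 209.] c@25 [ 634. -101.   25.] [633. -84.] [94. 42.] 87.2
blue [243. 223.] c@25 [ 546. -111.   25.] [569. -93.] [94. 46.] 87.1
white [617. 342.] c@25 [ 994. -288.   25.] [ 893. -232.] [ 49. 139.] 11.9
white [143. 228.] c@25 [ 433. -111.   25.] [488. -90.] [95. 57.] 87.4
white [116. 302.] c@25 [ 384. -200.   25.] [ 465. -103.] [173.  64.] 86.9
white [261. 206.] c@25 [568. -93.  25.] [ 576. -110.] [202. 266.] 87.1
white [269. 152.] c@25 [582. -37.  25.] [578. -86.] [219. 286.] 87.1
turn [-0.01  0.01 -0.01] then dp [0.42 0.16 1.45] | dp before turn [0.42 0.16 1.45]
```

Call:
{"name": "play_rows", "arguments": {"rows": [{"dp": [-0.9,0,-0.6],"turn": [0,0,0],"fingers": 0},{"dp": [-0.9,0,-0.6],"turn": [0,0,0],"fingers": 0},{"dp": [-0.9,0,-0.6],"turn": [0,0,0],"fingers": 0},{"dp": [-0.9,0,-0.4],"turn": [0,0,0],"fingers": 0},{"dp": [-0.9,0,0],"turn": [0,0,0],"fingers": 0}]}}

```text
clock: 60.78
eef_pos: [615.1, -274.0, 328.9]
tcp_rot: [3.137, 0.003, 1.517]
contact_force: [0.7, -0.5, 0.1]
opening: 1.0
grasp_force: 0.0
```

Call:
{"name": "play_rows", "arguments": {"rows": [{"dp": [-0.9,0,0],"turn": [0,0,0],"fingers": 0},{"dp": [-0.9,0,0],"turn": [0,0,0],"fingers": 0},{"dp": [-0.9,0,0],"turn": [0,0,0],"fingers": 0},{"dp": [0,0,0],"turn": [0,0,0],"fingers": 0},{"dp": [0,0,0],"turn": [0,0,0],"fingers": 0}]}}

```text
clock: 61.2
eef_pos: [607.5, -381.3, 323.8]
tcp_rot: [-3.139, 0.0, 1.514]
contact_force: [0.3, 0.2, -0.2]
opening: 0.999
grasp_force: 0.0
```

Run:
```python
from h import *
f=grab('scene','final.png')
print('yellow',yel(f,(205,400,160,310)))
for n in('scene','side'):
    f=grab(n);h,sa,v=cv2.split(cv2.cvtColor(f['pixels'],cv2.COLOR_RGB2HSV))
    for k,m in(('g',(h>50)&(h<90)&(sa>70)),('b',(h>98)&(h<125)&(sa>120)),('w',(sa<50)&(v>170))):
        m=m.astype(np.uint8)*255;m[:165]=0;m[285:]=0;m[:,:225]=0;m[:,400:]=0
        c=max(cv2.findContours(m,0,2)[0],key=cv2.contourArea);print(n,k,cv2.contourArea(c),cv2.minAreaRect(onplane(f,cv2.convexHull(c).reshape(-1,2),128)[:,:2].astype(np.float32)))
```

```text
yellow ((566.3522338867188, -95.6102066040039), (195.957763671875, 325.6665344238281), 86.9758529663086)
scene g 412.5 ((633.355224609375, -81.52745056152344), (92.59821319580078, 42.413700103759766), 86.19065856933594)
scene b 283.5 ((566.3049926757812, -80.6236572265625), (69.07417297363281, 41.73955154418945), 86.39476776123047)
scene w 860.0 ((605.5699462890625, 44.61799240112305), (28.086307525634766, 223.31521606445312), 86.95899963378906)
side g 636.0 ((624.4027709960938, -66.84014892578125), (124.1913833618164, 59.082557678222656), 88.35729217529297)
side b 619.0 ((559.9002685546875, -75.33628845214844), (120.67318725585938, 56.31904983520508), 86.75438690185547)
side w 81.5 ((679.98876953125, 196.30723571777344), (14.095711708068848, 42.39730453491211), 31.674480438232422)
```

View pics/final.png

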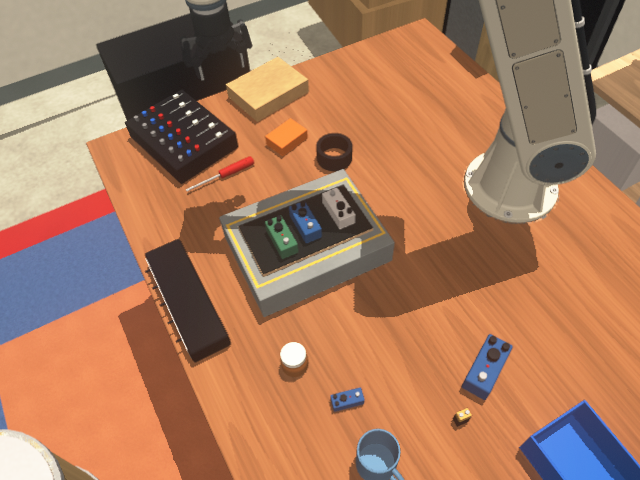

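The last picture shows the deck rubber-up inside the yellow outline. The green (281,238), blue (305,223) and white (340,207) pedals stand apart on it, and the other things are where they were.

```bash
python3 -c "
from rig import r
print(r.sign_off())"
```

```text
the job is handed in; nothing more can be done
None
```

I handed in the job at about 61 s: the deck is turned rubber-up and flat inside the yellow outline, and the green, middle-sized blue and white pedals (no red one was there) stand crosswise in a row with gaps between them. The green one was found shifted about 2 cm after I placed it; I left it, about 13 mm off the deck's centre line, because its whole base is still on the deck and it touches nothing.

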